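# Log and pack the water samples in the ship's lab

### The job

Pick up the scanner at its balance point (the yellow band) so that it carries level, and scan the bar-code label of every sample container on the bench where it stands, in the order of the lids red, yellow, green, blue, white (some may be missing): point the nose squarely at the middle of the label from about 5 cm and hold it still there for two seconds. Lay the scanner back in its cradle and let go, then pack all the containers upright in one row in the orange box, each standing flat on its floor. Leave the other things on the bench alone.

Things in the scene. Friction and masses are not known exactly. Their poses are not given: they have to be found in the camera images.
- scanner: Bar-code scanner wand, 0.3 kg. Origin: its balance point, on the handle's axis amid the 30 mm yellow grip band. +x points along the wand out of the nose (beam direction), +z is its top. Blue handle 24 x 24 mm (y, z), x = -139 to +31 mm; heavy grey head 40 mm (y) x 36 mm (z), x = +31 to +77 mm. Lies level in its cradle at the start.
- nose (a point): Centre of the scanner's reading window, 77 mm ahead of scanner along its +x, same axes. The beam runs straight along +x.
- cradle: Fixed scanner cradle, left or right. Scanner home: its origin 46 mm above this origin, same axes. Base 66 mm wide, 6 mm thick, x = -140 to 80 mm. Two open-topped saddles 24 mm long: at x = -110 mm for the handle (shelf 34 mm high, 32 mm between cheeks 46 mm high), at +55 mm for the head (shelf 28 mm high, 48 mm between cheeks 40 mm high). Finger room between them.
- box: Fixed orange open transport box, on the left or right; origin at the bench under its centre, long side along its x. Outside 280 x 72 mm, 38 mm high; inside 270 x 62 mm; walls and floor 5 mm thick: room for one row of five containers along x.
- red: Sample container: round amber glass jar, 52 mm across, 78 mm tall, flat red lid, straight sided, bottom-heavy, lid included in the height, 0.13 to 0.25 kg. Origin: centre of its underside, z up. Its white bar-code label is on its -x side, to which a stripe on the lid points. May be absent.
- red_label (a point): Centre of the red-lidded container's bar-code label (28 mm wide, 26 mm high), 40 mm above its underside, on its surface 26 mm towards its -x. Axes as the container's: the label faces -x (roughly towards the robot at the start).
- yellow: Sample container: square white plastic bottle, 50 x 50 mm (x, y), 80 mm tall, yellow lid, straight sided, bottom-heavy, lid included in the height, 0.13 to 0.25 kg. Origin: centre of its underside, z up. Its white bar-code label is on its -x side, to which a stripe on the lid points. May be absent.
- yellow_label (a point): Centre of the yellow-lidded container's bar-code label (28 mm wide, 26 mm high), 40 mm above its underside, on its surface 25 mm towards its -x. Axes as the container's: the label faces -x (roughly towards the robot at the start).
- green: Sample container: square-cornered grey bottle, 50 x 46 mm (x, y), 74 mm tall, green lid, straight sided, bottom-heavy, lid included in the height, 0.13 to 0.25 kg. Origin: centre of its underside, z up. Its white bar-code label is on its -x side, to which a stripe on the lid points. May be absent.
- green_label (a point): Centre of the green-lidded container's bar-code label (28 mm wide, 26 mm high), 40 mm above its underside, on its surface 25 mm towards its -x. Axes as the container's: the label faces -x (roughly towards the robot at the start).
- blue: Sample container: round white jar, 56 mm across, 72 mm tall, flat blue lid, straight sided, bottom-heavy, lid included in the height, 0.13 to 0.25 kg. Origin: centre of its underside, z up. Its white bar-code label is on its -x side, to which a stripe on the lid points. May be absent.
- blue_label (a point): Centre of the blue-lidded container's bar-code label (28 mm wide, 26 mm high), 40 mm above its underside, on its surface 28 mm towards its -x. Axes as the container's: the label faces -x (roughly towards the robot at the start).
- white: Sample container: slim black bottle, 50 x 44 mm (x, y), 78 mm tall, white lid, straight sided, bottom-heavy, lid included in the height, 0.13 to 0.25 kg. Origin: centre of its underside, z up. Its white bar-code label is on its -x side, to which a stripe on the lid points. May be absent.
- white_label (a point): Centre of the white-lidded container's bar-code label (28 mm wide, 26 mm high), 40 mm above its underside, on its surface 25 mm towards its -x. Axes as the container's: the label faces -x (roughly towards the robot at the start).
- calculator: Bystander, leave alone: flat grey desk calculator, 75 x 130 x 14 mm, lying on the bench. Origin: centre of underside.
- wash: Bystander, leave alone: clear wash bottle with green cap, 68 mm across, 170 mm tall. Origin: centre of underside.
- beaker: Bystander, leave alone: glass beaker, 70 mm across, 85 mm tall. Origin: centre of underside.
- flask: Bystander, leave alone: small glass flask, 68 mm across, 103 mm tall. Origin: centre of underside.
- dish: Bystander, leave alone: flat covered glass dish, 80 mm across, 14 mm high. Origin: centre of underside.
- timer: Bystander, leave alone: white bench timer, 60 x 60 x 18 mm, lying flat. Origin: centre of underside.

How it is judged:
By the outcome, as a careful person would: the job done as asked, in the order asked, and still so for the second after the job is handed in, with the robot touching nothing.
Of red, yellow, green, blue, white only 4 to 5 are there at a start; the rules pass over those that are not, and their reading is None.
At some moment in a run one of red, yellow, green, blue, white may be knocked a few centimetres aside while the robot is not near it.
It also fails if it takes over 208 s, if anything falls off the work surface, if the arm or the gripper's body presses on something with over 40 N, if the wrist force passes 120 N, or if a joint passes its speed limit or range.

### The arm

A 7-joint arm with a two-finger parallel gripper is mounted at the origin on the work surface. World frame = base frame: x ahead of the robot, y to its left, z up, the work surface at z = 0. Lengths are in m, angles in rad, forces in N, time in s.
With the tool pointing down it reaches from about 0.4 to 0.75 m from the base axis. Payload 19.5 kg.
Tool frame: the origin (TCP) lies at the very end of the fingers, on their centre line; the grasp point (between the pads) lies robot.grasp_offset behind it (robot.grasp_offset is the distance from the TCP to the grasp point, in m); y points along the fingers, z is the direction in which the jaws open and shut, and the axes are right-handed (so a half turn about y gives the same grasp; the last joint's range is limited). The gripper opens to 85 mm and grips with 20 to 120 N. Pads are 22 mm wide; open, the fingers measure 114 mm over their backs; the gripper's body (76 mm by 85 mm) begins 54 mm behind the grasp point. The pads swing forward as they close: fully open they stand 13 mm farther back than shut.
Start: joints at [1.247, 0.707, -0.028, 1.485, 0.022, 0.951, -0.075], TCP at [0.16, -0.552, 0.231] pointing down, gripper open.
Joint ranges: [-2.71, 2.71], [-0.32, 2.16], [-1.57, 1.52], [0, 2.45], [-1.46, 4.6], [0, 2.02], [-2.83, 2.83]. Speed limits (rad/s): [1.89, 1.89, 2.57, 2.57, 3.01, 3.01, 3.01].

### API

Orientations are given as a rotation vector (axis times angle).
In Python, from bench import sensors, snapshot, robot gives the robot as it stands.
- The arm moves only by the tool send_rows, never from a script. Its argument "rows" is a list of rows, each an object with "translation": the shift along the world's x, y, z scaled (see below), a list of three; "rotation": the turn, a rotation vector about the world's x, y, z scaled (see below), a list of three; "jaw": the closure, from 0 (fully open) to 1 (shut). In form: [{"translation": [dx, dy, dz], "rotation": [ax, ay, az], "jaw": jaw}, ...]. A call has 1 to 10 rows; each row is the pose to reach, as a shift and turn from the pose commanded when the call began; what a row does not reach only later rows make up. The controller multiplies each number of a shift by 400 mm and each number of a turn by 90 degrees. A row lasts 1/10 s, in which the tool goes at most 50 mm and 8.59 degrees, less where a joint would pass 70% of its speed; a pose out of reach is approached as far as the arm can. A call with a number of a shift or a turn outside -1 to 1 is refused whole. A call with a gripper value outside its range is refused whole. The fingers move at their own pace and stop on an object; the grip force is fixed at half the most. Time passes only in rows, so rows that repeat a pose let the fingers close. It gives the time, the measured TCP pose, the force and the opening at its end, in the units of the state.
- sensors.state(): the state, without advancing time (a new reading comes with each control period).
- snapshot(name): name is "side" or "top"; returns a dict with "frame" (400x640x3 uint8, blue, green, red), "K" (3x3 intrinsics, pixels), "eye" and "rotation" of the camera in the world. Camera axes: x right, y up, looking along -z (the intrinsics and any distortion apply to the point x, -y, -z); pixel columns grow to the right and rows downward; lengths in m; the calibration is good to about 2 mm. A picture is of the moment at which its call begins. There is no depth.
- robot.hand_in(): hands the job in, once; it reports no verdict.
The state is a dict: "t": time; "qpos": joint angles; "qd": joint speeds; "joint_torque": joint torques, N m; "ee_pos": TCP position; "tcp_rot": TCP orientation; "contact_force": force on the tool from outside, world axes, zero at the start; "moment": the same for the moment, N m; "opening": finger opening in m.
Only numpy, scipy, OpenCV 4.12 (cv2) and the standard library are available. Lean on these libraries where they do the work, as an engineer would, in place of code of your own. Each camera call takes 0.05 s, during which the arm holds its last target.

## Working session

There is one attempt and no reset: what is moved stays moved. The work goes in short steps, Python scripts to look and compute and a tool call to move; the robot and the scene stay as the last step left them, time stands still between calls to the robot, and variables do not carry over. Pictures are saved under pics/ and viewed, and the job is handed in when it is done.

Besides the shell and the picture viewer there is one more tool, called after ">>>" by a JSON object that holds its "api" and its "payload". send_rows: Moves the arm, as the interface text tells. Shifts and turns lie within -1 to 1; 1 stands for 400 mm of shift or 90 degrees of turn. Its arguments: {"type":"object","properties":{"rows":{"type":"array"}},"required":["rows"]}

```bash
ls; mkdir -p pics
python3 - <<'E'
from bench import sensors, snapshot, robot
import cv2
s=sensors.state(); print(s); print(robot.grasp_offset, [a for a in dir(robot) if a[0]!='_'])
for n in("top","side"):
    d=snapshot(n); cv2.imwrite(f"pics/{n}0.png",d["frame"]); print(n,d["K"],d["eye"],d["rotation"],[k for k in d])
E
```

```text
pics
{'t': 0.0, 'qpos': array([ 1.24730602,  0.7070937 , -0.0276106 ,  1.48496181,  0.02200767,
        0.95092685, -0.07549119]), 'qd': array([-0.00083906, -0.00116744, -0.00031117, -0.00145926, -0.00069906,
        0.00195268,  0.00137293]), 'joint_torque': array([ 9.36331817e-04, -8.83214664e+01,  1.23476811e+00, -2.36159098e+01,
        1.69123284e-02,  6.59971018e-03,  1.74097562e-05]), 'ee_pos': array([ 0.15981685, -0.55207765,  0.23084163]), 'tcp_rot': array([-0.29388042,  2.0715908 , -2.06935565]), 'contact_force': array([-0.73619966,  0.31844413,  0.56865946]), 'moment': array([ 0.00802064, -0.02331361, -0.04040927]), 'opening': 0.08555238974349372}
0.0187 ['Unreachable', 'grasp_offset', 'hand_in']
top [[442.8930313    0.         313.96042455]
 [  0.         442.8930313  200.39010993]
 [  0.           0.           1.        ]] [ 0.4575181  -0.00642916  1.28504196] [ 0.08433556 -0.06556392 -1.59562515] ['frame', 'K', 'eye', 'rotation']
side [[423.23441057   0.         327.12961351]
 [  0.         423.23441057 198.6345903 ]
 [  0.           0.           1.        ]] [ 0.53989239 -0.81239821  0.65768612] [ 0.94769044 -0.02708512 -0.02991838] ['frame', 'K', 'eye', 'rotation']
```

View pics/top0.png

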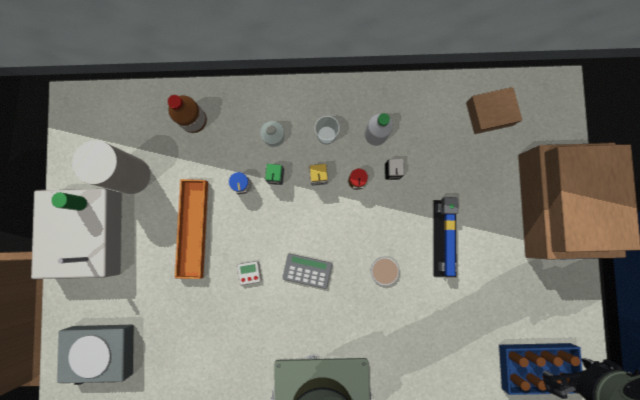

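View pics/side0.png

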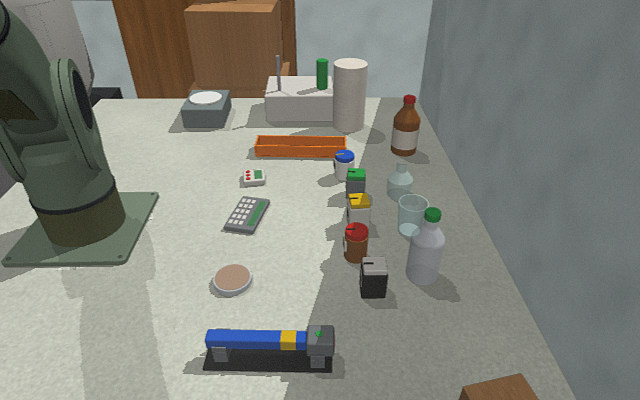

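```bash
cat > h.py <<'E'
from bench import sensors, snapshot, robot
import cv2, numpy as np
from scipy.spatial.transform import Rotation as R
F=np.diag([1.,-1,-1])
class V:
    def __init__(s,name,save=None):
        d=snapshot(name); s.img=d["frame"].copy(); s.K=np.array(d["K"]); s.eye=np.array(d["eye"]); s.R=R.from_rotvec(d["rotation"]).as_matrix()
        if save: cv2.imwrite(f"pics/{save}.png",s.img)
    def pix(s,p):
        c=F@(s.R.T@(np.array(p,float)-s.eye)); u=s.K@c; return u[:2]/u[2]
    def ray(s,uv):
        d=s.R@(F@(np.linalg.inv(s.K)@np.array([uv[0],uv[1],1.]))); return d/np.linalg.norm(d)
    def onz(s,uv,z):
        d=s.ray(uv); return s.eye+d*(z-s.eye[2])/d[2]
    def crop(s,c,r,k,fn):
        x,y=map(int,c); a=s.img[max(0,y-r):y+r,max(0,x-r):x+r]; cv2.imwrite(f"pics/{fn}.png",cv2.resize(a,None,fx=k,fy=k,interpolation=cv2.INTER_NEAREST))
    def mask(s,lo,hi):
        return cv2.inRange(cv2.cvtColor(s.img,cv2.COLOR_BGR2HSV),np.array(lo),np.array(hi))
def tri(v1,p1,v2,p2):
    d1,d2=v1.ray(p1),v2.ray(p2)
    A=np.stack([d1,-d2],1); t=np.linalg.lstsq(A,v2.eye-v1.eye,rcond=None)[0]
    a=v1.eye+t[0]*d1;b=v2.eye+t[1]*d2
    return (a+b)/2,np.linalg.norm(a-b)
E
python3 - <<'E'
from h import *
t=V("top");s=V("side")
a=t.img[140:290,160:480]; cv2.imwrite("pics/tc.png",cv2.resize(a,(800,375),interpolation=cv2.INTER_CUBIC))
a=t.img[150:200,220:420]; cv2.imwrite("pics/tc2.png",cv2.resize(a,(800,200),interpolation=cv2.INTER_CUBIC))
a=s.img[130:310,200:450]; cv2.imwrite("pics/sc.png",cv2.resize(a,(800,576),interpolation=cv2.INTER_CUBIC))
# approx positions
for n,uv,z in[("blue",(239,182),.072),("green",(274,173),.074),("yellow",(319,174),.08),("red",(359,179),.078),("white",(396,169),.078),("band",(450,225),.058),("box1",(194,181),.038),("box2",(190,277),.038)]:
    print(n,t.onz(uv,z).round(4))
E
```

```text
blue [0.6301 0.2127 0.072 ]
green [0.6523 0.1151 0.074 ]
yellow [ 0.6451 -0.0092  0.08  ]
red [ 0.6285 -0.1187  0.078 ]
white [ 0.6535 -0.2213  0.078 ]
band [ 0.4965 -0.3666  0.058 ]
box1 [0.6413 0.3474 0.038 ]
box2 [0.3711 0.3585 0.038 ]
```

View pics/tc.png

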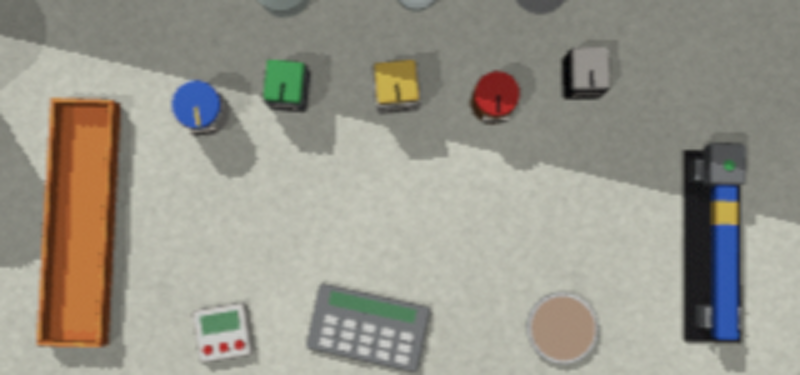

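View pics/tc2.png

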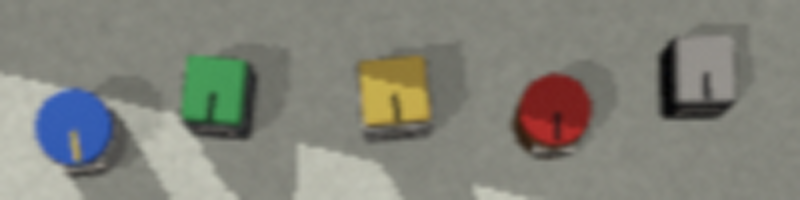

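View pics/sc.png

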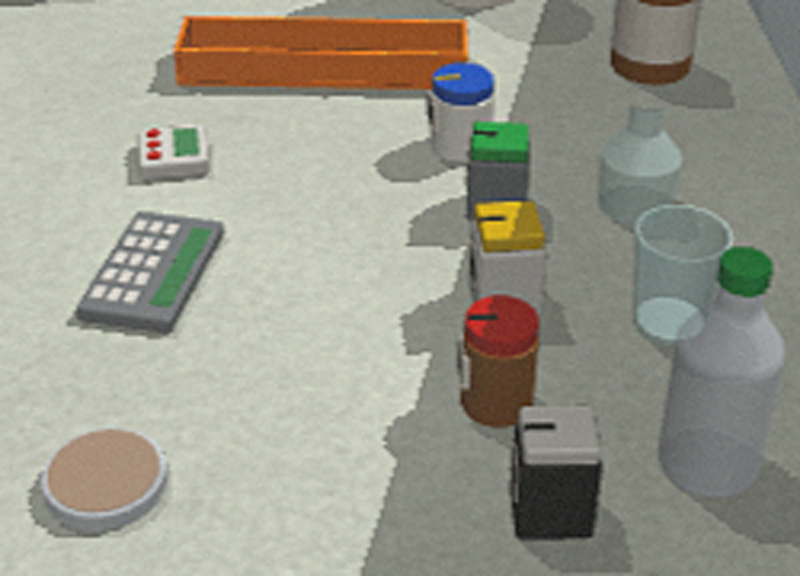

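```bash
cat > det.py <<'E'
from h import *
H=dict(red=.078,yellow=.080,green=.074,blue=.072,white=.078)
HS=dict(red=([0,120,60],[9,255,255]),yellow=([18,80,80],[32,255,255]),green=([50,90,50],[85,255,255]),blue=([100,120,60],[128,255,255]),white=([0,0,100],[179,50,180]))
def up(img,c,r,k=8):
    # subpixel crop: upsampled patch; pixel (i) centre maps to c0+(i+.5)/k-.5
    x0,y0=int(c[0])-r,int(c[1])-r
    p=cv2.resize(img[y0:y0+2*r,x0:x0+2*r],None,fx=k,fy=k,interpolation=cv2.INTER_CUBIC)
    f=lambda q:(np.asarray(q,float)+.5)/k-.5+np.array([x0,y0])
    return p,f
def lid(v,n,guess,r=16):
    p,f=up(v.img,v.pix(guess),r); hsv=cv2.cvtColor(p,cv2.COLOR_BGR2HSV)
    m=cv2.inRange(hsv,*map(np.array,HS[n]))
    if n=="red": m|=cv2.inRange(hsv,np.array([172,120,60]),np.array([179,255,255]))
    m=cv2.morphologyEx(m,cv2.MORPH_CLOSE,cv2.getStructuringElement(cv2.MORPH_ELLIPSE,(25,25)))
    cs,_=cv2.findContours(m,cv2.RETR_EXTERNAL,cv2.CHAIN_APPROX_NONE); 
    c=max(cs,key=cv2.contourArea)[:,0]
    w=np.array([v.onz(f(q),H[n])[:2] for q in c])*1000
    return w,p,f,c
E
python3 - <<'E'
from det import *
G=dict(blue=(.630,.213),green=(.652,.115),yellow=(.645,-.009),red=(.6285,-.119),white=(.6535,-.221))
for vn in("top","side"):
  v=V(vn); tiles=[]
  for n,g in G.items():
    w,p,f,c=lid(v,n,(*g,H[n]))
    (cx,cy),(a,b),th=cv2.minAreaRect(w.astype(np.float32))
    if vn=="top": (ex,ey),er=cv2.minEnclosingCircle(w.astype(np.float32))
    print(vn,n,"rect",round(cx,1),round(cy,1),"size",round(a,1),round(b,1),"ang",round(th,1),"circ",round(ex,1),round(ey,1),round(er,1),"bb",w.min(0).round(1),w.max(0).round(1))
    q=p.copy(); cv2.polylines(q,[c],True,(255,0,255),1); tiles.append(q)
  cv2.imwrite(f"pics/lid_{vn}.png",cv2.resize(np.hstack(tiles),(800,160)))
t=V("top")
m=t.mask([5,150,90],[17,255,255]); m[:, :165]=0; m[:,220:]=0
cs,_=cv2.findContours(m,cv2.RETR_EXTERNAL,cv2.CHAIN_APPROX_NONE); c=max(cs,key=cv2.contourArea)[:,0]
w=np.array([t.onz(q,.038)[:2] for q in c])*1000; print("box",cv2.minAreaRect(w.astype(np.float32)))
m=t.mask([105,120,60],[125,255,255]); m[:, :430]=0; m[:,470:]=0;m[300:]=0
ys,xs=np.nonzero(m); w=np.array([t.onz(q,.058)[:2] for q in zip(xs,ys)])*1000
print("handle",cv2.minAreaRect(w.astype(np.float32)),w.mean(0))
m=t.mask([18,80,80],[32,255,255]); m[:, :430]=0; m[:,470:]=0
ys,xs=np.nonzero(m); w=np.array([t.onz(q,.058)[:2] for q in zip(xs,ys)])*1000
print("band",cv2.minAreaRect(w.astype(np.float32)),w.mean(0))
E
```

```text
top blue rect 631.8 215.4 size 52.4 50.7 ang 38.8 circ 631.9 215.0 26.5 bb [606.3 189.2] [658.3 241. ]
top green rect 654.5 117.0 size 42.8 46.5 ang 83.6 circ 654.3 117.7 29.4 bb [629.8  94.2] [678.9 140. ]
top yellow rect 649.8 -6.8 size 47.3 48.2 ang 4.7 circ 650.1 -7.3 31.2 bb [625.5 -31.9] [674.5  17.6]
top red rect 633.4 -116.9 size 48.1 50.9 ang 61.7 circ 633.9 -115.5 26.2 bb [ 608.  -141.2] [658.6 -90.7]
top white rect 657.9 -217.5 size 87.8 89.7 ang 87.7 circ 657.9 -217.5 62.8 bb [ 612.4 -263.1] [ 703.5 -171.8]
side blue rect 631.8 204.6 size 71.1 50.9 ang 87.0 circ 657.9 -217.5 62.8 bb [606.  169.1] [657.4 240.2]
side green rect 654.3 107.9 size 59.0 45.4 ang 83.2 circ 657.9 -217.5 62.8 bb [629.6  77.2] [679.6 138.6]
side yellow rect 649.6 -15.6 size 48.0 62.6 ang 4.0 circ 657.9 -217.5 62.8 bb [624.6 -48.2] [674.2  15.2]
side red rect 634.2 -126.4 size 64.0 49.9 ang 83.3 circ 657.9 -217.5 62.8 bb [ 608.1 -158.2] [660.4 -94.5]
side white rect 653.1 -215.7 size 96.4 61.4 ang 81.3 circ 657.9 -217.5 62.8 bb [ 617.7 -259.3] [ 690.7 -171.6]
box ((507.5919189453125, 356.2357482910156), (75.9766845703125, 274.3789978027344), 87.5987319946289)
handle ((443.63507080078125, -363.3446044921875), (29.537683486938477, 166.95590209960938), 87.96647644042969) [ 432.74783465 -362.71045692]
band ((496.5506286621094, -366.6042175292969), (28.092199325561523, 22.04666519165039), 88.5001449584961) [ 497.00893126 -366.67657021]
```

View pics/lid_top.png

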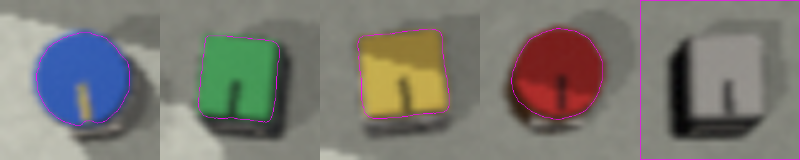

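View pics/lid_side.png

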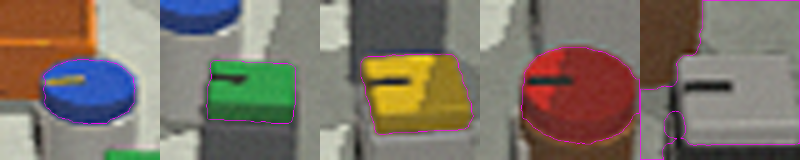

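```bash
cat >> det.py <<'E'
G=dict(blue=(.632,.215),green=(.6544,.117),yellow=(.650,-.007),red=(.6335,-.1165),white=(.6555,-.2205))
def stripe(v,n,ctr,r=16):
    p,f=up(v.img,v.pix((*ctr,H[n])),r); g=cv2.cvtColor(p,cv2.COLOR_BGR2GRAY).astype(float)
    if n=="blue":
        h=cv2.cvtColor(p,cv2.COLOR_BGR2HSV); s=p[:,:,2].astype(float)-p[:,:,0]; wt=np.clip(s+20,0,None)
    else:
        wt=None
    ys,xs=np.mgrid[0:p.shape[0],0:p.shape[1]]
    q=f(np.stack([xs.ravel(),ys.ravel()],1))
    d=(v.R@(F@(np.linalg.inv(v.K)@np.c_[q,np.ones(len(q))].T))).T
    W=(v.eye+d*((H[n]-v.eye[2])/d[:,2])[:,None])[:,:2]*1000-np.array(ctr)*1000
    ins=(np.abs(W[:,0])<21)&(np.abs(W[:,1])<9)
    if wt is None:
        gg=p.max(2).astype(float).ravel(); thr=0.62*np.median(gg[ins]) if n!="red" else 0.62*np.percentile(gg[ins],40)
        w=np.clip(thr-gg,0,None)*ins
    else: w=wt.ravel()*ins
    c=(W*w[:,None]).sum(0)/w.sum(); D=W-c; C=(D*w[:,None]).T@D/w.sum()
    e,U=np.linalg.eigh(C); u=U[:,1]; u=-u*np.sign(u[0])
    return c,np.degrees(np.arctan2(-u[1],-u[0])),np.degrees(np.arctan2(-c[1],-c[0])),np.sqrt(e)
E
python3 - <<'E'
from det import *
t=V("top");s=V("side")
for n in G:
  for v,l in((t,"top"),(s,"side")):
    c,a,b,e=stripe(v,n,G[n]); print(n,l,"c",c.round(1),"pca",a.round(1),"ctr",b.round(1),e.round(1))
# white lid top
p,f=up(t.img,t.pix((*G["white"],.078)),16)
g=cv2.cvtColor(p,cv2.COLOR_BGR2GRAY); print(g[::16,::12])
E
```

```text
blue top c [-13.5  -0.5] pca 9.5 ctr 2.3 [1.2 4.6]
blue side c [-12.5   0.9] pca 13.4 ctr -4.2 [1.8 5.4]
green top c [-15.7   3.9] pca -10.9 ctr -13.8 [1.1 5.6]
green side c [-11.2   3.8] pca -11.0 ctr -18.6 [1.5 5.3]
yellow top c [nan nan] pca nan ctr nan [nan nan]
yellow side c [-12.1  -0.2] pca 2.4 ctr 0.8 [1.  4.6]
red top c [-5.1 -1.9] pca -2.1 ctr 20.8 [0.6 1.3]
red side c [-11.5  -0.9] pca -0.4 ctr 4.4 [1.2 5.1]
white top c [-16.7  -0.3] pca -7.6 ctr 1.1 [4.1 5.5]
white side c [-8.8 -1.1] pca 3.8 ctr 6.8 [1.6 6. ]
[[130 131 130 129 130 132 129 132 132 132 132 134 133 128 130 133 132 133
  133 126 126 132]
 [132 131 131 132 134 133 132 132 132 132 133 132 132 134 132 132 133 133
  133 131 129 130]
 [134 133 129 131 134 133 136 134 133 133 127 117 116 119 121 121 123 121
  121 129 136 135]
 [130 129 128 130 130 129 133 131 130 117 112 112 111 111 112 115 115 112
  111 125 134 132]
 [129 129 130 130 131 119  83 109 135 137 140 141 142 143 144 146 132 110
  111 127 135 130]
 [131 130 130 131 124  64  40 115 144 144 144 145 143 143 144 144 131 115
  111 126 136 135]
 [130 133 132 1
[... 346 characters left out ...]
3 127 134]
 [133 133 133 130  65   9  21 103 143 146 147 111  79 137 146 146 134 110
  117 128 133 135]
 [134 135 134 127  72  12  22 102 143 144 145 117  79 130 143 143 134 112
  125 132 132 133]
 [136 134 132 128  78  13  15  40  56  57  56  55  50  50  49  49  79 128
  134 131 129 129]
 [132 133 132 130  82  15  10  42  50  47  44  45  44  46  51  95 131 134
  132 131 131 132]
 [135 135 133 133 126 107 102  99  97 101 103 102 103 109 122 134 130 129
  130 130 134 132]
 [132 131 134 135 134 135 137 135 133 131 133 134 130 132 133 130 130 134
  133 130 131 133]]det.py:35: RuntimeWarning: invalid value encountered in divide
  c=(W*w[:,None]).sum(0)/w.sum(); D=W-c; C=(D*w[:,None]).T@D/w.sum()
```

Run:
```python
from det import *
for l in("side","top"):
  vs=[V(l) for _ in range(3)]; v=vs[0]
  im=np.mean([x.img.astype(float) for x in vs],0)
  for n in G:
    ctr=G[n]; u,w=v.pix((*ctr,H[n])); 
    tip=v.pix((ctr[0]-.021,ctr[1],H[n])); inn=v.pix((ctr[0]-.003,ctr[1],H[n]))
    pts=[]
    if l=="side":
      for c in range(int(np.ceil(tip[0])),int(inn[0])+1):
        r0=int(round(tip[1]+(inn[1]-tip[1])*(c-tip[0])/(inn[0]-tip[0])))
        rr=np.arange(r0-4,r0+5)
        col=im[rr,c]; g=(col[:,2]-col[:,0]) if n=="blue" else -col.max(1)
        bg=np.median(g); wt=np.clip(g-bg-0.25*(g.max()-bg),0,None)
        k=np.argmax(wt); wt[np.abs(np.arange(9)-k)>2]=0
        pts.append((c,(rr*wt).sum()/wt.sum(),wt.max()))
    else:
      for r in range(int(np.ceil(min(tip[1],inn[1]))),int(max(tip[1],inn[1]))+1):
        c0=int(round(tip[0]+(inn[0]-tip[0])*(r-tip[1])/(inn[1]-tip[1])))
        cc=np.arange(c0-4,c0+5); row=im[r,cc]; g=(row[:,2]-row[:,0]) if n=="blue" else -row.max(1)
        bg=np.median(g); wt=np.clip(g-bg-0.25*(g.max()-bg),0,None)
        k=np.argmax(wt); wt[np.abs(np.arange(9)-k)>2]=0
        pts.append(((cc*wt).sum()/wt.sum(),r,wt.max()))
    P=np.array(pts); ok=P[:,2]>0.35*P[:,2].max(); P=P[ok]
    W=np.array([v.onz(q[:2],H[n])[:2] for q in P])*1000-np.array(ctr)*1000
    k=np.polyfit(W[:,0],W[:,1],1,w=P[:,2])
    print(l,n,"yaw",np.degrees(np.arctan(k[0])).round(1),"y at ctr",k[1].round(1),W.round(1).tolist(),P[:,2].round(0).tolist())
```

```text
side blue yaw 11.8 y at ctr 3.4 [[-20.2, -0.5], [-17.4, -0.5], [-14.6, -0.0], [-11.7, 1.5], [-8.9, 1.9], [-6.0, 2.2], [-3.2, 2.4]] [166.0, 166.0, 178.0, 161.0, 132.0, 152.0, 129.0]
side green yaw -10.3 y at ctr 1.6 [[-19.2, 4.6], [-16.6, 4.5], [-14.0, 4.5], [-11.4, 4.4], [-8.9, 2.9], [-6.3, 2.1], [-3.7, 2.6]] [67.0, 87.0, 80.0, 81.0, 80.0, 80.0, 75.0]
side yellow yaw 3.6 y at ctr 0.8 [[-20.4, -1.1], [-18.0, -0.5], [-15.6, -0.3], [-13.2, 0.4], [-10.9, 0.3], [-8.5, 0.3], [-6.2, 0.2], [-3.8, 0.2]] [82.0, 114.0, 125.0, 124.0, 124.0, 125.0, 126.0, 100.0]
side red yaw -1.5 y at ctr -0.8 [[-19.1, -0.3], [-17.0, -0.4], [-14.8, -0.4], [-12.7, -0.5], [-10.6, -0.6], [-8.4, -0.9], [-6.3, -0.5], [-4.1, -0.7]] [92.0, 110.0, 107.0, 106.0, 99.0, 59.0, 63.0, 62.0]
side white yaw 1.5 y at ctr -0.3 [[-16.0, -1.1], [-14.0, -0.6], [-12.0, -0.3], [-10.1, -0.5], [-8.1, -0.4], [-6.2, -0.5], [-4.2, -0.6]] [87.0, 90.0, 91.0, 92.0, 90.0, 91.0, 92.0]
top blue yaw 8.6 y at ctr 1.5 [[-4.6, 0.7], [-7.4, 0.3], [-10.2, 0.1], [-13.0, -0.2], [-15.8, -1.0], [-18.6, -1.4]] [103.0, 109.0, 123.0, 125.0, 122.0, 128.0]
top green yaw -9.9 y at ctr 1.1 [[-4.8, 1.9], [-7.6, 2.4], [-10.4, 2.7], [-13.2, 3.6], [-15.9, 3.7], [-18.7, 4.4]] [48.0, 41.0, 44.0, 51.0, 51.0, 43.0]
top yellow yaw 6.5 y at ctr 0.4 [[-4.8, 0.0], [-7.6, -0.5], [-10.4, -0.9], [-13.2, -1.4], [-16.0, -1.4], [-18.7, -1.5]] [59.0, 57.0, 54.0, 64.0, 66.0, 58.0]
top red yaw -1.8 y at ctr -1.8 [[-5.0, -1.8], [-7.7, -1.5], [-10.5, -1.5], [-13.3, -1.5], [-16.0, -1.3], [-18.8, -1.3]] [44.0, 41.0, 43.0, 58.0, 56.0, 44.0]
top white yaw 2.5 y at ctr -0.6 [[-4.8, -0.8], [-7.6, -0.8], [-10.4, -1.0], [-13.2, -1.1], [-15.9, -1.3]] [52.0, 53.0, 57.0, 53.0, 37.0]
```

Run:
```python
from det import *
t=V("top");s=V("side")
p,f=up(t.img,t.pix((*G["white"],.078)),16)
print("white",t.onz(f((136,122)),.078)*1000, "ctr stripe based", )
# side-view white lid: edges in x along the row thru stripe
x,y=s.pix((*G["white"],.078)); r=int(y)-2; print(x,r); print(cv2.cvtColor(s.img,cv2.COLOR_BGR2GRAY)[r-3:r+4:3,int(x)-18:int(x)+19])
# scanner
p,f=up(t.img,(448,240),60,6)
hsv=cv2.cvtColor(p,cv2.COLOR_BGR2HSV)
mb=cv2.inRange(hsv,np.array([105,120,60]),np.array([125,255,255])); my=cv2.inRange(hsv,np.array([18,90,80]),np.array([32,255,255]))
m=mb|my
ys=np.arange(m.shape[0]); E=[]
for yy in ys[::6]:
    xx=np.nonzero(m[yy])[0]
    if len(xx)>30: E.append((xx.min(),xx.max(),yy))
E=np.array(E)
L=np.array([t.onz(f(e),.058)[:2] for e in E[:,[0,2]]])*1000; Rr=np.array([t.onz(f(e),.058)[:2] for e in E[:,[1,2]]])*1000
for nm,A in(("L",L),("R",Rr)):
    k=np.polyfit(A[4:-4,0],A[4:-4,1],1); print(nm,np.degrees(np.arctan(k[0])),np.polyval(k,[497,360]),A[0],A[-1])
yy,xx=np.nonzero(my); W=np.array([t.onz(f(q),.058)[:2] for q in zip(xx[::7],yy[::7])])*1000; print("band top",W.mean(0),W[:,0].min(),W[:,0].max())
p,f=up(s.img,(280,345),80,4)
a=s.img[300:390,180:360]; cv2.imwrite("pics/scn.png",cv2.resize(a,(800,400),interpolation=cv2.INTER_CUBIC))
hsv=cv2.cvtColor(p,cv2.COLOR_BGR2HSV); my=cv2.inRange(hsv,np.array([18,90,80]),np.array([32,255,255]))
n,lab,st,ce=cv2.connectedComponentsWithStats(my); i=1+np.argmax(st[1:,4]); print("side band",f(ce[i]),st[i],f(st[i,:2]))
for z in(.058,.046,.034): print(z,s.pix((.497,-.3786,z)),s.pix((.497,-.366,z)))
```

```text
white [ 659.57807167 -220.32254099   78.        ] ctr stripe based
372.1358210106483 260
[[ 67  69  66  70  66  62  69  58  72 115 156 149 146 151 149 148 148 146
  145 145 148 147 146 143 147 145 148 146 148 153 139 124 126 130 133 132
  130]
 [ 64  68  70  69  62  64  58  64 101 140 152 148 144 149 142 144 150 142
  145 142 140 143 140 138 141 138 140 141 140 144 135 121 119 132 133 132
  130]
 [ 80  80  76  81  87 102  93  47  83  89  28  29  22  25  23  22  22  22
   20  86 151 144 145 140 143 143 142 139 140 142 144 134 124 131 133 136
  134]]
L -2.61840334391368 [-350.71560783 -344.4503786 ] [ 528.32809214 -357.5322558 ] [ 359.01694673 -350.24461497]
R -3.696542148353776 [-380.71319286 -371.86210289] [ 527.84356959 -375.88222701] [ 358.50494371 -371.07200637]
band top [ 497.41387281 -365.96452168] 484.9757731253265 509.96065132074466
side band [287.7619323  339.72949958] [ 320  260   66   81 4756] [279.625 329.625]
0.058 [287.73873636 340.47237933] [288.02391964 334.0535934 ]
0.046 [288.05635547 344.90132378] [288.33423023 338.48204158]
0.034 [288.36774937 349.24346279] [288.63854469 342.82491901]
```

View pics/scn.png

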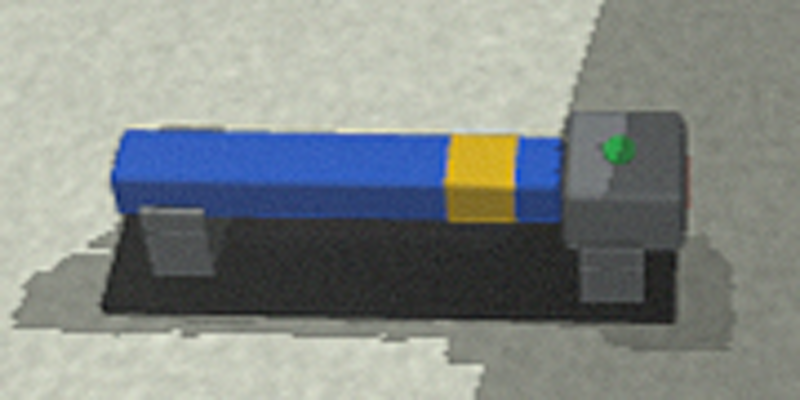

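Run:
```python
from det import *
s=V("side"); t=V("top")
p,f=up(s.img,(270,345),80,4)
hsv=cv2.cvtColor(p,cv2.COLOR_BGR2HSV)
m=cv2.inRange(hsv,np.array([105,120,60]),np.array([125,255,255]))|cv2.inRange(hsv,np.array([18,90,80]),np.array([32,255,255]))
T=[];B=[]
for c in range(m.shape[1]):
    yy=np.nonzero(m[:,c])[0]
    if len(yy)>50: T.append(s.onz(f((c,yy.min()-.5)),.058)[:2]*1000);B.append(s.onz(f((c,yy.max()+.5)),.034)[:2]*1000)
T=np.array(T);B=np.array(B)
for A in(T,B):
    k=np.polyfit(A[20:-10,0],A[20:-10,1],1); print(np.degrees(np.arctan(k[0])),np.polyval(k,[497,360]),A[0],A[-1])
# cradle base black, in top view: left edge at z=.006
g=cv2.cvtColor(t.img,cv2.COLOR_BGR2GRAY).astype(float)
P=[]
for r in range(206,272,2):
    row=g[r,424:442]; i=np.nonzero(row<90)[0][0]; x=424+i-1+(row[i-1]-90)/(row[i-1]-row[i]); P.append(t.onz((x,r),.006)[:2]*1000)
P=np.array(P); k=np.polyfit(P[:,0],P[:,1],1); print("base left",np.degrees(np.arctan(k[0])),np.polyval(k,[497,360]))
c=g[190:290,437]; print(c.astype(int))
```

```text
-2.780478268127409 [-358.30060602 -351.64697749] [ 360.05119772 -359.78094617] [ 526.49429321 -360.76014764]
-4.402544046944798 [-379.46612594 -368.91843134] [ 358.20450695 -369.51433913] [ 526.0941884  -379.50232144]
base left -2.389224032430776 [-333.06174927 -327.34555949]
[138 137 134 133 133 134 132 129 129 118  44  19  21  26  39  39  39  39
  39  39  45  49  35  24  24  21  23  23  28  28  28  29  29  29  28  28
  27  28  28  28  30  30  29  27  28  29  29  28  29  30  29  29  30  29
  29  29  30  32  29  28  30  29  28  27  28  29  29  29  31  29  29  28
  32  31  30  31  30  31  31  31  29  29  32  29  29  33  69 143 185 188
 187 191 194 193 189 187 190 191 190 189]
```

```bash
cat > go.py <<'E'
from h import *
import sys
def Rt(yaw,sgn=1):
    # tool down; jaw axis (tool z) = world y turned by yaw deg (sgn -1: opposite)
    y=np.array([0,0,-1.]); a=np.radians(yaw); z=sgn*np.array([-np.sin(a),np.cos(a),0]); return np.stack([np.cross(y,z),y,z],1)
def delta(p_mm,yaw,sgn=None):
    s=sensors.state(); R0=R.from_rotvec(s["tcp_rot"]).as_matrix()
    if sgn is None: sgn=np.sign(R0[1,2])
    w=R.from_matrix(Rt(yaw,sgn)@R0.T).as_rotvec(); d=np.array(p_mm)/1000-s["ee_pos"]
    print("p0",(s["ee_pos"]*1000).round(1),"t",round(s["t"],2),"open",round(s["opening"]*1000,1),"F",s["contact_force"].round(1))
    print("tr",(d/.4).round(4).tolist(),"rot",(w/(np.pi/2)).round(4).tolist(),"mm",np.linalg.norm(d)*1000,"deg",np.degrees(np.linalg.norm(w)).round(1))
    return d/.4,w/(np.pi/2)
if __name__=="__main__":
    a=[float(x) for x in sys.argv[1:]]; delta(a[:3],a[3])
    print(R.from_rotvec(sensors.state()["tcp_rot"]).as_matrix().round(3).tolist())
E
python3 go.py 497.3 -367.8 150 -2.8
```

```text
p0 [ 159.9 -552.3  231.3] t 0.95 open 85.6 F [-0.1  1.1 -0.6]
tr [0.8436, 0.4613, -0.2032] rot [-0.0, 0.0, -0.2105] mm 393.06983472912543 deg 18.9
[[-0.961, 0.0, 0.278], [-0.278, 0.0, -0.961], [-0.0, -1.0, -0.0]]
```

>>> {"api": "send_rows", "payload": {"rows": [{"translation": [0.8436, 0.4613, -0.2032], "rotation": [0, 0, -0.2105], "jaw": 0}, {"translation": [0.8436, 0.4613, -0.2032], "rotation": [0, 0, -0.2105], "jaw": 0}, {"translation": [0.8436, 0.4613, -0.2032], "rotation": [0, 0, -0.2105], "jaw": 0}, {"translation": [0.8436, 0.4613, -0.2032], "rotation": [0, 0, -0.2105], "jaw": 0}, {"translation": [0.8436, 0.4613, -0.2032], "rotation": [0, 0, -0.2105], "jaw": 0}, {"translation": [0.8436, 0.4613, -0.2032], "rotation": [0, 0, -0.2105], "jaw": 0}, {"translation": [0.8436, 0.4613, -0.2032], "rotation": [0, 0, -0.2105], "jaw": 0}, {"translation": [0.8436, 0.4613, -0.2032], "rotation": [0, 0, -0.2105], "jaw": 0}, {"translation": [0.8436, 0.4613, -0.2032], "rotation": [0, 0, -0.2105], "jaw": 0}, {"translation": [0.8436, 0.4613, -0.2032], "rotation": [0, 0, -0.2105], "jaw": 0}]}}

```text
t: 1.95
ee_pos: [0.4976, -0.3672, 0.1496]
tcp_rot: [-0.051, -2.197, 2.197]
contact_force: [-1.2, -0.8, 0.2]
opening: 0.0853
```

```bash
python3 go.py 497.3 -367.8 28 -2.8; python3 -c "
from h import *
V('top','top1')"
```

```text
p0 [ 497.6 -367.2  149.6] t 1.95 open 85.3 F [-1.2 -0.8  0.2]
tr [-0.0008, -0.0014, -0.304] rot [-0.0001, -0.0004, -0.0009] mm 121.61395362686284 deg 0.1
[[-0.999, -0.001, -0.047], [0.047, 0.0, -0.999], [0.001, -1.0, -0.0]]
```

View pics/top1.png

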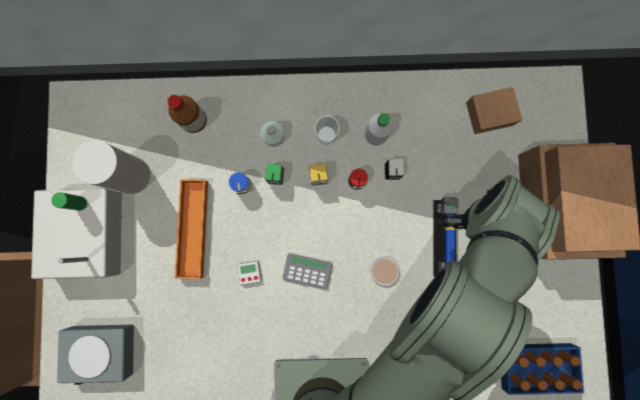

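>>> {"api": "send_rows", "payload": {"rows": [{"translation": [0, -0.001, -0.1], "rotation": [0, 0, 0], "jaw": 0}, {"translation": [0, -0.001, -0.2], "rotation": [0, 0, 0], "jaw": 0}, {"translation": [0, -0.001, -0.26], "rotation": [0, 0, 0], "jaw": 0}, {"translation": [0, -0.001, -0.304], "rotation": [0, 0, 0], "jaw": 0}, {"translation": [0, -0.001, -0.304], "rotation": [0, 0, 0], "jaw": 0}, {"translation": [0, -0.001, -0.304], "rotation": [0, 0, 0], "jaw": 0}]}}

```text
t: 2.6
ee_pos: [0.4969, -0.3691, 0.0293]
tcp_rot: [-0.055, -2.196, 2.197]
contact_force: [0.2, 0.2, 0.4]
opening: 0.0854
```

>>> {"api": "send_rows", "payload": {"rows": [{"translation": [0, 0, 0], "rotation": [0, 0, 0], "jaw": 1}, {"translation": [0, 0, 0], "rotation": [0, 0, 0], "jaw": 1}, {"translation": [0, 0, 0], "rotation": [0, 0, 0], "jaw": 1}, {"translation": [0, 0, 0], "rotation": [0, 0, 0], "jaw": 1}, {"translation": [0, 0, 0], "rotation": [0, 0, 0], "jaw": 1}, {"translation": [0, 0, 0], "rotation": [0, 0, 0], "jaw": 1}, {"translation": [0, 0, 0], "rotation": [0, 0, 0], "jaw": 1}, {"translation": [0, 0, 0], "rotation": [0, 0, 0], "jaw": 1}]}}

```text
t: 3.4
ee_pos: [0.4974, -0.3683, 0.0288]
tcp_rot: [-0.054, -2.197, 2.197]
contact_force: [-1.8, 0.9, 6.4]
opening: 0.0229
```

```bash
python3 go.py 497.3 -367.8 80 -2.8
python3 - <<'E'
from h import *
s=V('side','side2'); s.crop((290,335),80,5,"s2")
E
```

```text
p0 [ 497.4 -368.3   28.8] t 3.4 open 22.9 F [-1.8  0.9  6.4]
tr [-0.0004, 0.0012, 0.1279] rot [0.0001, 0.0002, -0.0] mm 51.154565078583396 deg 0.0
[[-0.999, 0.0, -0.049], [0.049, -0.0, -0.999], [-0.0, -1.0, 0.0]]
```

View pics/s2.png

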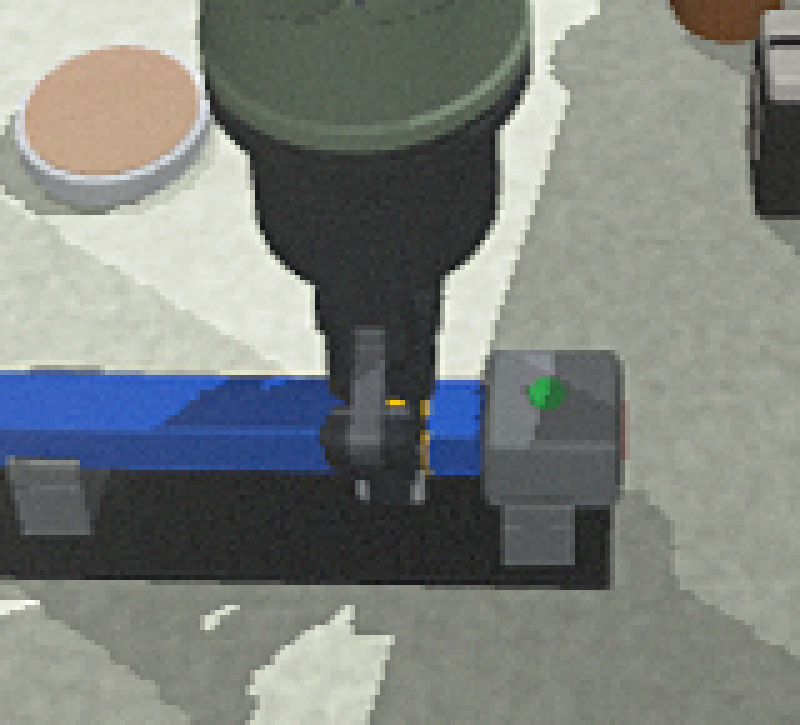

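>>> {"api": "send_rows", "payload": {"rows": [{"translation": [0, 0, 0.02], "rotation": [0, 0, 0], "jaw": 1}, {"translation": [0, 0, 0.06], "rotation": [0, 0, 0], "jaw": 1}, {"translation": [0, 0, 0.1], "rotation": [0, 0, 0], "jaw": 1}, {"translation": [0, 0, 0.14], "rotation": [0, 0, 0], "jaw": 1}, {"translation": [0, 0, 0.16], "rotation": [0, 0, 0], "jaw": 1}, {"translation": [0, 0, 0.16], "rotation": [0, 0, 0], "jaw": 1}, {"translation": [0, 0, 0.16], "rotation": [0, 0, 0], "jaw": 1}]}}

```text
t: 4.15
ee_pos: [0.4972, -0.368, 0.0922]
tcp_rot: [-0.053, -2.197, 2.196]
contact_force: [0.1, -0.4, -4.5]
opening: 0.0229
```

Run:
```python
from h import *
print({k:v for k,v in sensors.state().items() if k in("moment","contact_force","opening","ee_pos")})
s=V('side','side3'); s.crop((290,315),80,5,"s3")
```

```text
{'ee_pos': array([ 0.49720278, -0.36800038,  0.09217041]), 'contact_force': array([ 0.0548884 , -0.38088041, -4.45323721]), 'moment': array([ 0.05022061, -0.0418245 ,  0.05582337]), 'opening': 0.022888011720676754}
```

View pics/s3.png

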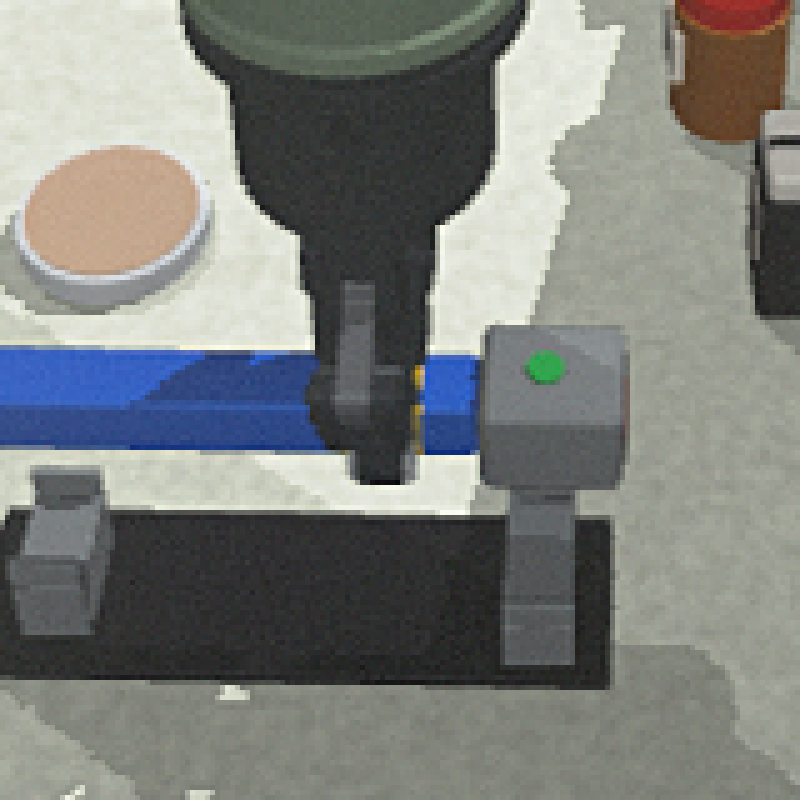

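```bash
cat > scan.py <<'E'
from go import *
C=dict(red=(633.7,-117,-1.6,26),yellow=(650,-6.9,4.8,25),green=(654.4,117.6,-7.5,25),blue=(632,215.8,10,28),white=(659.5,-220.5,2,25))
n=sys.argv[1]; x,y,a,r=C[n]; z=float(sys.argv[2]) if len(sys.argv)>2 else 22.8
L=r+127; th=np.radians(a); p=[x-L*np.cos(th),y-L*np.sin(th)]
print(n,np.round(p,1)); delta([*p,z],a)
E
python3 scan.py red 92; python3 scan.py red
```

```text
red [ 480.8 -112.7]
p0 [ 497.1 -367.9   91.9] t 4.2 open 22.9 F [ 0.2 -1.  -2.7]
tr [-0.0409, 0.638, 0.0003] rot [-0.0004, -0.0004, 0.0133] mm 255.7426236925951 deg 1.2
red [ 480.8 -112.7]
p0 [ 497.1 -367.9   91.9] t 4.2 open 22.9 F [ 0.2 -1.  -2.7]
tr [-0.0409, 0.638, -0.1727] rot [-0.0004, -0.0004, 0.0133] mm 264.90844485539736 deg 1.2
```

>>> {"api": "send_rows", "payload": {"rows": [{"translation": [-0.005, 0.05, 0], "rotation": [0, 0, 0.001], "jaw": 1}, {"translation": [-0.01, 0.15, 0], "rotation": [0, 0, 0.003], "jaw": 1}, {"translation": [-0.015, 0.25, 0], "rotation": [0, 0, 0.005], "jaw": 1}, {"translation": [-0.022, 0.35, 0], "rotation": [0, 0, 0.007], "jaw": 1}, {"translation": [-0.029, 0.45, -0.02], "rotation": [0, 0, 0.009], "jaw": 1}, {"translation": [-0.035, 0.54, -0.06], "rotation": [0, 0, 0.011], "jaw": 1}, {"translation": [-0.041, 0.6, -0.11], "rotation": [0, 0, 0.0133], "jaw": 1}, {"translation": [-0.041, 0.638, -0.15], "rotation": [0, 0, 0.0133], "jaw": 1}, {"translation": [-0.041, 0.638, -0.1727], "rotation": [0, 0, 0.0133], "jaw": 1}, {"translation": [-0.041, 0.638, -0.1727], "rotation": [0, 0, 0.0133], "jaw": 1}]}}

```text
t: 5.2
ee_pos: [0.4804, -0.1131, 0.0222]
tcp_rot: [-0.029, -2.207, 2.206]
contact_force: [0.6, -1.2, -2.9]
opening: 0.0231
```

```bash
python3 scan.py red
python3 - <<'E'
from h import *
t=V("top","t4"); t.crop((355,200),60,6,"t4c"); s=V("side","s4"); s.crop((340,240),70,5,"s4c")
print(t.pix((.5577,-.1148,.058)))
E
```

```text
red [ 480.8 -112.7]
p0 [ 480.4 -113.1   22.2] t 5.2 open 23.1 F [ 0.6 -1.2 -2.9]
tr [0.0009, 0.001, 0.0016] rot [-0.0001, -0.0012, -0.0] mm 0.8555946121504627 deg 0.1
[357.8542312  205.33034348]
```

View pics/t4c.png

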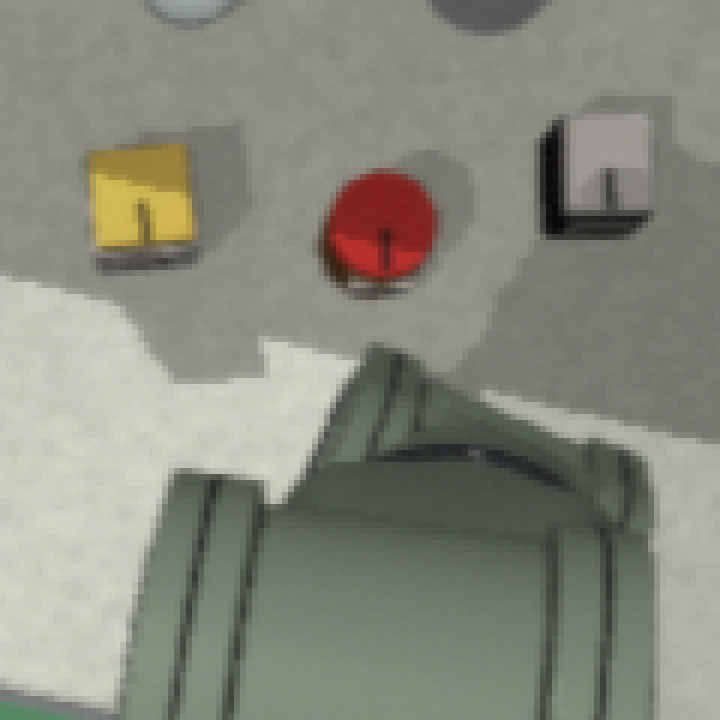

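View pics/s4c.png

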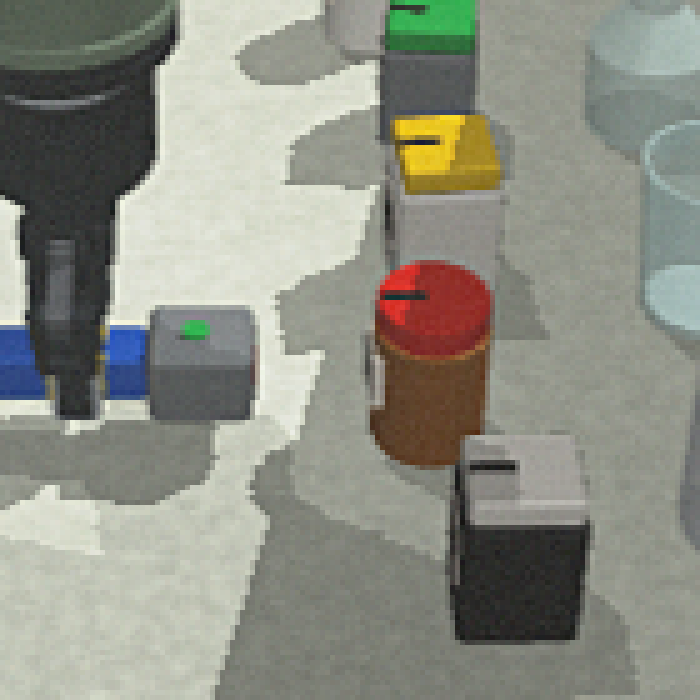

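Run:
```python
from h import *
s=V("side")
print(s.pix((.5573,-.1148,.0394)),s.pix((.6077,-.1162,.040)),s.pix((.5343,-.114,.0574)))
```

```text
[320.28161866 242.037321  ] [343.28738071 241.85562114] [309.66002201 235.72344538]
```

>>> {"api": "send_rows", "payload": {"rows": [{"translation": [0, 0, 0.0015], "rotation": [0, 0, 0], "jaw": 1}, {"translation": [0, 0, 0.0015], "rotation": [0, 0, 0], "jaw": 1}, {"translation": [0, 0, 0.0015], "rotation": [0, 0, 0], "jaw": 1}, {"translation": [0, 0, 0.0015], "rotation": [0, 0, 0], "jaw": 1}, {"translation": [0, 0, 0.0015], "rotation": [0, 0, 0], "jaw": 1}, {"translation": [0, 0, 0.0015], "rotation": [0, 0, 0], "jaw": 1}, {"translation": [0, 0, 0.0015], "rotation": [0, 0, 0], "jaw": 1}, {"translation": [0, 0, 0.0015], "rotation": [0, 0, 0], "jaw": 1}, {"translation": [0, 0, 0.0015], "rotation": [0, 0, 0], "jaw": 1}, {"translation": [0, 0, 0.0015], "rotation": [0, 0, 0], "jaw": 1}]}}

```text
t: 6.35
ee_pos: [0.4809, -0.113, 0.0239]
tcp_rot: [-0.031, -2.207, 2.207]
contact_force: [-0.7, -0.8, -3.9]
opening: 0.0229
```

>>> {"api": "send_rows", "payload": {"rows": [{"translation": [0, 0, 0], "rotation": [0, 0, 0], "jaw": 1}, {"translation": [0, 0, 0], "rotation": [0, 0, 0], "jaw": 1}, {"translation": [0, 0, 0], "rotation": [0, 0, 0], "jaw": 1}, {"translation": [0, 0, 0], "rotation": [0, 0, 0], "jaw": 1}, {"translation": [0, 0, 0], "rotation": [0, 0, 0], "jaw": 1}, {"translation": [0, 0, 0], "rotation": [0, 0, 0], "jaw": 1}, {"translation": [0, 0, 0], "rotation": [0, 0, 0], "jaw": 1}, {"translation": [0, 0, 0], "rotation": [0, 0, 0], "jaw": 1}, {"translation": [0, 0, 0], "rotation": [0, 0, 0], "jaw": 1}, {"translation": [0, 0, 0], "rotation": [0, 0, 0], "jaw": 1}]}}

```text
t: 7.35
ee_pos: [0.4809, -0.113, 0.0239]
tcp_rot: [-0.031, -2.207, 2.207]
contact_force: [0.9, -0.2, -2.9]
opening: 0.023
```

>>> {"api": "send_rows", "payload": {"rows": [{"translation": [0, 0, 0], "rotation": [0, 0, 0], "jaw": 1}, {"translation": [0, 0, 0], "rotation": [0, 0, 0], "jaw": 1}, {"translation": [0, 0, 0], "rotation": [0, 0, 0], "jaw": 1}, {"translation": [0, 0, 0], "rotation": [0, 0, 0], "jaw": 1}, {"translation": [0, 0, 0], "rotation": [0, 0, 0], "jaw": 1}]}}

```text
t: 7.85
ee_pos: [0.4809, -0.113, 0.0239]
tcp_rot: [-0.031, -2.207, 2.207]
contact_force: [1.0, 0.2, -4.0]
opening: 0.023
```

```bash
python3 scan.py yellow
python3 - <<'E'
from h import *
s=V("side","s5");V("top","t5")
E
```

```text
yellow [498.5 -19.6]
p0 [ 480.9 -113.    23.9] t 7.85 open 23.0 F [ 1.   0.2 -4. ]
tr [0.0441, 0.2334, -0.0028] rot [-0.0001, -0.0, 0.0711] mm 95.00117298134867 deg 6.4
```

View pics/s5.png

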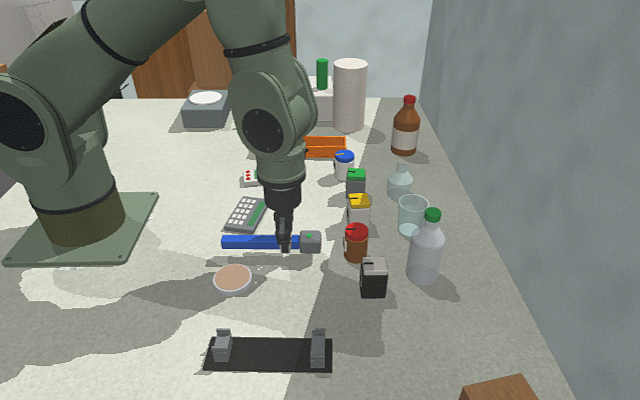

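>>> {"api": "send_rows", "payload": {"rows": [{"translation": [0.006, 0.03, 0], "rotation": [0, 0, 0.01], "jaw": 1}, {"translation": [0.018, 0.1, 0], "rotation": [0, 0, 0.03], "jaw": 1}, {"translation": [0.032, 0.17, 0], "rotation": [0, 0, 0.052], "jaw": 1}, {"translation": [0.041, 0.215, -0.003], "rotation": [0, 0, 0.066], "jaw": 1}, {"translation": [0.044, 0.2334, -0.003], "rotation": [0, 0, 0.0711], "jaw": 1}, {"translation": [0.044, 0.2334, -0.003], "rotation": [0, 0, 0.0711], "jaw": 1}, {"translation": [0.044, 0.2334, -0.003], "rotation": [0, 0, 0.0711], "jaw": 1}]}}

```text
t: 8.65
ee_pos: [0.4984, -0.0204, 0.0227]
tcp_rot: [-0.09, 2.179, -2.18]
contact_force: [-0.3, -0.7, -2.5]
opening: 0.023
```

```bash
cat > chk.py <<'E'
from det import *
def chk():
    t=V("top");s=V("side")
    # lid centres vs. first measurement (mm shift); nan if hidden
    ref=dict(top=dict(blue=(631.8,215.4),green=(654.5,117.0),yellow=(649.8,-6.8),red=(633.4,-116.9)),side=dict(blue=(631.8,204.6),green=(654.3,107.9),yellow=(649.6,-15.6),red=(634.2,-126.4)))
    for l,v in(("top",t),("side",s)):
        o=[]
        for n in ref[l]:
            try:
                w,p,f,c=lid(v,n,(*G[n],H[n])); r=cv2.minAreaRect(w.astype(np.float32)); o.append((n,np.round(np.array(r[0])-ref[l][n],1).tolist()))
            except Exception as e: o.append((n,"-"))
        print(l,o)
    return t,s
if __name__=="__main__":
    import sys
    t,s=chk()
    cv2.imwrite(f"pics/{sys.argv[1]}.png",np.vstack([t.img[130:330],s.img[130:390]]))
E
python3 chk.py c1; python3 scan.py yellow
```

```text
top [('blue', [0.0, -0.0]), ('green', [0.1, 0.0]), ('yellow', [0.0, 0.0]), ('red', [-0.1, 0.2])]
side [('blue', [-0.2, -0.0]), ('green', [-0.0, 0.0]), ('yellow', [-0.1, 0.1]), ('red', [-0.8, 0.0])]
yellow [498.5 -19.6]
p0 [498.4 -20.6  22.8] t 8.75 open 23.1 F [ 1.  -0.6 -3.3]
tr [0.0003, 0.0026, 0.0001] rot [0.0002, -0.0, 0.0011] mm 1.02818250308641 deg 0.1
```

View pics/c1.png

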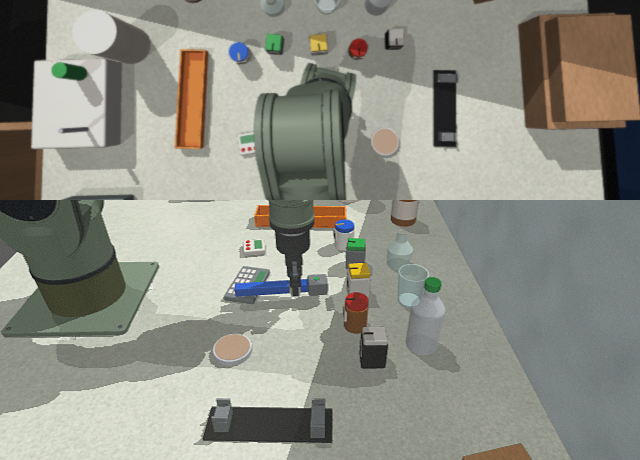

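The containers have not moved, and the nose faces the yellow label. I'll hold it here.

>>> {"api": "send_rows", "payload": {"rows": [{"translation": [0, 0.0022, 0], "rotation": [0, 0, 0], "jaw": 1}, {"translation": [0, 0.0022, 0], "rotation": [0, 0, 0], "jaw": 1}, {"translation": [0, 0.0022, 0], "rotation": [0, 0, 0], "jaw": 1}, {"translation": [0, 0.0022, 0], "rotation": [0, 0, 0], "jaw": 1}, {"translation": [0, 0.0022, 0], "rotation": [0, 0, 0], "jaw": 1}, {"translation": [0, 0.0022, 0], "rotation": [0, 0, 0], "jaw": 1}, {"translation": [0, 0.0022, 0], "rotation": [0, 0, 0], "jaw": 1}, {"translation": [0, 0.0022, 0], "rotation": [0, 0, 0], "jaw": 1}, {"translation": [0, 0.0022, 0], "rotation": [0, 0, 0], "jaw": 1}, {"translation": [0, 0.0022, 0], "rotation": [0, 0, 0], "jaw": 1}]}}

```text
t: 9.75
ee_pos: [0.4985, -0.0187, 0.0227]
tcp_rot: [-0.091, 2.179, -2.179]
contact_force: [-0.1, 0.6, -2.6]
opening: 0.0233
```

>>> {"api": "send_rows", "payload": {"rows": [{"translation": [0, 0, 0], "rotation": [0, 0, 0], "jaw": 1}, {"translation": [0, 0, 0], "rotation": [0, 0, 0], "jaw": 1}, {"translation": [0, 0, 0], "rotation": [0, 0, 0], "jaw": 1}, {"translation": [0, 0, 0], "rotation": [0, 0, 0], "jaw": 1}, {"translation": [0, 0, 0], "rotation": [0, 0, 0], "jaw": 1}, {"translation": [0, 0, 0], "rotation": [0, 0, 0], "jaw": 1}, {"translation": [0, 0, 0], "rotation": [0, 0, 0], "jaw": 1}, {"translation": [0, 0, 0], "rotation": [0, 0, 0], "jaw": 1}, {"translation": [0, 0, 0], "rotation": [0, 0, 0], "jaw": 1}, {"translation": [0, 0, 0], "rotation": [0, 0, 0], "jaw": 1}]}}

```text
t: 10.75
ee_pos: [0.4985, -0.0188, 0.0227]
tcp_rot: [-0.091, 2.179, -2.179]
contact_force: [-0.8, 0.1, -3.6]
opening: 0.0225
```

>>> {"api": "send_rows", "payload": {"rows": [{"translation": [0, 0, 0], "rotation": [0, 0, 0], "jaw": 1}, {"translation": [0, 0, 0], "rotation": [0, 0, 0], "jaw": 1}, {"translation": [0, 0, 0], "rotation": [0, 0, 0], "jaw": 1}, {"translation": [0, 0, 0], "rotation": [0, 0, 0], "jaw": 1}, {"translation": [0, 0, 0], "rotation": [0, 0, 0], "jaw": 1}]}}

```text
t: 11.25
ee_pos: [0.4985, -0.0187, 0.0227]
tcp_rot: [-0.091, 2.179, -2.179]
contact_force: [0.3, 0.7, -3.8]
opening: 0.0228
```

```bash
python3 scan.py green
```

```text
green [503.7 137.4]
p0 [498.5 -18.7  22.7] t 11.25 open 22.8 F [ 0.3  0.7 -3.8]
tr [0.0129, 0.3905, 0.0002] rot [-0.0001, 0.0, -0.1367] mm 156.27148036399183 deg 12.3
```

>>> {"api": "send_rows", "payload": {"rows": [{"translation": [0.001, 0.03, 0], "rotation": [0, 0, -0.01], "jaw": 1}, {"translation": [0.004, 0.11, 0], "rotation": [0, 0, -0.04], "jaw": 1}, {"translation": [0.007, 0.2, 0], "rotation": [0, 0, -0.07], "jaw": 1}, {"translation": [0.01, 0.29, 0], "rotation": [0, 0, -0.1], "jaw": 1}, {"translation": [0.012, 0.35, 0], "rotation": [0, 0, -0.125], "jaw": 1}, {"translation": [0.013, 0.382, 0], "rotation": [0, 0, -0.1367], "jaw": 1}, {"translation": [0.013, 0.3905, 0], "rotation": [0, 0, -0.1367], "jaw": 1}, {"translation": [0.013, 0.3905, 0], "rotation": [0, 0, -0.1367], "jaw": 1}, {"translation": [0.013, 0.3905, 0], "rotation": [0, 0, -0.1367], "jaw": 1}]}}

```text
t: 12.15
ee_pos: [0.5039, 0.1361, 0.0228]
tcp_rot: [-0.143, -2.152, 2.154]
contact_force: [-0.0, -0.5, -3.2]
opening: 0.0231
```

```bash
python3 chk.py c2; python3 scan.py green
```

```text
top [('blue', [0.0, -0.0]), ('green', [0.1, 0.0]), ('yellow', [-0.0, 0.1]), ('red', [0.1, 0.3])]
side [('blue', [-0.2, -0.0]), ('green', [-0.2, -0.0]), ('yellow', [-0.0, -0.0]), ('red', [-0.8, 0.2])]
green [503.7 137.4]
p0 [503.9 136.3  22.7] t 12.25 open 22.8 F [-0.3 -0.3 -3.8]
tr [-0.0004, 0.0029, 0.0001] rot [0.0002, 0.0, 0.0009] mm 1.1701790287928642 deg 0.1
```

View pics/c2.png

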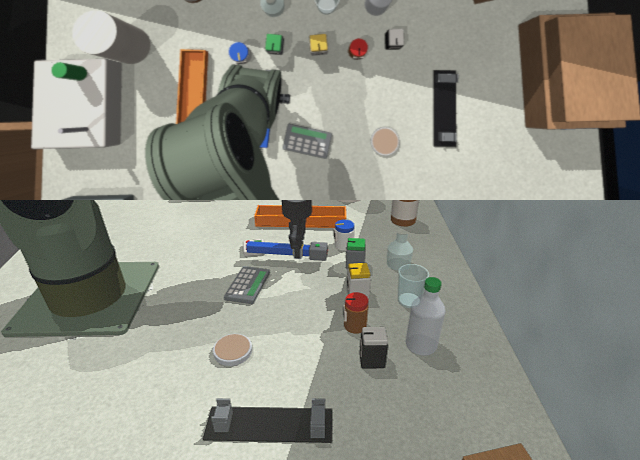

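>>> {"api": "send_rows", "payload": {"rows": [{"translation": [0, 0.0022, 0], "rotation": [0, 0, 0], "jaw": 1}, {"translation": [0, 0.0022, 0], "rotation": [0, 0, 0], "jaw": 1}, {"translation": [0, 0.0022, 0], "rotation": [0, 0, 0], "jaw": 1}, {"translation": [0, 0.0022, 0], "rotation": [0, 0, 0], "jaw": 1}, {"translation": [0, 0.0022, 0], "rotation": [0, 0, 0], "jaw": 1}, {"translation": [0, 0.0022, 0], "rotation": [0, 0, 0], "jaw": 1}, {"translation": [0, 0.0022, 0], "rotation": [0, 0, 0], "jaw": 1}, {"translation": [0, 0.0022, 0], "rotation": [0, 0, 0], "jaw": 1}, {"translation": [0, 0.0022, 0], "rotation": [0, 0, 0], "jaw": 1}, {"translation": [0, 0.0022, 0], "rotation": [0, 0, 0], "jaw": 1}]}}

```text
t: 13.25
ee_pos: [0.5037, 0.1383, 0.0227]
tcp_rot: [-0.141, -2.154, 2.154]
contact_force: [0.0, 0.7, -3.9]
opening: 0.023
```

>>> {"api": "send_rows", "payload": {"rows": [{"translation": [0, 0, 0], "rotation": [0, 0, 0], "jaw": 1}, {"translation": [0, 0, 0], "rotation": [0, 0, 0], "jaw": 1}, {"translation": [0, 0, 0], "rotation": [0, 0, 0], "jaw": 1}, {"translation": [0, 0, 0], "rotation": [0, 0, 0], "jaw": 1}, {"translation": [0, 0, 0], "rotation": [0, 0, 0], "jaw": 1}, {"translation": [0, 0, 0], "rotation": [0, 0, 0], "jaw": 1}, {"translation": [0, 0, 0], "rotation": [0, 0, 0], "jaw": 1}, {"translation": [0, 0, 0], "rotation": [0, 0, 0], "jaw": 1}, {"translation": [0, 0, 0], "rotation": [0, 0, 0], "jaw": 1}, {"translation": [0, 0, 0], "rotation": [0, 0, 0], "jaw": 1}]}}

```text
t: 14.25
ee_pos: [0.5037, 0.1383, 0.0227]
tcp_rot: [-0.141, -2.154, 2.154]
contact_force: [-0.9, 0.2, -3.8]
opening: 0.023
```

>>> {"api": "send_rows", "payload": {"rows": [{"translation": [0, 0, 0], "rotation": [0, 0, 0], "jaw": 1}, {"translation": [0, 0, 0], "rotation": [0, 0, 0], "jaw": 1}, {"translation": [0, 0, 0], "rotation": [0, 0, 0], "jaw": 1}, {"translation": [0, 0, 0], "rotation": [0, 0, 0], "jaw": 1}, {"translation": [0, 0, 0], "rotation": [0, 0, 0], "jaw": 1}]}}

```text
t: 14.75
ee_pos: [0.5037, 0.1383, 0.0227]
tcp_rot: [-0.141, -2.154, 2.154]
contact_force: [0.2, -0.4, -4.3]
opening: 0.0232
```

```bash
python3 scan.py blue
```

```text
blue [479.4 188.9]
p0 [503.7 138.3  22.7] t 14.75 open 23.2 F [ 0.2 -0.4 -4.3]
tr [-0.061, 0.1264, 0.0002] rot [-0.0, 0.0, 0.1945] mm 56.120777896772005 deg 17.5
```

>>> {"api": "send_rows", "payload": {"rows": [{"translation": [-0.03, 0.02, 0], "rotation": [0, 0, 0.02], "jaw": 1}, {"translation": [-0.061, 0.06, 0], "rotation": [0, 0, 0.07], "jaw": 1}, {"translation": [-0.061, 0.1, 0], "rotation": [0, 0, 0.13], "jaw": 1}, {"translation": [-0.061, 0.122, 0], "rotation": [0, 0, 0.175], "jaw": 1}, {"translation": [-0.061, 0.1264, 0], "rotation": [0, 0, 0.1945], "jaw": 1}, {"translation": [-0.061, 0.1264, 0], "rotation": [0, 0, 0.1945], "jaw": 1}, {"translation": [-0.061, 0.1264, 0], "rotation": [0, 0, 0.1945], "jaw": 1}]}}

```text
t: 15.45
ee_pos: [0.4794, 0.1882, 0.0227]
tcp_rot: [-0.184, 2.131, -2.131]
contact_force: [0.9, -0.2, -3.9]
opening: 0.0231
```

```bash
python3 chk.py c3; python3 scan.py blue
```

```text
top [('blue', [0.0, -0.0]), ('green', [0.1, 0.1]), ('yellow', [0.0, -0.0]), ('red', [0.0, 0.1])]
side [('blue', [-0.2, -0.0]), ('green', [0.0, 0.0]), ('yellow', [-0.0, -0.0]), ('red', [-0.8, 0.1])]
blue [479.4 188.9]
p0 [479.4 188.3  22.7] t 15.55 open 23.0 F [-0.2  0.  -4.2]
tr [-0.0002, 0.0015, 0.0002] rot [0.0001, -0.0, 0.0011] mm 0.6135210329567562 deg 0.1
```

View pics/c3.png

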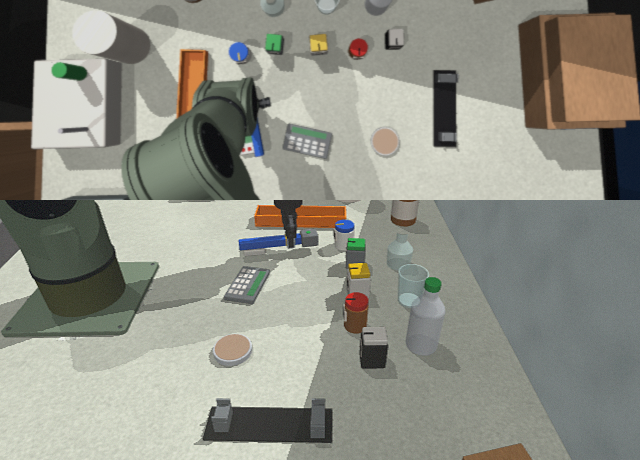

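>>> {"api": "send_rows", "payload": {"rows": [{"translation": [0, 0.001, 0], "rotation": [0, 0, 0], "jaw": 1}, {"translation": [0, 0.001, 0], "rotation": [0, 0, 0], "jaw": 1}, {"translation": [0, 0.001, 0], "rotation": [0, 0, 0], "jaw": 1}, {"translation": [0, 0.001, 0], "rotation": [0, 0, 0], "jaw": 1}, {"translation": [0, 0.001, 0], "rotation": [0, 0, 0], "jaw": 1}, {"translation": [0, 0.001, 0], "rotation": [0, 0, 0], "jaw": 1}, {"translation": [0, 0.001, 0], "rotation": [0, 0, 0], "jaw": 1}, {"translation": [0, 0.001, 0], "rotation": [0, 0, 0], "jaw": 1}, {"translation": [0, 0.001, 0], "rotation": [0, 0, 0], "jaw": 1}, {"translation": [0, 0.001, 0], "rotation": [0, 0, 0], "jaw": 1}]}}

```text
t: 16.55
ee_pos: [0.4794, 0.1893, 0.0227]
tcp_rot: [-0.186, 2.13, -2.13]
contact_force: [-0.1, 0.0, -4.8]
opening: 0.0232
```

>>> {"api": "send_rows", "payload": {"rows": [{"translation": [0, 0, 0], "rotation": [0, 0, 0], "jaw": 1}, {"translation": [0, 0, 0], "rotation": [0, 0, 0], "jaw": 1}, {"translation": [0, 0, 0], "rotation": [0, 0, 0], "jaw": 1}, {"translation": [0, 0, 0], "rotation": [0, 0, 0], "jaw": 1}, {"translation": [0, 0, 0], "rotation": [0, 0, 0], "jaw": 1}, {"translation": [0, 0, 0], "rotation": [0, 0, 0], "jaw": 1}, {"translation": [0, 0, 0], "rotation": [0, 0, 0], "jaw": 1}, {"translation": [0, 0, 0], "rotation": [0, 0, 0], "jaw": 1}, {"translation": [0, 0, 0], "rotation": [0, 0, 0], "jaw": 1}, {"translation": [0, 0, 0], "rotation": [0, 0, 0], "jaw": 1}]}}

```text
t: 17.55
ee_pos: [0.4793, 0.1893, 0.0227]
tcp_rot: [-0.186, 2.13, -2.13]
contact_force: [-0.3, 0.2, -3.8]
opening: 0.0232
```

>>> {"api": "send_rows", "payload": {"rows": [{"translation": [0, 0, 0], "rotation": [0, 0, 0], "jaw": 1}, {"translation": [0, 0, 0], "rotation": [0, 0, 0], "jaw": 1}, {"translation": [0, 0, 0], "rotation": [0, 0, 0], "jaw": 1}, {"translation": [0, 0, 0], "rotation": [0, 0, 0], "jaw": 1}, {"translation": [0, 0, 0], "rotation": [0, 0, 0], "jaw": 1}]}}

```text
t: 18.05
ee_pos: [0.4793, 0.1893, 0.0227]
tcp_rot: [-0.186, 2.13, -2.13]
contact_force: [-0.7, 0.3, -4.0]
opening: 0.0229
```

```bash
python3 scan.py white
```

```text
white [ 507.6 -225.8]
p0 [479.3 189.3  22.7] t 18.05 open 22.9 F [-0.7  0.3 -4. ]
tr [0.0707, -1.0378, 0.0002] rot [-0.0001, -0.0, -0.0889] mm 416.0796743855725 deg 8.0
```

>>> {"api": "send_rows", "payload": {"rows": [{"translation": [0, -0.04, 0.02], "rotation": [0, 0, -0.01], "jaw": 1}, {"translation": [0, -0.13, 0.03], "rotation": [0, 0, -0.02], "jaw": 1}, {"translation": [0, -0.24, 0.03], "rotation": [0, 0, -0.03], "jaw": 1}, {"translation": [0, -0.35, 0.03], "rotation": [0, 0, -0.04], "jaw": 1}, {"translation": [0, -0.46, 0.03], "rotation": [0, 0, -0.05], "jaw": 1}, {"translation": [0, -0.57, 0.03], "rotation": [0, 0, -0.06], "jaw": 1}, {"translation": [0, -0.68, 0.03], "rotation": [0, 0, -0.07], "jaw": 1}, {"translation": [0, -0.79, 0.03], "rotation": [0, 0, -0.08], "jaw": 1}, {"translation": [0, -0.87, 0.03], "rotation": [0, 0, -0.0889], "jaw": 1}, {"translation": [0.01, -0.92, 0.03], "rotation": [0, 0, -0.0889], "jaw": 1}]}}

```text
t: 19.05
ee_pos: [0.4822, -0.1824, 0.0351]
tcp_rot: [-0.034, 2.205, -2.208]
contact_force: [0.4, 0.5, -3.0]
opening: 0.0228
```

```bash
python3 scan.py white; python3 chk.py c4
```

```text
white [ 507.6 -225.8]
p0 [ 482.2 -182.4   35.1] t 19.05 open 22.8 F [ 0.4  0.5 -3. ]
tr [0.0636, -0.1084, -0.0307] rot [0.0008, -0.0002, 0.0029] mm 51.75423266378528 deg 0.3
top [('blue', [0.1, -0.0]), ('green', [0.1, 0.1]), ('yellow', [-0.0, 0.0]), ('red', [0.0, 0.1])]
side [('blue', [-0.2, -0.0]), ('green', [0.1, 0.0]), ('yellow', [-0.1, 0.1]), ('red', [-0.9, 0.2])]
```

>>> {"api": "send_rows", "payload": {"rows": [{"translation": [0.02, -0.04, -0.01], "rotation": [0, 0, 0], "jaw": 1}, {"translation": [0.045, -0.09, -0.02], "rotation": [0, 0, 0], "jaw": 1}, {"translation": [0.06, -0.112, -0.03], "rotation": [0, 0, 0], "jaw": 1}, {"translation": [0.061, -0.118, -0.03], "rotation": [0, 0, 0], "jaw": 1}, {"translation": [0.061, -0.118, -0.03], "rotation": [0, 0, 0], "jaw": 1}, {"translation": [0.061, -0.118, -0.03], "rotation": [0, 0, 0], "jaw": 1}]}}

```text
t: 19.75
ee_pos: [0.5075, -0.2251, 0.023]
tcp_rot: [-0.039, 2.204, -2.203]
contact_force: [0.4, 0.1, -4.0]
opening: 0.0229
```

```bash
python3 chk.py c4; python3 scan.py white
```

```text
top [('blue', [0.1, -0.0]), ('green', [0.0, 0.0]), ('yellow', [-0.1, 0.0]), ('red', [0.0, 0.1])]
side [('blue', [-0.9, -0.0]), ('green', [-0.1, 0.2]), ('yellow', [-0.1, 0.0]), ('red', [-0.9, 0.4])]
white [ 507.6 -225.8]
p0 [ 507.6 -225.2   23. ] t 19.85 open 22.9 F [-0.5  0.2 -3.6]
tr [-0.0001, -0.0015, -0.0004] rot [-0.0002, 0.0, -0.0004] mm 0.6174878452643607 deg 0.0
```

View pics/c4.png

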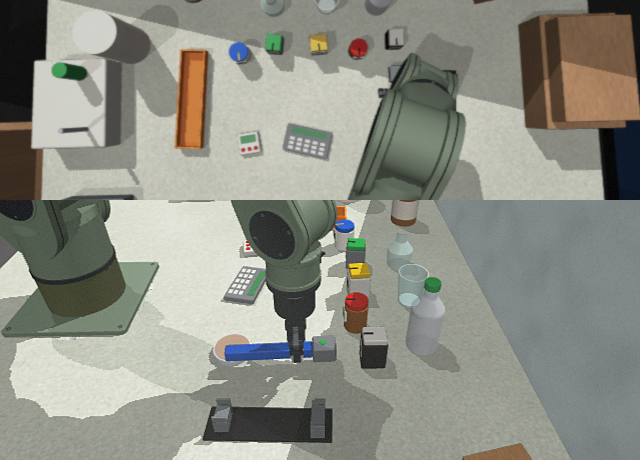

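>>> {"api": "send_rows", "payload": {"rows": [{"translation": [0, -0.001, 0], "rotation": [0, 0, 0], "jaw": 1}, {"translation": [0, -0.001, 0], "rotation": [0, 0, 0], "jaw": 1}, {"translation": [0, -0.001, 0], "rotation": [0, 0, 0], "jaw": 1}, {"translation": [0, -0.001, 0], "rotation": [0, 0, 0], "jaw": 1}, {"translation": [0, -0.001, 0], "rotation": [0, 0, 0], "jaw": 1}, {"translation": [0, -0.001, 0], "rotation": [0, 0, 0], "jaw": 1}, {"translation": [0, -0.001, 0], "rotation": [0, 0, 0], "jaw": 1}, {"translation": [0, -0.001, 0], "rotation": [0, 0, 0], "jaw": 1}, {"translation": [0, -0.001, 0], "rotation": [0, 0, 0], "jaw": 1}, {"translation": [0, -0.001, 0], "rotation": [0, 0, 0], "jaw": 1}]}}

```text
t: 20.85
ee_pos: [0.5077, -0.2263, 0.0227]
tcp_rot: [-0.038, 2.204, -2.204]
contact_force: [-0.9, -1.2, -4.0]
opening: 0.0235
```

>>> {"api": "send_rows", "payload": {"rows": [{"translation": [0, 0, 0], "rotation": [0, 0, 0], "jaw": 1}, {"translation": [0, 0, 0], "rotation": [0, 0, 0], "jaw": 1}, {"translation": [0, 0, 0], "rotation": [0, 0, 0], "jaw": 1}, {"translation": [0, 0, 0], "rotation": [0, 0, 0], "jaw": 1}, {"translation": [0, 0, 0], "rotation": [0, 0, 0], "jaw": 1}, {"translation": [0, 0, 0], "rotation": [0, 0, 0], "jaw": 1}, {"translation": [0, 0, 0], "rotation": [0, 0, 0], "jaw": 1}, {"translation": [0, 0, 0], "rotation": [0, 0, 0], "jaw": 1}, {"translation": [0, 0, 0], "rotation": [0, 0, 0], "jaw": 1}, {"translation": [0, 0, 0], "rotation": [0, 0, 0], "jaw": 1}]}}

```text
t: 21.85
ee_pos: [0.5077, -0.2263, 0.0227]
tcp_rot: [-0.038, 2.204, -2.204]
contact_force: [0.1, -0.3, -4.3]
opening: 0.0234
```

>>> {"api": "send_rows", "payload": {"rows": [{"translation": [0, 0, 0], "rotation": [0, 0, 0], "jaw": 1}, {"translation": [0, 0, 0], "rotation": [0, 0, 0], "jaw": 1}, {"translation": [0, 0, 0], "rotation": [0, 0, 0], "jaw": 1}, {"translation": [0, 0, 0], "rotation": [0, 0, 0], "jaw": 1}, {"translation": [0, 0, 0], "rotation": [0, 0, 0], "jaw": 1}]}}

```text
t: 22.35
ee_pos: [0.5077, -0.2263, 0.0227]
tcp_rot: [-0.038, 2.204, -2.204]
contact_force: [0.3, -0.9, -3.5]
opening: 0.023
```

```bash
python3 chk.py c5; python3 go.py 497.4 -368.3 92 -2.8
```

```text
top [('blue', [0.1, -0.0]), ('green', [0.1, 0.0]), ('yellow', [-0.0, -0.1]), ('red', [-0.0, 0.0])]
side [('blue', [-0.2, -0.0]), ('green', [-0.2, -0.3]), ('yellow', [-0.1, 0.0]), ('red', [-0.9, 0.0])]
p0 [ 507.7 -226.3   22.7] t 22.45 open 23.1 F [-0.6  0.8 -3.4]
tr [-0.0258, -0.355, 0.1732] rot [-0.0001, 0.0, -0.0533] mm 158.34116566560192 deg 4.8
[[-0.999, 0.0, 0.035], [-0.035, 0.0, -0.999], [-0.0, -1.0, -0.0]]
```

View pics/c5.png

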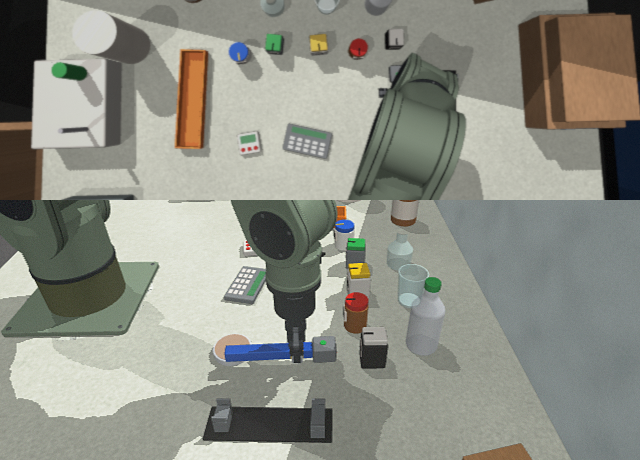

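>>> {"api": "send_rows", "payload": {"rows": [{"translation": [0, 0, 0.05], "rotation": [0, 0, 0], "jaw": 1}, {"translation": [-0.005, -0.05, 0.13], "rotation": [0, 0, -0.01], "jaw": 1}, {"translation": [-0.01, -0.14, 0.1732], "rotation": [0, 0, -0.02], "jaw": 1}, {"translation": [-0.018, -0.24, 0.1732], "rotation": [0, 0, -0.035], "jaw": 1}, {"translation": [-0.024, -0.32, 0.1732], "rotation": [0, 0, -0.05], "jaw": 1}, {"translation": [-0.0258, -0.355, 0.1732], "rotation": [0, 0, -0.0533], "jaw": 1}, {"translation": [-0.0258, -0.355, 0.1732], "rotation": [0, 0, -0.0533], "jaw": 1}, {"translation": [-0.0258, -0.355, 0.1732], "rotation": [0, 0, -0.0533], "jaw": 1}, {"translation": [-0.0258, -0.355, 0.1732], "rotation": [0, 0, -0.0533], "jaw": 1}]}}

```text
t: 23.35
ee_pos: [0.4977, -0.3672, 0.0919]
tcp_rot: [-0.052, -2.198, 2.196]
contact_force: [0.2, 0.6, -3.9]
opening: 0.0232
```

```bash
python3 go.py 497.4 -368.3 28.8 -2.8
python3 - <<'E'
from h import *
s=V('side','s6'); s.crop((290,315),80,5,"s6")
E
```

```text
p0 [ 497.7 -367.2   91.9] t 23.35 open 23.2 F [ 0.2  0.6 -3.9]
tr [-0.0009, -0.0027, -0.1579] rot [-0.0005, -0.0, -0.0008] mm 63.15546440867027 deg 0.1
[[-0.999, -0.0, -0.048], [0.048, 0.001, -0.999], [0.0, -1.0, -0.001]]
```

View pics/s6.png

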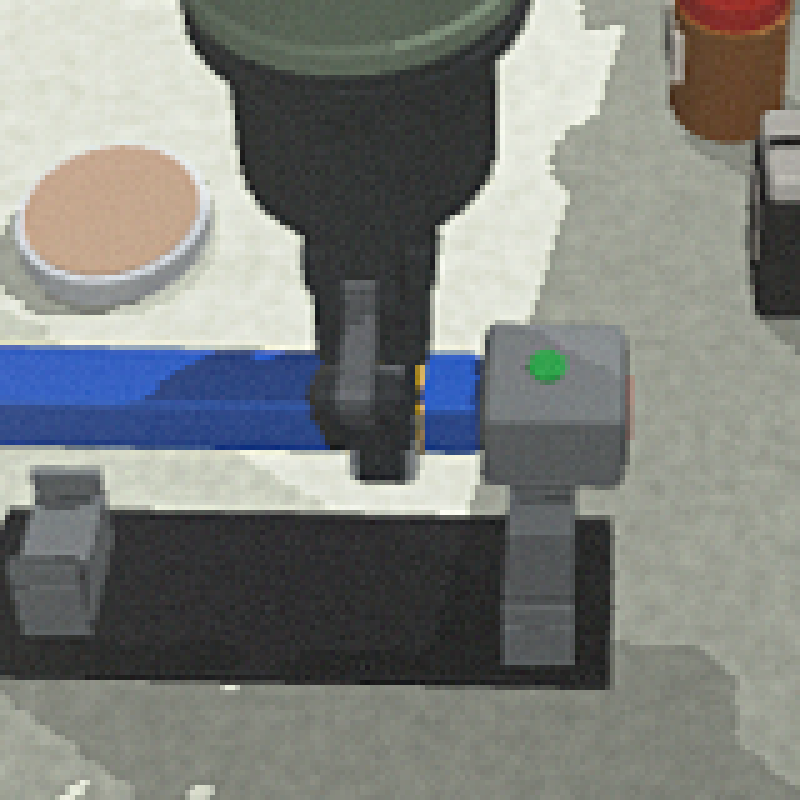

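>>> {"api": "send_rows", "payload": {"rows": [{"translation": [-0.001, -0.002, -0.04], "rotation": [0, 0, 0], "jaw": 1}, {"translation": [-0.001, -0.002, -0.08], "rotation": [0, 0, 0], "jaw": 1}, {"translation": [-0.001, -0.002, -0.11], "rotation": [0, 0, 0], "jaw": 1}, {"translation": [-0.001, -0.002, -0.13], "rotation": [0, 0, 0], "jaw": 1}, {"translation": [-0.001, -0.002, -0.145], "rotation": [0, 0, 0], "jaw": 1}, {"translation": [-0.001, -0.002, -0.153], "rotation": [0, 0, 0], "jaw": 1}, {"translation": [-0.001, -0.002, -0.157], "rotation": [0, 0, 0], "jaw": 1}, {"translation": [-0.001, -0.002, -0.157], "rotation": [0, 0, 0], "jaw": 1}, {"translation": [-0.001, -0.002, -0.157], "rotation": [0, 0, 0], "jaw": 1}]}}

```text
t: 24.3
ee_pos: [0.4972, -0.3692, 0.0295]
tcp_rot: [-0.054, -2.197, 2.197]
contact_force: [0.4, -0.1, -2.4]
opening: 0.023
```

>>> {"api": "send_rows", "payload": {"rows": [{"translation": [0, 0, 0], "rotation": [0, 0, 0], "jaw": 0.7}, {"translation": [0, 0, 0], "rotation": [0, 0, 0], "jaw": 0.5}, {"translation": [0, 0, 0], "rotation": [0, 0, 0], "jaw": 0.2}, {"translation": [0, 0, 0], "rotation": [0, 0, 0], "jaw": 0}, {"translation": [0, 0, 0], "rotation": [0, 0, 0], "jaw": 0}, {"translation": [0, 0, 0], "rotation": [0, 0, 0], "jaw": 0}, {"translation": [0, 0, 0], "rotation": [0, 0, 0], "jaw": 0}]}}

```text
t: 25.0
ee_pos: [0.497, -0.3691, 0.0292]
tcp_rot: [-0.054, -2.197, 2.197]
contact_force: [0.7, -0.4, -0.2]
opening: 0.0851
```

>>> {"api": "send_rows", "payload": {"rows": [{"translation": [0, 0, 0.05], "rotation": [0, 0, 0], "jaw": 0}, {"translation": [0, 0, 0.15], "rotation": [0, 0, 0], "jaw": 0}, {"translation": [0, 0, 0.25], "rotation": [0, 0, 0], "jaw": 0}, {"translation": [0, 0, 0.35], "rotation": [0, 0, 0], "jaw": 0}, {"translation": [0, 0, 0.45], "rotation": [0, 0, 0], "jaw": 0}, {"translation": [0, 0, 0.45], "rotation": [0, 0, 0], "jaw": 0}]}}

```text
t: 25.6
ee_pos: [0.4983, -0.3702, 0.2142]
tcp_rot: [-0.06, -2.195, 2.204]
contact_force: [0.6, -0.6, -1.7]
opening: 0.0852
```

Run:
```python
from h import *
s=V('side','s7'); s.crop((290,335),80,5,"s7")
```

```text
(no output)
```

View pics/s7.png

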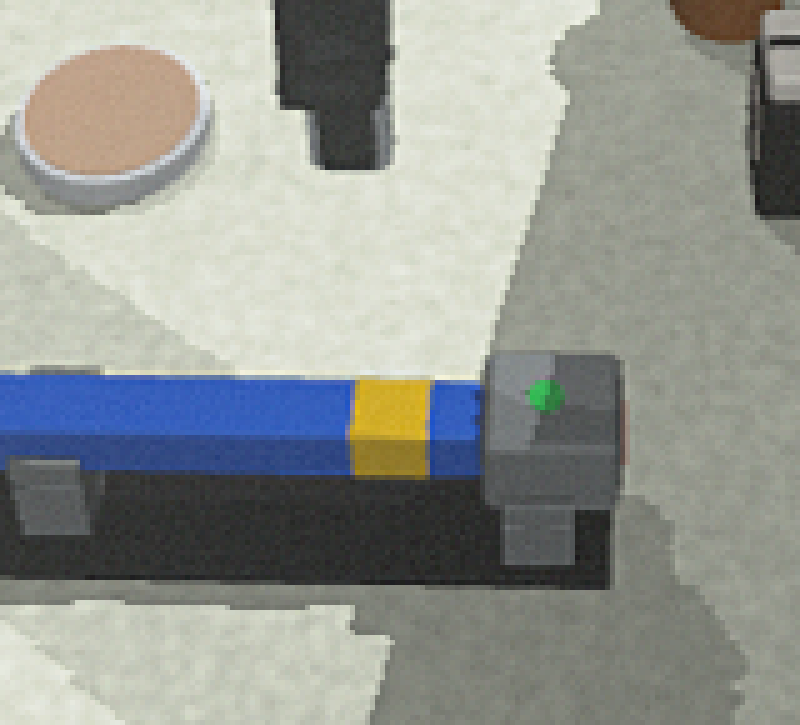

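Run:
```python
from h import *
t=V("top","t8");s=V("side","s8")
a=t.img[172:288,168:218]; cv2.imwrite("pics/b1.png",cv2.rotate(cv2.resize(a,None,fx=6,fy=6,interpolation=cv2.INTER_CUBIC),cv2.ROTATE_90_CLOCKWISE))
a=s.img[128:165,245:355]; cv2.imwrite("pics/b2.png",cv2.resize(a,None,fx=7,fy=7,interpolation=cv2.INTER_CUBIC))
for r in(195,230,265): print(r,t.img[r,172:214].tolist())
```

```text
195 [[190, 204, 202], [192, 205, 204], [191, 204, 202], [190, 204, 202], [193, 206, 204], [192, 205, 206], [170, 188, 198], [119, 152, 196], [61, 106, 167], [32, 64, 113], [22, 46, 87], [24, 48, 90], [32, 63, 120], [41, 76, 143], [39, 76, 144], [39, 76, 144], [41, 79, 149], [48, 93, 167], [59, 115, 191], [65, 127, 204], [67, 130, 206], [65, 128, 205], [65, 129, 205], [66, 128, 205], [66, 129, 205], [65, 128, 205], [65, 128, 205], [66, 129, 206], [66, 129, 206], [66, 129, 205], [67, 130, 206], [66, 132, 202], [49, 102, 156], [25, 54, 95], [28, 49, 87], [58, 73, 97], [96, 106, 113], [113, 120, 120], [114, 122, 122], [116, 123, 123], [125, 134, 133], [138, 149, 148]]
230 [[138, 147, 146], [137, 146, 145], [136, 145, 144], [133, 143, 143], [119, 135, 148], [89, 126, 176], [55, 102, 164], [30, 63, 112], [19, 44, 85], [23, 47, 89], [34, 65, 121], [41, 77, 143], [40, 78, 144], [41, 78, 146], [46, 87, 160], [51, 97, 174], [59, 114, 191], [65, 127, 204], [66, 129, 205], [66, 128, 205], [65, 128, 204], [66, 129, 205], [66, 128, 205], [65, 128, 205], [65, 128, 205], [66, 129, 206], [66, 129, 20
[... 216 characters left out ...]
 179, 177], [185, 198, 196]]
265 [[187, 200, 199], [185, 199, 199], [165, 184, 196], [116, 149, 194], [58, 102, 161], [28, 57, 105], [21, 44, 85], [22, 46, 87], [34, 65, 120], [40, 76, 142], [41, 78, 144], [42, 79, 147], [48, 90, 163], [59, 113, 189], [64, 127, 203], [66, 129, 205], [66, 128, 205], [66, 128, 205], [67, 129, 206], [67, 129, 205], [66, 128, 205], [66, 128, 205], [66, 128, 205], [66, 128, 205], [66, 128, 205], [65, 127, 204], [60, 118, 189], [58, 116, 185], [48, 96, 155], [27, 53, 98], [23, 45, 84], [41, 58, 90], [86, 96, 106], [110, 118, 119], [112, 120, 119], [112, 121, 120], [123, 132, 131], [136, 146, 144], [165, 177, 175], [185, 199, 198], [188, 200, 199], [187, 200, 199]]
```

View pics/b1.png

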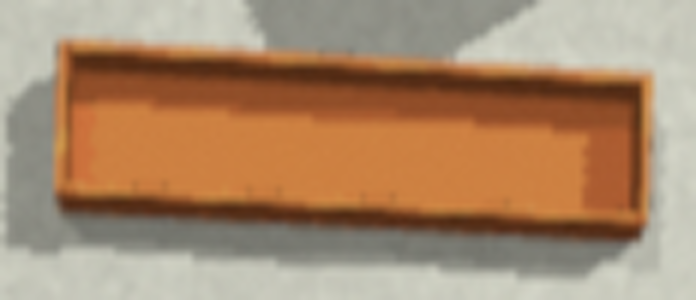

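View pics/b2.png

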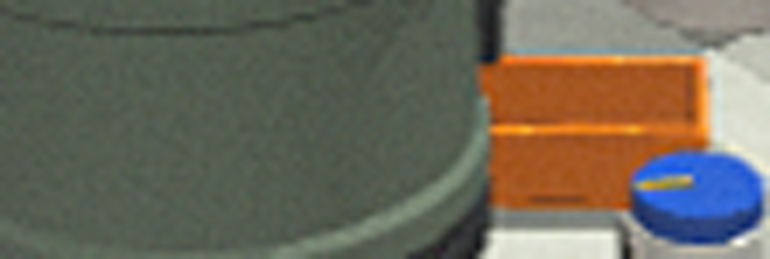

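```bash
cat > box.py <<'E'
from h import *
def meas(t):
    B=t.img.astype(float); L=[];Rr=[]
    for r in range(190,270,3):
        b=B[r,165:185,0]; base=np.median(b[:5]); cov=np.clip((base-b)/(base-58),0,1); i=np.argmax(cov>.95); x=165+i-.5-cov[max(0,i-3):i].sum(); L.append(t.onz((x,r),.038)[:2]*1000)
        rd=B[r,196:212,2]; k=np.argmax(rd<125); # dark outer wall
        hi=195; lo=88; j=k-2
        x=196+j-.5+np.clip((rd[j:k+1]-lo)/(hi-lo),0,1).sum(); Rr.append(t.onz((x,r),.038)[:2]*1000)
    return np.array(L),np.array(Rr)
if __name__=="__main__":
    t=V("top"); L,Rr=meas(t)
    for n,A in(("L",L),("R",Rr)):
        k=np.polyfit(A[:,0],A[:,1],1); print(n,np.degrees(np.arctan(k[0])),np.polyval(k,[400,507,600]),np.std(A[:,1]-np.polyval(k,A[:,0])))
    for c in range(182,204,3): print(c,t.img[174:188,c,0].tolist(),t.img[270:286,c,0].tolist(),t.img[270:286,c,2].tolist())
E
python3 box.py
```

```text
L -3.3860450188219136 [401.48676547 395.1559467  389.65345936] 0.6734003695799202
R -3.188790833166589 [329.77520649 323.8139761  318.63271977] 0.4370281089258627
182 [193, 191, 187, 190, 178, 104, 65, 32, 25, 24, 24, 24, 24, 28] [41, 40, 41, 40, 41, 36, 39, 68, 91, 128, 133, 135, 141, 164, 182, 183] [145, 144, 146, 144, 143, 132, 129, 191, 168, 142, 141, 144, 150, 174, 194, 196]
185 [191, 191, 190, 188, 179, 122, 71, 27, 28, 33, 33, 35, 35, 35] [57, 57, 54, 53, 51, 48, 41, 67, 85, 127, 133, 132, 133, 132, 133, 142] [190, 188, 181, 180, 178, 169, 141, 194, 178, 145, 142, 141, 142, 141, 142, 151]
188 [190, 193, 195, 193, 166, 112, 68, 29, 30, 40, 39, 41, 41, 41] [65, 64, 61, 61, 60, 57, 46, 67, 89, 125, 132, 132, 130, 128, 131, 129] [205, 204, 205, 205, 202, 193, 153, 194, 180, 143, 141, 141, 139, 136, 139, 137]
191 [192, 193, 190, 175, 163, 106, 65, 32, 33, 47, 49, 48, 49, 49] [65, 66, 65, 60, 59, 57, 51, 71, 89, 126, 133, 129, 129, 130, 131, 132] [204, 205, 205, 203, 203, 195, 164, 199, 189, 145, 141, 137, 138, 139, 140, 140]
194 [193, 196, 194, 185, 163, 127, 71, 32, 33, 49, 49, 49, 49, 48] [66, 65, 64, 60, 59, 57, 46, 61, 85, 124, 130, 131, 132, 133, 132, 133] [205, 204, 205, 204, 202, 195, 159, 186, 193, 145, 138, 139, 140, 141, 140, 141]
197 [190, 191, 192, 182, 166, 129, 73, 33, 33, 48, 48, 48, 49, 50] [66, 66, 63, 61, 61, 58, 48, 60, 85, 128, 132, 130, 130, 130, 132, 132] [205, 205, 204, 204, 203, 195, 162, 186, 193, 147, 140, 139, 137, 138, 140, 141]
200 [188, 192, 193, 179, 164, 126, 74, 40, 29, 47, 49, 50, 50, 48] [50, 50, 51, 49, 46, 39, 38, 40, 76, 127, 132, 131, 133, 135, 137, 136] [157, 157, 158, 156, 152, 139, 134, 125, 138, 140, 140, 140, 141, 144, 146, 145]
203 [188, 191, 192, 188, 168, 145, 83, 52, 52, 58, 56, 56, 58, 56] [54, 54, 55, 64, 65, 66, 68, 82, 118, 133, 134, 131, 132, 131, 130, 135] [95, 95, 95, 100, 97, 97, 98, 109, 138, 143, 142, 139, 140, 140, 138, 143]
```

Run:
```python
from h import *
t=V("top")
a=t.onz((191,178.5),.038)*1000;b=t.onz((191,278.3),.038)*1000; print(a,b,(a+b)/2,np.linalg.norm(a-b))
# bystanders rough at z=~top
for n,uv,z in(("flask",(272,132),.08),("beaker",(327,129),.085),("wash",(380,124),.16)): print(n,(t.onz(uv,z)*1000).round(),)
s=V("side")
# far edge corner check in side: predicted corners
c=np.array([507,359.5]); th=np.radians(-3.3); ex=np.array([np.cos(th),np.sin(th)]);ey=np.array([-ex[1],ex[0]])
for i in(-140,140):
  for j in(-36,36):
    p=c+i*ex+j*ey; print(i,j,p.round(),t.pix((*p/1000,.038)).round(1),s.pix((*p/1000,.038)).round(1))
```

```text
[648.75207042 355.95946688  38.        ] [367.40334733 355.71547305  38.        ] [508.07770888 355.83746996  38.        ] 281.3488288904031
flask [767. 118.  80.]
beaker [769. -35.  85.]
wash [ 759. -170.  160.]
-140 -36 [365. 332.] [199.6 278.9] [253.3 145.4]
-140 36 [369. 403.] [174. 278.] [257.  134.5]
140 -36 [645. 316.] [205.1 179.5] [345.7 147.1]
140 36 [649. 387.] [180.  178.8] [345.3 136.1]
```

```bash
python3 go.py 632 215.8 180 -3.3; python3 -c "
from h import *
print(sensors.state()['qpos'].round(2))"
```

```text
p0 [ 496.7 -368.9  208.2] t 25.9 open 84.9 F [ 0.1 -0.7  0.4]
tr [0.3382, 1.4617, -0.0704] rot [-0.0007, -0.0009, -0.0055] mm 600.777221853291 deg 0.5
[[-0.999, -0.001, -0.049], [0.049, 0.001, -0.999], [0.001, -1.0, -0.001]]
[ 0.53  0.81  0.14  1.34 -0.12  1.   -0.94]
```

>>> {"api": "send_rows", "payload": {"rows": [{"translation": [0.02, 0.1, 0.02], "rotation": [0, 0, 0], "jaw": 0}, {"translation": [0.05, 0.22, 0.02], "rotation": [0, 0, 0], "jaw": 0}, {"translation": [0.08, 0.34, 0.02], "rotation": [0, 0, 0], "jaw": 0}, {"translation": [0.11, 0.46, 0.02], "rotation": [0, 0, 0], "jaw": 0}, {"translation": [0.14, 0.58, 0.02], "rotation": [0, 0, 0], "jaw": 0}, {"translation": [0.17, 0.7, 0.02], "rotation": [0, 0, 0], "jaw": 0}, {"translation": [0.2, 0.82, 0], "rotation": [0, 0, 0], "jaw": 0}, {"translation": [0.22, 0.9, 0], "rotation": [0, 0, 0], "jaw": 0}, {"translation": [0.24, 0.96, 0], "rotation": [0, 0, 0], "jaw": 0}, {"translation": [0.24, 0.96, 0], "rotation": [0, 0, 0], "jaw": 0}]}}

```text
t: 26.9
ee_pos: [0.5933, 0.0189, 0.2081]
tcp_rot: [-0.047, -2.2, 2.197]
contact_force: [0.4, 0.2, -0.1]
opening: 0.0853
```

```bash
python3 go.py 632 215.8 130 -3.3
```

```text
p0 [593.3  18.9 208.1] t 26.9 open 85.3 F [ 0.4  0.2 -0.1]
tr [0.0968, 0.4923, -0.1953] rot [-0.001, -0.0008, -0.0085] mm 215.36297465839573 deg 0.8
[[-0.999, -0.001, -0.044], [0.044, 0.002, -0.999], [0.001, -1.0, -0.002]]
```

>>> {"api": "send_rows", "payload": {"rows": [{"translation": [0.03, 0.12, 0], "rotation": [0, 0, -0.003], "jaw": 0}, {"translation": [0.06, 0.24, -0.04], "rotation": [0, 0, -0.006], "jaw": 0}, {"translation": [0.08, 0.36, -0.09], "rotation": [0, 0, -0.0085], "jaw": 0}, {"translation": [0.0968, 0.45, -0.15], "rotation": [0, 0, -0.0085], "jaw": 0}, {"translation": [0.0968, 0.4923, -0.195], "rotation": [0, 0, -0.0085], "jaw": 0}, {"translation": [0.0968, 0.4923, -0.195], "rotation": [0, 0, -0.0085], "jaw": 0}, {"translation": [0.0968, 0.4923, -0.195], "rotation": [0, 0, -0.0085], "jaw": 0}]}}

```text
t: 27.6
ee_pos: [0.6318, 0.2103, 0.131]
tcp_rot: [-0.069, -2.188, 2.19]
contact_force: [0.1, -0.2, 0.7]
opening: 0.0855
```

```bash
python3 chk.py c6; python3 go.py 632 215.8 37 -3.3
```

```text
top [('blue', [-5.4, -15.3]), ('green', [0.1, -0.0]), ('yellow', [-0.1, 0.0]), ('red', [-0.2, 0.0])]
side [('blue', [-0.1, -0.0]), ('green', [-0.1, -0.1]), ('yellow', [-0.1, -0.2]), ('red', [-1.1, -1.5])]
p0 [632.3 210.  132.1] t 27.7 open 85.6 F [ 0.1 -0.1  1.5]
tr [-0.0009, 0.0146, -0.2377] rot [0.0003, 0.0007, 0.0042] mm 95.26590208245143 deg 0.4
[[-0.998, 0.001, -0.064], [0.064, -0.0, -0.998], [-0.001, -1.0, 0.0]]
```

View pics/c6.png

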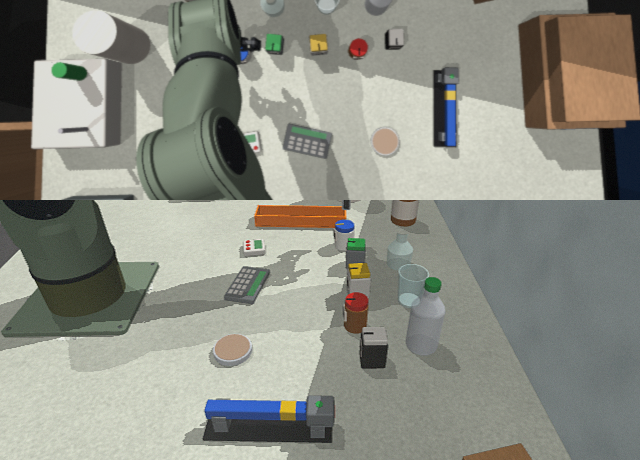

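>>> {"api": "send_rows", "payload": {"rows": [{"translation": [0, 0.012, -0.04], "rotation": [0, 0, 0.004], "jaw": 0}, {"translation": [0, 0.012, -0.1], "rotation": [0, 0, 0.004], "jaw": 0}, {"translation": [0, 0.012, -0.16], "rotation": [0, 0, 0.004], "jaw": 0}, {"translation": [0, 0.012, -0.21], "rotation": [0, 0, 0.004], "jaw": 0}, {"translation": [0, 0.012, -0.2375], "rotation": [0, 0, 0.004], "jaw": 0}, {"translation": [0, 0.012, -0.2375], "rotation": [0, 0, 0.004], "jaw": 0}, {"translation": [0, 0.012, -0.2375], "rotation": [0, 0, 0.004], "jaw": 0}]}}

```text
t: 28.4
ee_pos: [0.6322, 0.2165, 0.0369]
tcp_rot: [-0.063, -2.194, 2.193]
contact_force: [0.6, 0.6, -0.6]
opening: 0.0851
```

```bash
python3 go.py 632 215.8 37 -3.3
```

```text
p0 [632.2 216.5  36.9] t 28.4 open 85.1 F [ 0.6  0.6 -0.6]
tr [-0.0004, -0.0017, 0.0001] rot [-0.0002, 0.0006, -0.0009] mm 0.6902032883758441 deg 0.1
[[-0.998, 0.001, -0.056], [0.056, 0.0, -0.998], [-0.001, -1.0, -0.0]]
```

>>> {"api": "send_rows", "payload": {"rows": [{"translation": [0, 0, 0], "rotation": [0, 0, 0], "jaw": 1}, {"translation": [0, 0, 0], "rotation": [0, 0, 0], "jaw": 1}, {"translation": [0, 0, 0], "rotation": [0, 0, 0], "jaw": 1}, {"translation": [0, 0, 0], "rotation": [0, 0, 0], "jaw": 1}, {"translation": [0, 0, 0], "rotation": [0, 0, 0], "jaw": 1}, {"translation": [0, 0, 0], "rotation": [0, 0, 0], "jaw": 1}]}}

```text
t: 29.0
ee_pos: [0.6322, 0.2168, 0.0373]
tcp_rot: [-0.063, -2.194, 2.193]
contact_force: [-2.3, -0.9, 10.4]
opening: 0.0549
```

>>> {"api": "send_rows", "payload": {"rows": [{"translation": [0, 0, 0.03], "rotation": [0, 0, 0], "jaw": 1}, {"translation": [0, 0, 0.09], "rotation": [0, 0, 0], "jaw": 1}, {"translation": [0, 0, 0.15], "rotation": [0, 0, 0], "jaw": 1}, {"translation": [0, 0, 0.17], "rotation": [0, 0, 0], "jaw": 1}, {"translation": [0, 0, 0.17], "rotation": [0, 0, 0], "jaw": 1}, {"translation": [0, 0, 0.17], "rotation": [0, 0, 0], "jaw": 1}]}}

```text
t: 29.6
ee_pos: [0.6314, 0.2166, 0.1035]
tcp_rot: [-0.06, -2.192, 2.193]
contact_force: [0.5, 1.1, -2.0]
opening: 0.0541
```

```bash
cat > slot.py <<'E'
from go import *
c=np.array([508,359.5]); th=np.radians(-3.3); ex=np.array([np.cos(th),np.sin(th)])
S=dict(blue=103.3,green=48.7,yellow=-3.0,red=-57.6,white=-109.3)
p=c+ex*S[sys.argv[1]]; print(p.round(1)); delta([*p,float(sys.argv[2])],-3.3)
E
python3 slot.py blue 105
python3 -c "
from h import *
V('side','s9').crop((345,140),60,6,'s9c')"
```

```text
[611.1 353.6]
p0 [631.4 216.6 103.5] t 29.6 open 54.1 F [ 0.5  1.1 -2. ]
tr [-0.0506, 0.3424, 0.0039] rot [0.0001, -0.0006, -0.0011] mm 138.44389464318635 deg 0.1
```

View pics/s9c.png

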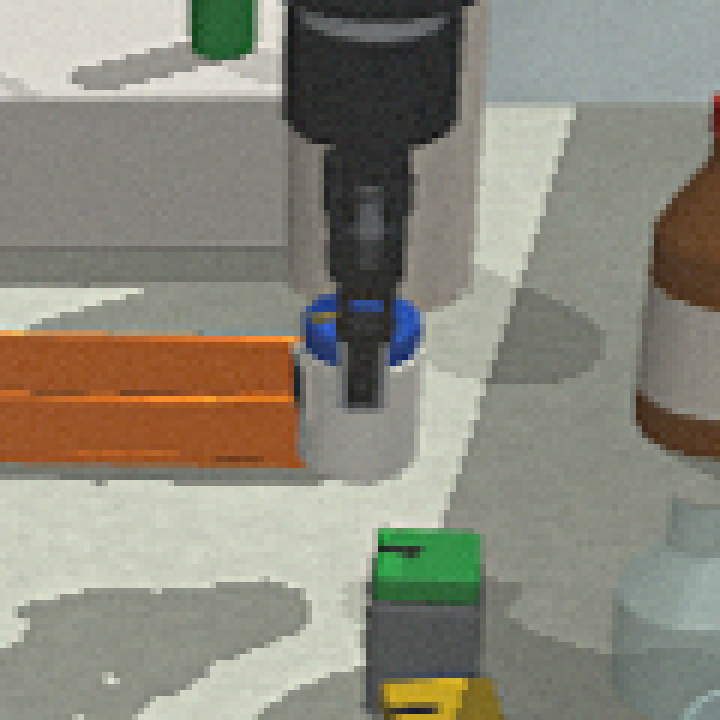

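>>> {"api": "send_rows", "payload": {"rows": [{"translation": [-0.006, 0.04, 0.004], "rotation": [0, 0, 0], "jaw": 1}, {"translation": [-0.02, 0.12, 0.004], "rotation": [0, 0, 0], "jaw": 1}, {"translation": [-0.034, 0.21, 0.004], "rotation": [0, 0, 0], "jaw": 1}, {"translation": [-0.045, 0.29, 0.004], "rotation": [0, 0, 0], "jaw": 1}, {"translation": [-0.05, 0.335, 0.004], "rotation": [0, 0, 0], "jaw": 1}, {"translation": [-0.0506, 0.3424, 0.004], "rotation": [0, 0, 0], "jaw": 1}, {"translation": [-0.0506, 0.3424, 0.004], "rotation": [0, 0, 0], "jaw": 1}, {"translation": [-0.0506, 0.3424, 0.004], "rotation": [0, 0, 0], "jaw": 1}, {"translation": [-0.0506, 0.3424, 0.004], "rotation": [0, 0, 0], "jaw": 1}]}}

```text
t: 30.55
ee_pos: [0.6119, 0.3526, 0.1058]
tcp_rot: [-0.063, -2.192, 2.193]
contact_force: [-0.2, -0.1, -1.4]
opening: 0.0545
```

```bash
python3 slot.py blue 42.5
python3 -c "
from h import *
V('side','s10').crop((345,140),60,6,'s10c')"
```

```text
[611.1 353.6]
p0 [611.9 352.6 105.8] t 30.55 open 54.5 F [-0.2 -0.1 -1.4]
tr [-0.0018, 0.0025, -0.1583] rot [0.0002, 0.0, -0.0003] mm 63.314007370491126 deg 0.0
```

View pics/s10c.png

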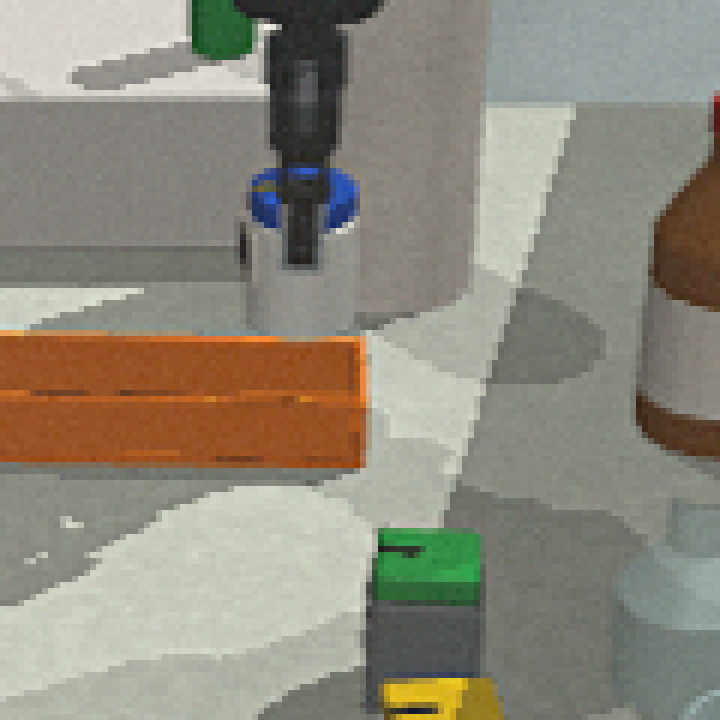

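>>> {"api": "send_rows", "payload": {"rows": [{"translation": [-0.001, 0.0025, -0.03], "rotation": [0, 0, 0], "jaw": 1}, {"translation": [-0.001, 0.0025, -0.06], "rotation": [0, 0, 0], "jaw": 1}, {"translation": [-0.001, 0.0025, -0.09], "rotation": [0, 0, 0], "jaw": 1}, {"translation": [-0.001, 0.0025, -0.11], "rotation": [0, 0, 0], "jaw": 1}, {"translation": [-0.001, 0.0025, -0.13], "rotation": [0, 0, 0], "jaw": 1}, {"translation": [-0.001, 0.0025, -0.145], "rotation": [0, 0, 0], "jaw": 1}, {"translation": [-0.001, 0.0025, -0.145], "rotation": [0, 0, 0], "jaw": 1}]}}

```text
t: 31.3
ee_pos: [0.6108, 0.3544, 0.0469]
tcp_rot: [-0.06, -2.192, 2.193]
contact_force: [0.0, -0.2, -2.1]
opening: 0.0543
```

```bash
python3 slot.py blue 42.5
```

```text
[611.1 353.6]
p0 [610.8 354.4  46.9] t 31.3 open 54.3 F [ 0.  -0.2 -2.1]
tr [0.0008, -0.0022, -0.0111] rot [0.0003, -0.0005, -0.001] mm 4.517310597742745 deg 0.1
```

>>> {"api": "send_rows", "payload": {"rows": [{"translation": [0.001, -0.001, -0.006], "rotation": [0, 0, 0], "jaw": 1}, {"translation": [0.001, -0.001, -0.011], "rotation": [0, 0, 0], "jaw": 1}, {"translation": [0.001, -0.001, -0.012], "rotation": [0, 0, 0], "jaw": 1}, {"translation": [0.001, -0.001, -0.012], "rotation": [0, 0, 0], "jaw": 1}]}}

```text
t: 31.7
ee_pos: [0.6115, 0.3542, 0.0431]
tcp_rot: [-0.061, -2.193, 2.193]
contact_force: [-0.1, -0.6, -1.1]
opening: 0.0546
```

>>> {"api": "send_rows", "payload": {"rows": [{"translation": [0, 0, 0], "rotation": [0, 0, 0], "jaw": 0.4}, {"translation": [0, 0, 0], "rotation": [0, 0, 0], "jaw": 0.2}, {"translation": [0, 0, 0], "rotation": [0, 0, 0], "jaw": 0}, {"translation": [0, 0, 0], "rotation": [0, 0, 0], "jaw": 0}, {"translation": [0, 0, 0], "rotation": [0, 0, 0], "jaw": 0}]}}

```text
t: 32.2
ee_pos: [0.6115, 0.3542, 0.043]
tcp_rot: [-0.061, -2.193, 2.193]
contact_force: [-0.1, 0.2, -0.9]
opening: 0.0851
```

>>> {"api": "send_rows", "payload": {"rows": [{"translation": [0, 0, 0.05], "rotation": [0, 0, 0], "jaw": 0}, {"translation": [0, 0, 0.15], "rotation": [0, 0, 0], "jaw": 0}, {"translation": [0, 0, 0.25], "rotation": [0, 0, 0], "jaw": 0}, {"translation": [0, 0, 0.28], "rotation": [0, 0, 0], "jaw": 0}, {"translation": [0, 0, 0.28], "rotation": [0, 0, 0], "jaw": 0}]}}

```text
t: 32.7
ee_pos: [0.6121, 0.3545, 0.1569]
tcp_rot: [-0.064, -2.196, 2.192]
contact_force: [-0.6, -0.2, -0.6]
opening: 0.0852
```

```bash
python3 go.py 654.4 117.8 154 82.5
python3 -c "
from h import *
V('side','s11').crop((320,140),60,6,'s11c')"
```

```text
p0 [612.1 354.5 156.9] t 32.7 open 85.2 F [-0.6 -0.2 -0.6]
tr [0.1056, -0.5919, -0.0074] rot [-0.0021, 0.0005, 0.9522] mm 240.50568300904652 deg 85.7
[[-0.998, 0.003, -0.056], [0.056, 0.002, -0.998], [-0.003, -1.0, -0.002]]
```

View pics/s11c.png

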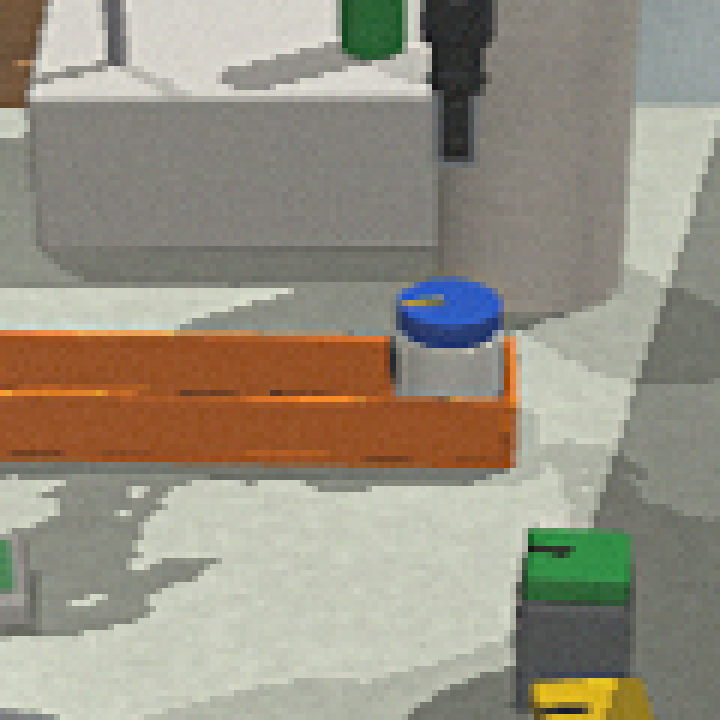

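>>> {"api": "send_rows", "payload": {"rows": [{"translation": [0.01, -0.06, 0], "rotation": [0, 0, 0.09], "jaw": 0}, {"translation": [0.02, -0.13, 0], "rotation": [0, 0, 0.18], "jaw": 0}, {"translation": [0.035, -0.2, 0], "rotation": [0, 0, 0.27], "jaw": 0}, {"translation": [0.047, -0.27, 0], "rotation": [0, 0, 0.36], "jaw": 0}, {"translation": [0.06, -0.34, 0], "rotation": [0, 0, 0.45], "jaw": 0}, {"translation": [0.073, -0.41, 0], "rotation": [0, 0, 0.54], "jaw": 0}, {"translation": [0.085, -0.48, 0], "rotation": [0, 0, 0.63], "jaw": 0}, {"translation": [0.095, -0.54, 0], "rotation": [0, 0, 0.72], "jaw": 0}, {"translation": [0.1, -0.58, -0.005], "rotation": [0, 0, 0.81], "jaw": 0}, {"translation": [0.1056, -0.5919, -0.007], "rotation": [0, 0, 0.89], "jaw": 0}]}}

```text
t: 33.75
ee_pos: [0.6534, 0.1151, 0.1505]
tcp_rot: [-1.097, 1.374, -1.373]
contact_force: [0.4, -0.4, 0.5]
opening: 0.0853
```

>>> {"api": "send_rows", "payload": {"rows": [{"translation": [0, 0, -0.03], "rotation": [0, 0, 0.05], "jaw": 0}, {"translation": [0, 0, -0.06], "rotation": [0, 0, 0.062], "jaw": 0}, {"translation": [0, 0, -0.06], "rotation": [0, 0, 0.062], "jaw": 0}, {"translation": [0, 0, -0.06], "rotation": [0, 0, 0.062], "jaw": 0}]}}

```text
t: 34.15
ee_pos: [0.6534, 0.1177, 0.1276]
tcp_rot: [-1.144, 1.307, -1.306]
contact_force: [-0.0, 0.0, -0.0]
opening: 0.0856
```

```bash
python3 go.py 654.4 117.8 36 82.5;python3 chk.py c7
```

```text
p0 [653.4 117.7 127.6] t 34.15 open 85.6 F [-0.  0. -0.]
tr [0.0024, 0.0003, -0.229] rot [0.0, -0.0008, 0.0013] mm 91.60582366899781 deg 0.1
[[-0.133, -0.001, 0.991], [-0.991, -0.0, -0.133], [0.0, -1.0, -0.001]]
top [('blue', '-'), ('green', '-'), ('yellow', [-0.1, -0.0]), ('red', [-0.2, 0.3])]
side [('blue', [-27.7, 112.2]), ('green', [-0.0, -0.1]), ('yellow', [-0.1, 0.1]), ('red', [-0.9, 0.0])]
```

View pics/c7.png

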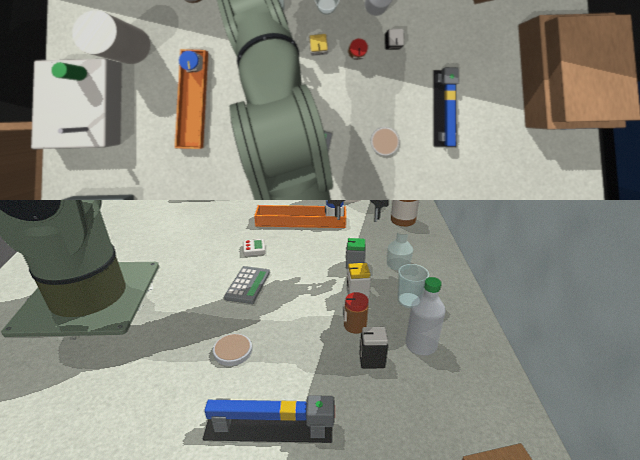

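>>> {"api": "send_rows", "payload": {"rows": [{"translation": [0.002, 0, -0.05], "rotation": [0, 0, 0.001], "jaw": 0}, {"translation": [0.002, 0, -0.1], "rotation": [0, 0, 0.001], "jaw": 0}, {"translation": [0.002, 0, -0.16], "rotation": [0, 0, 0.001], "jaw": 0}, {"translation": [0.002, 0, -0.2], "rotation": [0, 0, 0.001], "jaw": 0}, {"translation": [0.002, 0, -0.228], "rotation": [0, 0, 0.001], "jaw": 0}, {"translation": [0.002, 0, -0.229], "rotation": [0, 0, 0.001], "jaw": 0}, {"translation": [0.002, 0, -0.229], "rotation": [0, 0, 0.001], "jaw": 0}]}}

```text
t: 34.95
ee_pos: [0.6549, 0.1175, 0.0373]
tcp_rot: [-1.144, 1.304, -1.304]
contact_force: [-0.3, -1.0, 0.4]
opening: 0.0855
```

```bash
python3 go.py 654.4 117.8 36 82.5
cat > inbox.py <<'E'
from det import *
import sys
t=V("top"); c=np.array([508,359.5]); th=np.radians(-3.3); ex=np.array([np.cos(th),np.sin(th)]);ey=np.array([-ex[1],ex[0]])
S=dict(blue=103.3,green=48.7,yellow=-3.0,red=-57.6,white=-109.3)
for n in sys.argv[1:]:
    H[n]+=.005; g=c+ex*S[n]; w,p,f,cc=lid(t,n,(*g/1000,H[n]),r=14)
    r=cv2.minAreaRect(w.astype(np.float32)); d=np.array(r[0])-c; print(n,"ctr",np.round(r[0],1),"local",(d@ex).round(1),"want",S[n],"off y",(d@ey).round(1),"size",np.round(r[1],1),"ang",round(r[2],1))
E
python3 inbox.py blue
```

```text
p0 [654.9 117.5  37.3] t 34.95 open 85.5 F [-0.3 -1.   0.4]
tr [-0.0012, 0.0007, -0.0032] rot [-0.0001, 0.0004, -0.0006] mm 1.399337640251966 deg 0.1
[[-0.13, 0.001, 0.992], [-0.992, 0.0, -0.13], [-0.0, -1.0, 0.001]]
blue ctr [611.3 352. ] local 103.5 want 103.3 off y -1.5 size [52.6 50.7] ang 90.0
```

>>> {"api": "send_rows", "payload": {"rows": [{"translation": [0, 0, -0.002], "rotation": [0, 0, 0], "jaw": 1}, {"translation": [0, 0, -0.002], "rotation": [0, 0, 0], "jaw": 1}, {"translation": [0, 0, -0.002], "rotation": [0, 0, 0], "jaw": 1}, {"translation": [0, 0, -0.002], "rotation": [0, 0, 0], "jaw": 1}, {"translation": [0, 0, -0.002], "rotation": [0, 0, 0], "jaw": 1}, {"translation": [0, 0, -0.002], "rotation": [0, 0, 0], "jaw": 1}]}}

```text
t: 35.6
ee_pos: [0.6548, 0.1174, 0.0365]
tcp_rot: [-1.144, 1.304, -1.304]
contact_force: [-1.3, -1.0, 5.7]
opening: 0.0489
```

>>> {"api": "send_rows", "payload": {"rows": [{"translation": [0, 0, 0.03], "rotation": [0, 0, 0], "jaw": 1}, {"translation": [0, 0, 0.1], "rotation": [0, 0, 0], "jaw": 1}, {"translation": [0, 0, 0.18], "rotation": [0, 0, 0], "jaw": 1}, {"translation": [0, 0, 0.23], "rotation": [0, 0, 0], "jaw": 1}, {"translation": [0, 0, 0.24], "rotation": [0, 0, 0], "jaw": 1}, {"translation": [0, 0, 0.24], "rotation": [0, 0, 0], "jaw": 1}]}}

```text
t: 36.2
ee_pos: [0.6546, 0.1174, 0.1322]
tcp_rot: [-1.145, 1.304, -1.304]
contact_force: [0.5, -0.6, -2.8]
opening: 0.0488
```

```bash
python3 slot.py green 140
python3 -c "
from h import *
V('side','s12').crop((350,150),60,6,'s12c')"
```

```text
[556.6 356.7]
p0 [654.6 117.4 132.2] t 36.2 open 48.8 F [ 0.5 -0.6 -2.8]
tr [-0.2449, 0.5982, 0.0194] rot [0.0002, 0.0003, -0.954] mm 258.686852202685 deg 85.9
```

View pics/s12c.png

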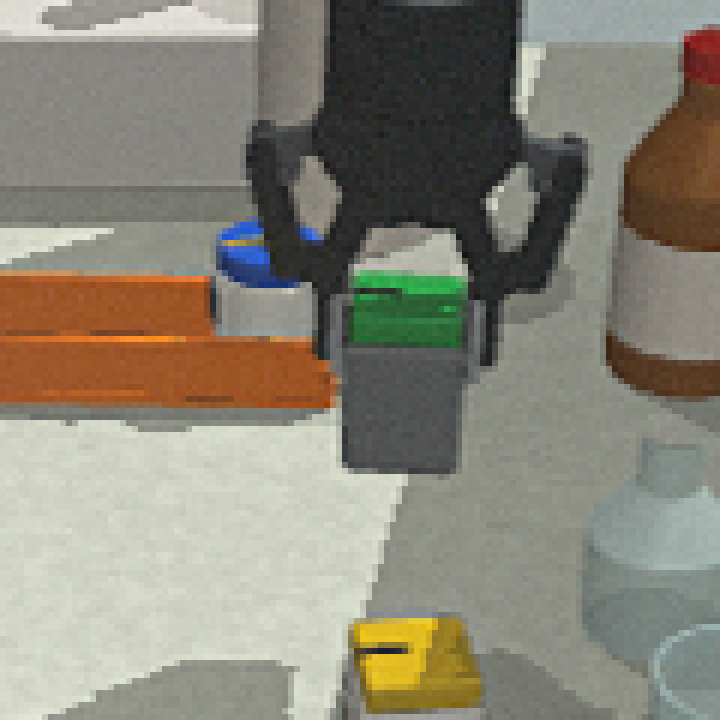

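>>> {"api": "send_rows", "payload": {"rows": [{"translation": [-0.01, 0.02, 0.01], "rotation": [0, 0, -0.05], "jaw": 1}, {"translation": [-0.03, 0.08, 0.02], "rotation": [0, 0, -0.14], "jaw": 1}, {"translation": [-0.06, 0.15, 0.02], "rotation": [0, 0, -0.23], "jaw": 1}, {"translation": [-0.09, 0.22, 0.02], "rotation": [0, 0, -0.32], "jaw": 1}, {"translation": [-0.12, 0.3, 0.02], "rotation": [0, 0, -0.41], "jaw": 1}, {"translation": [-0.15, 0.37, 0.02], "rotation": [0, 0, -0.5], "jaw": 1}, {"translation": [-0.18, 0.44, 0.02], "rotation": [0, 0, -0.59], "jaw": 1}, {"translation": [-0.21, 0.51, 0.02], "rotation": [0, 0, -0.68], "jaw": 1}, {"translation": [-0.23, 0.56, 0.02], "rotation": [0, 0, -0.77], "jaw": 1}, {"translation": [-0.2449, 0.5982, 0.02], "rotation": [0, 0, -0.86], "jaw": 1}]}}

```text
t: 37.25
ee_pos: [0.5552, 0.3581, 0.1384]
tcp_rot: [-0.095, 2.178, -2.179]
contact_force: [-0.5, -0.3, -1.7]
opening: 0.0492
```

>>> {"api": "send_rows", "payload": {"rows": [{"translation": [0, 0, 0], "rotation": [0, 0, -0.07], "jaw": 1}, {"translation": [0, 0, 0], "rotation": [0, 0, -0.094], "jaw": 1}, {"translation": [0, 0, 0], "rotation": [0, 0, -0.094], "jaw": 1}, {"translation": [0, 0, 0], "rotation": [0, 0, -0.094], "jaw": 1}, {"translation": [0, 0, 0], "rotation": [0, 0, -0.094], "jaw": 1}]}}

```text
t: 37.75
ee_pos: [0.5565, 0.3565, 0.1393]
tcp_rot: [-0.062, -2.192, 2.193]
contact_force: [1.1, -0.3, -1.5]
opening: 0.0492
```

```bash
python3 slot.py green 46
python3 -c "
from h import *
V('side','s13').crop((320,130),60,6,'s13c')"
```

```text
[556.6 356.7]
p0 [556.5 356.5 139.3] t 37.75 open 49.2 F [ 1.1 -0.3 -1.5]
tr [0.0003, 0.0006, -0.2334] rot [0.0002, -0.0003, -0.0006] mm 93.34358410528827 deg 0.1
```

View pics/s13c.png

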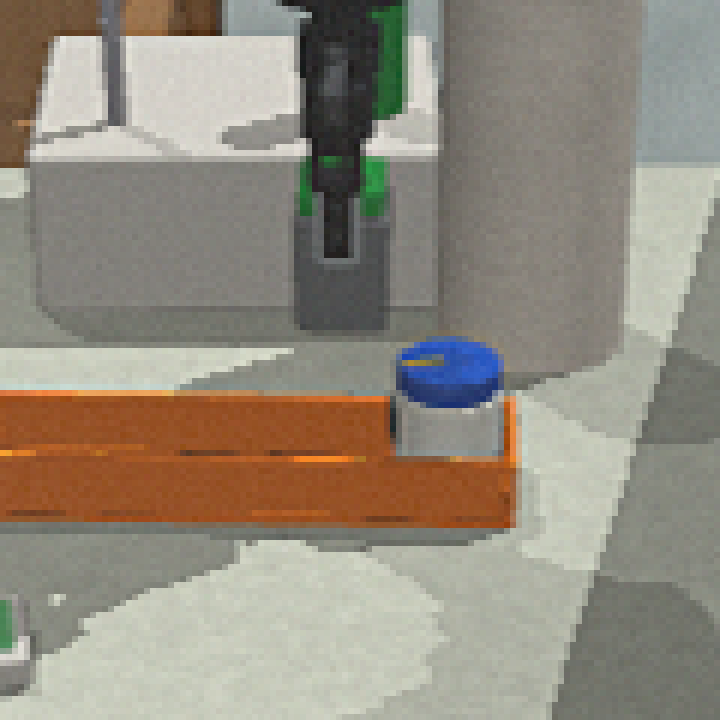

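>>> {"api": "send_rows", "payload": {"rows": [{"translation": [-0.003, 0.0005, -0.05], "rotation": [0, 0, 0], "jaw": 1}, {"translation": [-0.003, 0.0005, -0.1], "rotation": [0, 0, 0], "jaw": 1}, {"translation": [-0.003, 0.0005, -0.14], "rotation": [0, 0, 0], "jaw": 1}, {"translation": [-0.003, 0.0005, -0.17], "rotation": [0, 0, 0], "jaw": 1}, {"translation": [-0.003, 0.0005, -0.2], "rotation": [0, 0, 0], "jaw": 1}, {"translation": [-0.003, 0.0005, -0.22], "rotation": [0, 0, 0], "jaw": 1}, {"translation": [-0.003, 0.0005, -0.232], "rotation": [0, 0, 0], "jaw": 1}, {"translation": [-0.003, 0.0005, -0.232], "rotation": [0, 0, 0], "jaw": 1}]}}

```text
t: 38.6
ee_pos: [0.5553, 0.3568, 0.0466]
tcp_rot: [-0.063, -2.192, 2.192]
contact_force: [-0.3, -0.4, -1.7]
opening: 0.049
```

```bash
python3 slot.py green 42.3
```

```text
[556.6 356.7]
p0 [555.3 356.8  46.6] t 38.6 open 49.0 F [-0.3 -0.4 -1.7]
tr [0.0034, -0.0003, -0.0108] rot [0.0001, -0.0002, -0.0001] mm 4.529633599982153 deg 0.0
```

>>> {"api": "send_rows", "payload": {"rows": [{"translation": [0, 0, -0.006], "rotation": [0, 0, 0], "jaw": 1}, {"translation": [0, 0, -0.011], "rotation": [0, 0, 0], "jaw": 1}, {"translation": [0, 0, -0.0115], "rotation": [0, 0, 0], "jaw": 1}, {"translation": [0, 0, -0.0115], "rotation": [0, 0, 0], "jaw": 1}]}}

```text
t: 39.0
ee_pos: [0.5554, 0.3569, 0.0425]
tcp_rot: [-0.063, -2.192, 2.192]
contact_force: [0.2, -0.2, -1.5]
opening: 0.049
```

>>> {"api": "send_rows", "payload": {"rows": [{"translation": [0, 0, 0], "rotation": [0, 0, 0], "jaw": 0.4}, {"translation": [0, 0, 0], "rotation": [0, 0, 0], "jaw": 0.2}, {"translation": [0, 0, 0], "rotation": [0, 0, 0], "jaw": 0}, {"translation": [0, 0, 0], "rotation": [0, 0, 0], "jaw": 0}, {"translation": [0, 0, 0], "rotation": [0, 0, 0], "jaw": 0}]}}

```text
t: 39.5
ee_pos: [0.5554, 0.3569, 0.0424]
tcp_rot: [-0.063, -2.192, 2.192]
contact_force: [0.4, 0.0, 0.1]
opening: 0.0853
```

>>> {"api": "send_rows", "payload": {"rows": [{"translation": [0, 0, 0.05], "rotation": [0, 0, 0], "jaw": 0}, {"translation": [0, 0, 0.15], "rotation": [0, 0, 0], "jaw": 0}, {"translation": [0, 0, 0.25], "rotation": [0, 0, 0], "jaw": 0}, {"translation": [0, 0, 0.28], "rotation": [0, 0, 0], "jaw": 0}, {"translation": [0, 0, 0.28], "rotation": [0, 0, 0], "jaw": 0}]}}

```text
t: 40.0
ee_pos: [0.5559, 0.3573, 0.1561]
tcp_rot: [-0.065, -2.195, 2.191]
contact_force: [0.7, -0.1, -1.0]
opening: 0.0853
```

```bash
python3 go.py 650 -6.8 154 4.6
python3 -c "
from h import *
V('side','s14').crop((320,130),60,6,'s14c')"
```

```text
p0 [555.9 357.3 156.1] t 40.0 open 85.3 F [ 0.7 -0.1 -1. ]
tr [0.2352, -0.9102, -0.0053] rot [-0.0012, 0.0014, 0.0877] mm 376.039782204309 deg 7.9
[[-0.998, 0.002, -0.057], [0.057, 0.002, -0.998], [-0.002, -1.0, -0.002]]
```

View pics/s14c.png

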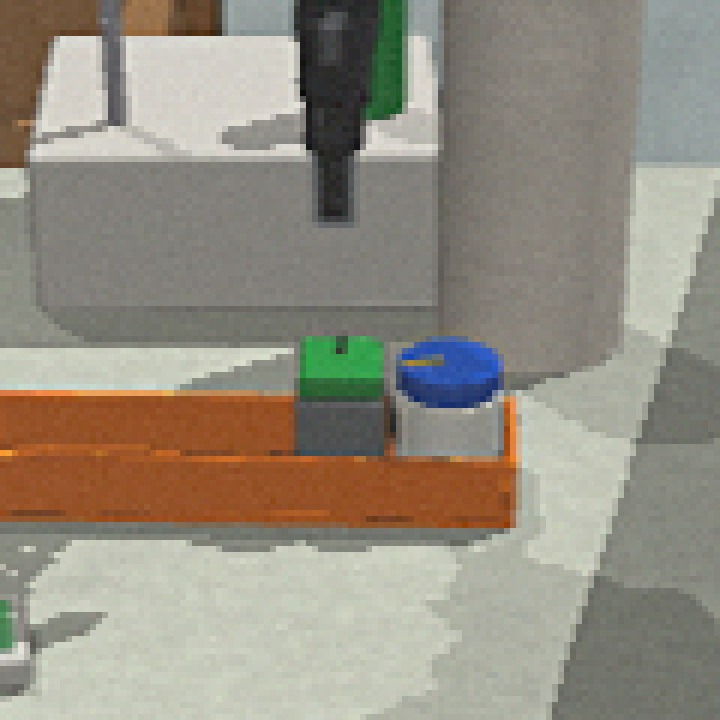

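>>> {"api": "send_rows", "payload": {"rows": [{"translation": [0.03, -0.11, 0], "rotation": [0, 0, 0.01], "jaw": 0}, {"translation": [0.06, -0.22, 0], "rotation": [0, 0, 0.02], "jaw": 0}, {"translation": [0.09, -0.33, 0], "rotation": [0, 0, 0.03], "jaw": 0}, {"translation": [0.12, -0.44, 0], "rotation": [0, 0, 0.04], "jaw": 0}, {"translation": [0.15, -0.55, 0], "rotation": [0, 0, 0.05], "jaw": 0}, {"translation": [0.18, -0.66, 0], "rotation": [0, 0, 0.06], "jaw": 0}, {"translation": [0.2, -0.76, 0], "rotation": [0, 0, 0.07], "jaw": 0}, {"translation": [0.22, -0.85, -0.02], "rotation": [0, 0, 0.08], "jaw": 0}, {"translation": [0.235, -0.905, -0.04], "rotation": [0, 0, 0.0877], "jaw": 0}, {"translation": [0.235, -0.9102, -0.06], "rotation": [0, 0, 0.0877], "jaw": 0}]}}

```text
t: 41.05
ee_pos: [0.649, -0.0109, 0.1284]
tcp_rot: [-0.086, 2.182, -2.185]
contact_force: [-0.3, 1.0, 0.0]
opening: 0.0852
```

>>> {"api": "send_rows", "payload": {"rows": [{"translation": [0, 0, 0], "rotation": [0, 0, 0], "jaw": 0}, {"translation": [0, 0, 0], "rotation": [0, 0, 0], "jaw": 0}, {"translation": [0, 0, 0], "rotation": [0, 0, 0], "jaw": 0}]}}

```text
t: 41.35
ee_pos: [0.6493, -0.0059, 0.1304]
tcp_rot: [-0.089, 2.18, -2.179]
contact_force: [0.3, 0.7, 0.5]
opening: 0.0853
```

```bash
python3 go.py 650 -6.8 37 4.6; python3 chk.py c8; python3 inbox.py green blue
```

```text
p0 [649.3  -5.9 130.4] t 41.35 open 85.3 F [0.3 0.7 0.5]
tr [0.0016, -0.0022, -0.2336] rot [-0.0003, 0.0, -0.0008] mm 93.44813869190426 deg 0.1
[[-0.997, 0.0, 0.081], [-0.081, 0.001, -0.997], [-0.0, -1.0, -0.001]]
top [('blue', '-'), ('green', '-'), ('yellow', '-'), ('red', [-0.1, 0.2])]
side [('blue', [-21.2, 112.0]), ('green', '-'), ('yellow', [-0.2, -0.2]), ('red', [-0.8, 0.2])]
green ctr [556.8 354.3] local 49.0 want 48.7 off y -2.4 size [47.4 43.2] ang 87.4
blue ctr [611.2 352. ] local 103.5 want 103.3 off y -1.5 size [52.6 50.7] ang 90.0
```

View pics/c8.png

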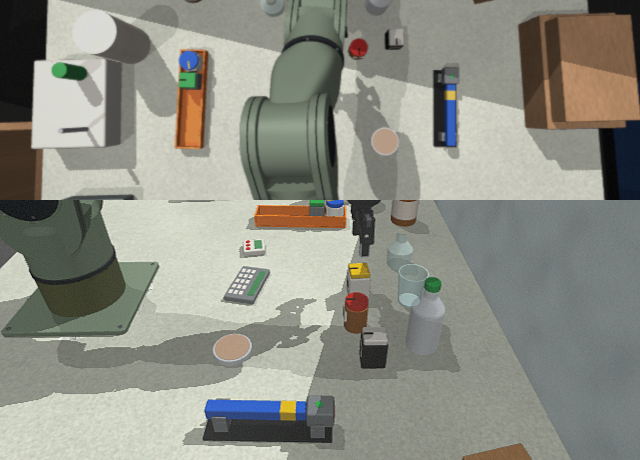

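>>> {"api": "send_rows", "payload": {"rows": [{"translation": [0.001, -0.001, -0.05], "rotation": [0, 0, 0], "jaw": 0}, {"translation": [0.001, -0.001, -0.1], "rotation": [0, 0, 0], "jaw": 0}, {"translation": [0.001, -0.001, -0.16], "rotation": [0, 0, 0], "jaw": 0}, {"translation": [0.001, -0.001, -0.21], "rotation": [0, 0, 0], "jaw": 0}, {"translation": [0.001, -0.001, -0.233], "rotation": [0, 0, 0], "jaw": 0}, {"translation": [0.001, -0.001, -0.234], "rotation": [0, 0, 0], "jaw": 0}, {"translation": [0.001, -0.001, -0.234], "rotation": [0, 0, 0], "jaw": 0}]}}

```text
t: 42.2
ee_pos: [0.6502, -0.0075, 0.0376]
tcp_rot: [-0.087, 2.18, -2.18]
contact_force: [0.5, 0.7, 0.1]
opening: 0.0854
```

>>> {"api": "send_rows", "payload": {"rows": [{"translation": [0, 0, 0], "rotation": [0, 0, 0], "jaw": 1}, {"translation": [0, 0, 0], "rotation": [0, 0, 0], "jaw": 1}, {"translation": [0, 0, 0], "rotation": [0, 0, 0], "jaw": 1}, {"translation": [0, 0, 0], "rotation": [0, 0, 0], "jaw": 1}, {"translation": [0, 0, 0], "rotation": [0, 0, 0], "jaw": 1}, {"translation": [0, 0, 0], "rotation": [0, 0, 0], "jaw": 1}]}}

```text
t: 42.8
ee_pos: [0.6501, -0.0075, 0.0376]
tcp_rot: [-0.087, 2.18, -2.18]
contact_force: [-2.4, 0.2, 7.3]
opening: 0.049
```

>>> {"api": "send_rows", "payload": {"rows": [{"translation": [0, 0, 0.03], "rotation": [0, 0, 0], "jaw": 1}, {"translation": [0, 0, 0.1], "rotation": [0, 0, 0], "jaw": 1}, {"translation": [0, 0, 0.18], "rotation": [0, 0, 0], "jaw": 1}, {"translation": [0, 0, 0.24], "rotation": [0, 0, 0], "jaw": 1}, {"translation": [0, 0, 0.26], "rotation": [0, 0, 0], "jaw": 1}, {"translation": [0, 0, 0.26], "rotation": [0, 0, 0], "jaw": 1}]}}

```text
t: 43.4
ee_pos: [0.6501, -0.0076, 0.1418]
tcp_rot: [-0.086, 2.18, -2.18]
contact_force: [-0.3, 0.3, -2.7]
opening: 0.049
```

```bash
python3 slot.py yellow 141
```

```text
[505.  359.7]
p0 [650.1  -7.6 141.8] t 43.4 open 49.0 F [-0.3  0.3 -2.7]
tr [-0.3627, 0.9181, -0.002] rot [-0.0, 0.001, -0.0878] mm 394.8654434631986 deg 7.9
```

>>> {"api": "send_rows", "payload": {"rows": [{"translation": [-0.015, 0.04, 0], "rotation": [0, 0, -0.004], "jaw": 1}, {"translation": [-0.05, 0.13, 0], "rotation": [0, 0, -0.012], "jaw": 1}, {"translation": [-0.09, 0.23, 0], "rotation": [0, 0, -0.022], "jaw": 1}, {"translation": [-0.13, 0.34, 0], "rotation": [0, 0, -0.032], "jaw": 1}, {"translation": [-0.175, 0.45, 0], "rotation": [0, 0, -0.043], "jaw": 1}, {"translation": [-0.22, 0.56, 0], "rotation": [0, 0, -0.054], "jaw": 1}, {"translation": [-0.265, 0.67, 0], "rotation": [0, 0, -0.065], "jaw": 1}, {"translation": [-0.305, 0.77, 0], "rotation": [0, 0, -0.075], "jaw": 1}, {"translation": [-0.34, 0.86, 0], "rotation": [0, 0, -0.084], "jaw": 1}, {"translation": [-0.3627, 0.9181, 0], "rotation": [0, 0, -0.0878], "jaw": 1}]}}

```text
t: 44.4
ee_pos: [0.5019, 0.3629, 0.1393]
tcp_rot: [-0.058, -2.192, 2.192]
contact_force: [-0.5, -1.1, -1.2]
opening: 0.049
```

>>> {"api": "send_rows", "payload": {"rows": [{"translation": [0, 0, 0], "rotation": [0, 0, 0], "jaw": 1}, {"translation": [0, 0, 0], "rotation": [0, 0, 0], "jaw": 1}, {"translation": [0, 0, 0], "rotation": [0, 0, 0], "jaw": 1}, {"translation": [0, 0, 0], "rotation": [0, 0, 0], "jaw": 1}]}}

```text
t: 44.8
ee_pos: [0.505, 0.3587, 0.1405]
tcp_rot: [-0.064, -2.191, 2.192]
contact_force: [-0.2, 0.1, -3.1]
opening: 0.0488
```

```bash
python3 slot.py yellow 46
python3 -c "
from h import *
V('side','s15').crop((310,125),60,6,'s15c')"
```

```text
[505.  359.7]
p0 [505.  358.7 140.5] t 44.8 open 48.8 F [-0.2  0.1 -3.1]
tr [-0.0, 0.0024, -0.2364] rot [0.0003, -0.0002, 0.0009] mm 94.54936728782829 deg 0.1
```

View pics/s15c.png

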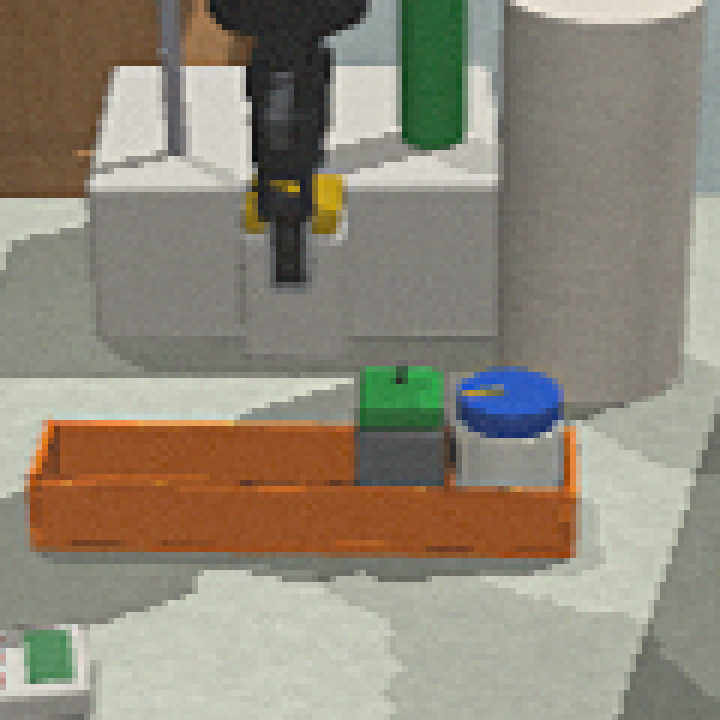

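>>> {"api": "send_rows", "payload": {"rows": [{"translation": [-0.003, 0.002, -0.05], "rotation": [0, 0, 0], "jaw": 1}, {"translation": [-0.003, 0.002, -0.1], "rotation": [0, 0, 0], "jaw": 1}, {"translation": [-0.003, 0.002, -0.14], "rotation": [0, 0, 0], "jaw": 1}, {"translation": [-0.003, 0.002, -0.17], "rotation": [0, 0, 0], "jaw": 1}, {"translation": [-0.003, 0.002, -0.2], "rotation": [0, 0, 0], "jaw": 1}, {"translation": [-0.003, 0.002, -0.22], "rotation": [0, 0, 0], "jaw": 1}, {"translation": [-0.003, 0.002, -0.234], "rotation": [0, 0, 0], "jaw": 1}, {"translation": [-0.003, 0.002, -0.234], "rotation": [0, 0, 0], "jaw": 1}]}}

```text
t: 45.65
ee_pos: [0.5034, 0.3604, 0.0468]
tcp_rot: [-0.063, -2.192, 2.192]
contact_force: [-0.3, -0.5, -1.3]
opening: 0.0491
```

```bash
python3 slot.py yellow 43.2
```

```text
[505.  359.7]
p0 [503.4 360.4  46.8] t 45.65 open 49.1 F [-0.3 -0.5 -1.3]
tr [0.0041, -0.0017, -0.0089] rot [0.0001, -0.0003, 0.0001] mm 3.978435568718754 deg 0.0
```

>>> {"api": "send_rows", "payload": {"rows": [{"translation": [0.001, -0.001, -0.006], "rotation": [0, 0, 0], "jaw": 1}, {"translation": [0.001, -0.001, -0.009], "rotation": [0, 0, 0], "jaw": 1}, {"translation": [0.001, -0.001, -0.009], "rotation": [0, 0, 0], "jaw": 1}, {"translation": [0.001, -0.001, -0.009], "rotation": [0, 0, 0], "jaw": 1}]}}

```text
t: 46.05
ee_pos: [0.504, 0.3601, 0.0438]
tcp_rot: [-0.064, -2.193, 2.192]
contact_force: [0.1, -0.6, -0.7]
opening: 0.0488
```

>>> {"api": "send_rows", "payload": {"rows": [{"translation": [0, 0, 0], "rotation": [0, 0, 0], "jaw": 0.4}, {"translation": [0, 0, 0], "rotation": [0, 0, 0], "jaw": 0.2}, {"translation": [0, 0, 0], "rotation": [0, 0, 0], "jaw": 0}, {"translation": [0, 0, 0], "rotation": [0, 0, 0], "jaw": 0}, {"translation": [0, 0, 0], "rotation": [0, 0, 0], "jaw": 0}]}}

```text
t: 46.55
ee_pos: [0.5039, 0.3601, 0.0436]
tcp_rot: [-0.063, -2.192, 2.192]
contact_force: [0.1, -0.3, 0.3]
opening: 0.0858
```

>>> {"api": "send_rows", "payload": {"rows": [{"translation": [0, 0, 0.05], "rotation": [0, 0, 0], "jaw": 0}, {"translation": [0, 0, 0.15], "rotation": [0, 0, 0], "jaw": 0}, {"translation": [0, 0, 0.25], "rotation": [0, 0, 0], "jaw": 0}, {"translation": [0, 0, 0.28], "rotation": [0, 0, 0], "jaw": 0}, {"translation": [0, 0, 0.28], "rotation": [0, 0, 0], "jaw": 0}]}}

```text
t: 47.05
ee_pos: [0.5044, 0.3605, 0.1572]
tcp_rot: [-0.065, -2.195, 2.191]
contact_force: [0.1, 0.9, -1.3]
opening: 0.0855
```

```bash
python3 chk.py c9; python3 go.py 633.8 -117.3 154 -3.3
python3 -c "
from h import *
V('side','s16').crop((310,125),60,6,'s16c')"
```

```text
top [('blue', '-'), ('green', '-'), ('yellow', '-'), ('red', [0.0, 0.1])]
side [('blue', [-21.2, 112.4]), ('green', '-'), ('yellow', '-'), ('red', [-1.0, 0.0])]
p0 [503.5 360.  154.7] t 47.15 open 85.6 F [ 0.   0.4 -0.5]
tr [0.3256, -1.1932, -0.0018] rot [0.0002, -0.0006, -0.0] mm 494.74049279772373 deg 0.1
[[-0.998, -0.001, -0.058], [0.058, -0.0, -0.998], [0.001, -1.0, 0.0]]
```

View pics/s16c.png

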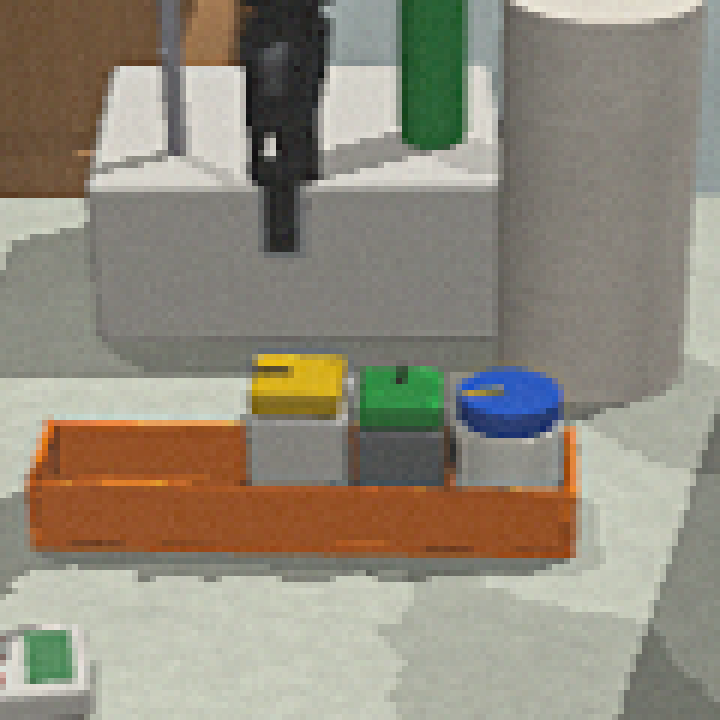

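>>> {"api": "send_rows", "payload": {"rows": [{"translation": [0.025, -0.1, 0.01], "rotation": [0, 0, 0], "jaw": 0}, {"translation": [0.055, -0.21, 0.01], "rotation": [0, 0, 0], "jaw": 0}, {"translation": [0.085, -0.32, 0.01], "rotation": [0, 0, 0], "jaw": 0}, {"translation": [0.115, -0.43, 0.01], "rotation": [0, 0, 0], "jaw": 0}, {"translation": [0.145, -0.54, 0.01], "rotation": [0, 0, 0], "jaw": 0}, {"translation": [0.175, -0.65, 0.01], "rotation": [0, 0, 0], "jaw": 0}, {"translation": [0.205, -0.76, 0.01], "rotation": [0, 0, 0], "jaw": 0}, {"translation": [0.235, -0.87, 0.01], "rotation": [0, 0, 0], "jaw": 0}, {"translation": [0.265, -0.97, 0], "rotation": [0, 0, 0], "jaw": 0}, {"translation": [0.273, -1.0, 0], "rotation": [0, 0, 0], "jaw": 0}]}}

```text
t: 48.2
ee_pos: [0.6129, -0.045, 0.1539]
tcp_rot: [-0.066, -2.186, 2.191]
contact_force: [-0.8, 0.3, -0.3]
opening: 0.0853
```

>>> {"api": "send_rows", "payload": {"rows": [{"translation": [0.02, -0.08, -0.01], "rotation": [0, 0, 0], "jaw": 0}, {"translation": [0.04, -0.15, -0.02], "rotation": [0, 0, 0], "jaw": 0}, {"translation": [0.052, -0.19, -0.04], "rotation": [0, 0, 0], "jaw": 0}, {"translation": [0.053, -0.194, -0.06], "rotation": [0, 0, 0], "jaw": 0}, {"translation": [0.053, -0.194, -0.06], "rotation": [0, 0, 0], "jaw": 0}, {"translation": [0.053, -0.194, -0.06], "rotation": [0, 0, 0], "jaw": 0}, {"translation": [0.053, -0.194, -0.06], "rotation": [0, 0, 0], "jaw": 0}]}}

```text
t: 48.9
ee_pos: [0.6345, -0.1163, 0.1319]
tcp_rot: [-0.062, -2.194, 2.192]
contact_force: [-0.4, -0.4, -0.1]
opening: 0.0854
```

```bash
python3 go.py 633.8 -117.3 37 -3.3; python3 chk.py c10; python3 inbox.py yellow green blue
```

```text
p0 [ 634.5 -116.3  131.9] t 48.9 open 85.4 F [-0.4 -0.4 -0.1]
tr [-0.0016, -0.0026, -0.2372] rot [-0.0003, 0.0002, -0.0008] mm 94.89008550342889 deg 0.1
[[-0.998, 0.0, -0.056], [0.056, 0.001, -0.998], [-0.0, -1.0, -0.001]]
top [('blue', '-'), ('green', '-'), ('yellow', '-'), ('red', '-')]
side [('blue', [-21.2, 112.0]), ('green', '-'), ('yellow', '-'), ('red', [-0.8, 0.1])]
yellow ctr [509.1 358.2] local 1.2 want -3.0 off y -1.3 size [49.  57.8] ang 86.7
green ctr [556.8 354.3] local 49.0 want 48.7 off y -2.4 size [47.4 43.3] ang 87.3
blue ctr [610.9 352.1] local 103.2 want 103.3 off y -1.4 size [52.7 50.9] ang 85.9
```

View pics/c10.png

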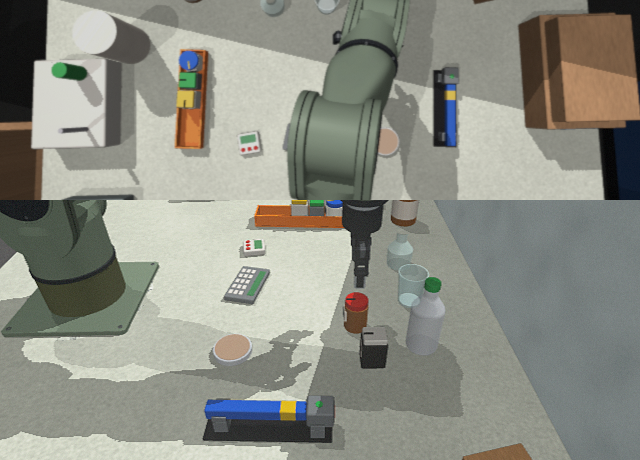

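>>> {"api": "send_rows", "payload": {"rows": [{"translation": [-0.001, -0.002, -0.05], "rotation": [0, 0, 0], "jaw": 0}, {"translation": [-0.001, -0.002, -0.1], "rotation": [0, 0, 0], "jaw": 0}, {"translation": [-0.001, -0.002, -0.16], "rotation": [0, 0, 0], "jaw": 0}, {"translation": [-0.001, -0.002, -0.21], "rotation": [0, 0, 0], "jaw": 0}, {"translation": [-0.001, -0.002, -0.236], "rotation": [0, 0, 0], "jaw": 0}, {"translation": [-0.001, -0.002, -0.237], "rotation": [0, 0, 0], "jaw": 0}, {"translation": [-0.001, -0.002, -0.237], "rotation": [0, 0, 0], "jaw": 0}]}}

```text
t: 49.75
ee_pos: [0.6342, -0.1184, 0.0376]
tcp_rot: [-0.064, -2.192, 2.193]
contact_force: [-0.7, 0.6, 0.2]
opening: 0.0853
```

>>> {"api": "send_rows", "payload": {"rows": [{"translation": [0, 0, 0], "rotation": [0, 0, 0], "jaw": 1}, {"translation": [0, 0, 0], "rotation": [0, 0, 0], "jaw": 1}, {"translation": [0, 0, 0], "rotation": [0, 0, 0], "jaw": 1}, {"translation": [0, 0, 0], "rotation": [0, 0, 0], "jaw": 1}, {"translation": [0, 0, 0], "rotation": [0, 0, 0], "jaw": 1}, {"translation": [0, 0, 0], "rotation": [0, 0, 0], "jaw": 1}]}}

```text
t: 50.35
ee_pos: [0.6343, -0.1184, 0.0377]
tcp_rot: [-0.065, -2.193, 2.193]
contact_force: [-1.3, 0.9, 8.2]
opening: 0.0509
```

>>> {"api": "send_rows", "payload": {"rows": [{"translation": [0, 0, 0.03], "rotation": [0, 0, 0], "jaw": 1}, {"translation": [0, 0, 0.1], "rotation": [0, 0, 0], "jaw": 1}, {"translation": [0, 0, 0.18], "rotation": [0, 0, 0], "jaw": 1}, {"translation": [0, 0, 0.24], "rotation": [0, 0, 0], "jaw": 1}, {"translation": [0, 0, 0.26], "rotation": [0, 0, 0], "jaw": 1}, {"translation": [0, 0, 0.26], "rotation": [0, 0, 0], "jaw": 1}]}}

```text
t: 50.95
ee_pos: [0.6343, -0.1184, 0.1419]
tcp_rot: [-0.065, -2.193, 2.193]
contact_force: [-0.2, 0.4, -2.1]
opening: 0.0511
```

```bash
python3 slot.py red 141
```

```text
[450.5 362.8]
p0 [ 634.3 -118.4  141.9] t 50.95 open 51.1 F [-0.2  0.4 -2.1]
tr [-0.4594, 1.203, -0.0021] rot [0.0001, 0.0011, 0.0] mm 515.0799753360043 deg 0.1
```

>>> {"api": "send_rows", "payload": {"rows": [{"translation": [-0.015, 0.04, 0], "rotation": [0, 0, 0], "jaw": 1}, {"translation": [-0.05, 0.13, 0], "rotation": [0, 0, 0], "jaw": 1}, {"translation": [-0.09, 0.24, 0], "rotation": [0, 0, 0], "jaw": 1}, {"translation": [-0.13, 0.35, 0], "rotation": [0, 0, 0], "jaw": 1}, {"translation": [-0.175, 0.46, 0], "rotation": [0, 0, 0], "jaw": 1}, {"translation": [-0.22, 0.57, 0], "rotation": [0, 0, 0], "jaw": 1}, {"translation": [-0.26, 0.68, 0], "rotation": [0, 0, 0], "jaw": 1}, {"translation": [-0.3, 0.79, 0], "rotation": [0, 0, 0], "jaw": 1}, {"translation": [-0.34, 0.9, 0], "rotation": [0, 0, 0], "jaw": 1}, {"translation": [-0.38, 0.98, 0], "rotation": [0, 0, 0], "jaw": 1}]}}

```text
t: 51.95
ee_pos: [0.4801, 0.2763, 0.1395]
tcp_rot: [-0.059, -2.192, 2.193]
contact_force: [-0.2, -0.2, -2.0]
opening: 0.0514
```

>>> {"api": "send_rows", "payload": {"rows": [{"translation": [-0.03, 0.08, 0], "rotation": [0, 0, 0], "jaw": 1}, {"translation": [-0.055, 0.15, 0], "rotation": [0, 0, 0], "jaw": 1}, {"translation": [-0.075, 0.205, 0], "rotation": [0, 0, 0], "jaw": 1}, {"translation": [-0.08, 0.223, 0], "rotation": [0, 0, 0], "jaw": 1}, {"translation": [-0.08, 0.223, 0], "rotation": [0, 0, 0], "jaw": 1}, {"translation": [-0.08, 0.223, 0], "rotation": [0, 0, 0], "jaw": 1}, {"translation": [-0.08, 0.223, 0], "rotation": [0, 0, 0], "jaw": 1}]}}

```text
t: 52.65
ee_pos: [0.4505, 0.3616, 0.1407]
tcp_rot: [-0.065, -2.191, 2.192]
contact_force: [-0.2, 0.1, -2.8]
opening: 0.0507
```

```bash
python3 slot.py red 46
python3 -c "
from h import *
V('side','s17').crop((310,125),60,6,'s17c')"
```

```text
[450.5 362.8]
p0 [450.5 361.6 140.7] t 52.65 open 50.7 F [-0.2  0.1 -2.8]
tr [-0.0, 0.0031, -0.2366] rot [0.0004, -0.0, 0.0011] mm 94.66518952138402 deg 0.1
```

View pics/s17c.png

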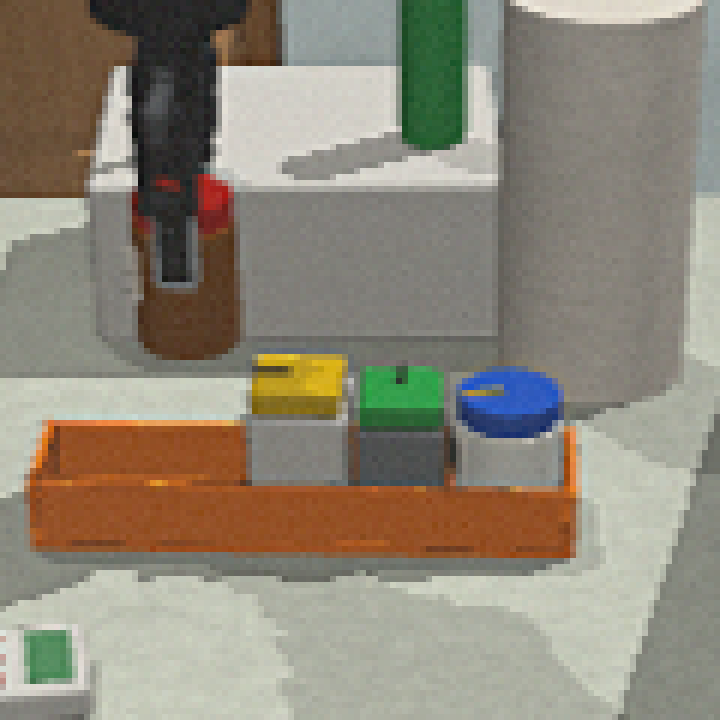

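>>> {"api": "send_rows", "payload": {"rows": [{"translation": [-0.002, 0.002, -0.05], "rotation": [0, 0, 0], "jaw": 1}, {"translation": [-0.002, 0.002, -0.1], "rotation": [0, 0, 0], "jaw": 1}, {"translation": [-0.002, 0.002, -0.14], "rotation": [0, 0, 0], "jaw": 1}, {"translation": [-0.002, 0.002, -0.17], "rotation": [0, 0, 0], "jaw": 1}, {"translation": [-0.002, 0.002, -0.2], "rotation": [0, 0, 0], "jaw": 1}, {"translation": [-0.002, 0.002, -0.22], "rotation": [0, 0, 0], "jaw": 1}, {"translation": [-0.002, 0.002, -0.234], "rotation": [0, 0, 0], "jaw": 1}, {"translation": [-0.002, 0.002, -0.234], "rotation": [0, 0, 0], "jaw": 1}]}}

```text
t: 53.5
ee_pos: [0.449, 0.3635, 0.0468]
tcp_rot: [-0.063, -2.192, 2.192]
contact_force: [0.5, 0.1, -1.5]
opening: 0.0507
```

```bash
python3 slot.py red 43.4;python3 -c "
from h import *
V('side','s18').crop((310,125),60,6,'s18c')"
```

```text
[450.5 362.8]
p0 [449.  363.5  46.8] t 53.5 open 50.7 F [ 0.5  0.1 -1.5]
tr [0.0037, -0.0018, -0.0084] rot [0.0001, -0.0003, 0.0001] mm 3.7566443432810686 deg 0.0
```

View pics/s18c.png

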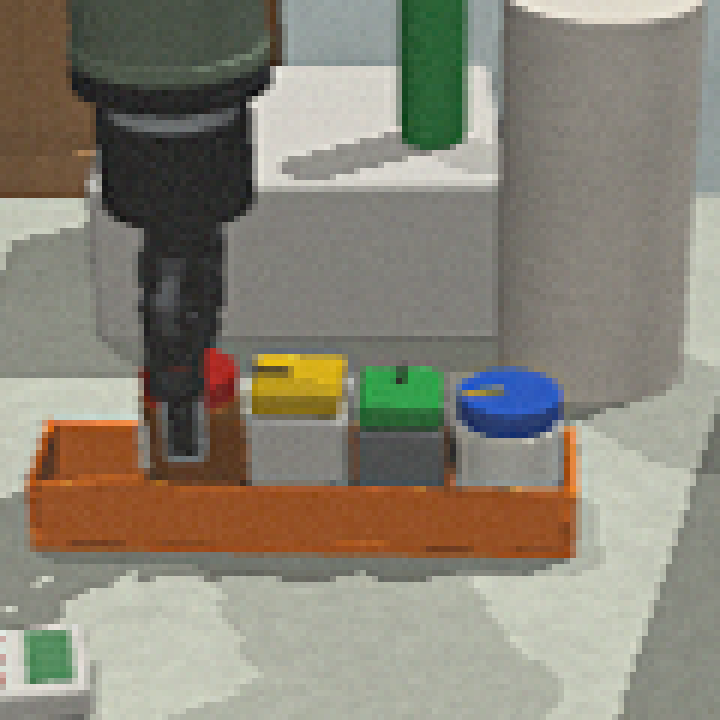

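>>> {"api": "send_rows", "payload": {"rows": [{"translation": [0, 0, -0.006], "rotation": [0, 0, 0], "jaw": 1}, {"translation": [0, 0, -0.008], "rotation": [0, 0, 0], "jaw": 1}, {"translation": [0, 0, -0.009], "rotation": [0, 0, 0], "jaw": 1}, {"translation": [0, 0, -0.009], "rotation": [0, 0, 0], "jaw": 1}]}}

```text
t: 53.95
ee_pos: [0.4491, 0.3637, 0.0437]
tcp_rot: [-0.063, -2.192, 2.192]
contact_force: [-0.6, -0.5, -0.4]
opening: 0.0508
```

>>> {"api": "send_rows", "payload": {"rows": [{"translation": [0, 0, 0], "rotation": [0, 0, 0], "jaw": 0.4}, {"translation": [0, 0, 0], "rotation": [0, 0, 0], "jaw": 0.2}, {"translation": [0, 0, 0], "rotation": [0, 0, 0], "jaw": 0}, {"translation": [0, 0, 0], "rotation": [0, 0, 0], "jaw": 0}, {"translation": [0, 0, 0], "rotation": [0, 0, 0], "jaw": 0}]}}

```text
t: 54.45
ee_pos: [0.4491, 0.3637, 0.0436]
tcp_rot: [-0.063, -2.192, 2.192]
contact_force: [-0.6, -0.0, -0.9]
opening: 0.0852
```

>>> {"api": "send_rows", "payload": {"rows": [{"translation": [0, 0, 0.05], "rotation": [0, 0, 0], "jaw": 0}, {"translation": [0, 0, 0.15], "rotation": [0, 0, 0], "jaw": 0}, {"translation": [0, 0, 0.25], "rotation": [0, 0, 0], "jaw": 0}, {"translation": [0, 0, 0.3], "rotation": [0, 0, 0], "jaw": 0}, {"translation": [0, 0, 0.3], "rotation": [0, 0, 0], "jaw": 0}]}}

```text
t: 54.95
ee_pos: [0.4499, 0.3643, 0.1663]
tcp_rot: [-0.067, -2.197, 2.191]
contact_force: [0.6, 0.1, -0.4]
opening: 0.0857
```

```bash
python3 chk.py c11; python3 go.py 659.5 -220.4 165 92
```

```text
top [('blue', '-'), ('green', '-'), ('yellow', '-'), ('red', '-')]
side [('blue', [-21.0, 112.4]), ('green', '-'), ('yellow', '-'), ('red', '-')]
p0 [448.9 363.7 163.4] t 55.05 open 85.5 F [-0.   0.9 -1. ]
tr [0.5265, -1.4603, 0.004] rot [-0.0001, -0.0002, 1.0588] mm 620.9365671999038 deg 95.3
[[-0.998, -0.0, -0.057], [0.057, 0.0, -0.998], [0.0, -1.0, -0.0]]
```

View pics/c11.png

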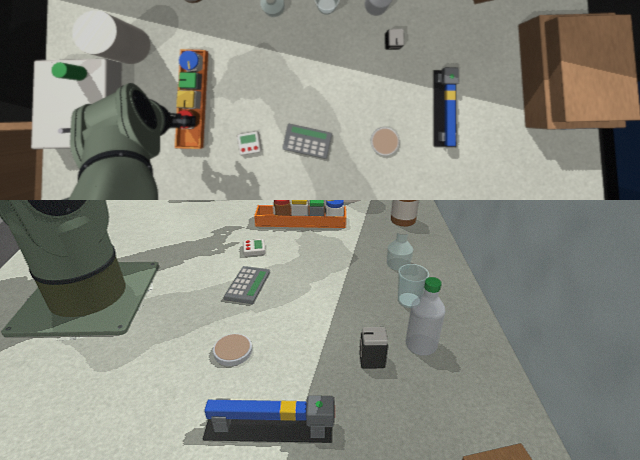

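>>> {"api": "send_rows", "payload": {"rows": [{"translation": [0.03, -0.1, 0.02], "rotation": [0, 0, 0.08], "jaw": 0}, {"translation": [0.06, -0.21, 0.03], "rotation": [0, 0, 0.16], "jaw": 0}, {"translation": [0.09, -0.32, 0.03], "rotation": [0, 0, 0.24], "jaw": 0}, {"translation": [0.12, -0.43, 0.03], "rotation": [0, 0, 0.32], "jaw": 0}, {"translation": [0.16, -0.54, 0.03], "rotation": [0, 0, 0.4], "jaw": 0}, {"translation": [0.2, -0.65, 0.03], "rotation": [0, 0, 0.48], "jaw": 0}, {"translation": [0.24, -0.75, 0.03], "rotation": [0, 0, 0.56], "jaw": 0}, {"translation": [0.27, -0.85, 0.03], "rotation": [0, 0, 0.64], "jaw": 0}, {"translation": [0.3, -0.94, 0.03], "rotation": [0, 0, 0.72], "jaw": 0}, {"translation": [0.32, -1.0, 0.03], "rotation": [0, 0, 0.8], "jaw": 0}]}}

```text
t: 56.05
ee_pos: [0.577, -0.0393, 0.1743]
tcp_rot: [-1.013, 1.477, -1.475]
contact_force: [-0.7, 0.9, 0.7]
opening: 0.0855
```

>>> {"api": "send_rows", "payload": {"rows": [{"translation": [0.03, -0.1, 0], "rotation": [0, 0, 0.08], "jaw": 0}, {"translation": [0.08, -0.2, 0], "rotation": [0, 0, 0.16], "jaw": 0}, {"translation": [0.12, -0.3, 0], "rotation": [0, 0, 0.24], "jaw": 0}, {"translation": [0.16, -0.39, -0.02], "rotation": [0, 0, 0.2588], "jaw": 0}, {"translation": [0.2, -0.45, -0.04], "rotation": [0, 0, 0.2588], "jaw": 0}, {"translation": [0.2065, -0.46, -0.08], "rotation": [0, 0, 0.2588], "jaw": 0}, {"translation": [0.2065, -0.46, -0.1], "rotation": [0, 0, 0.2588], "jaw": 0}, {"translation": [0.2065, -0.46, -0.1], "rotation": [0, 0, 0.2588], "jaw": 0}, {"translation": [0.2065, -0.46, -0.1], "rotation": [0, 0, 0.2588], "jaw": 0}]}}

```text
t: 56.95
ee_pos: [0.6597, -0.2192, 0.1359]
tcp_rot: [-1.226, 1.183, -1.182]
contact_force: [-0.1, 0.2, -0.6]
opening: 0.0853
```

```bash
python3 go.py 659.5 -220.4 37 92;  python3 - <<'E'
from h import *
t=V('top','t20');s=V('side','s20'); s.crop((380,270),70,5,"s20c"); t.crop((192,225),60,6,"t20c")
a=cv2.imread("pics/side0.png")[255:300,355:390].astype(int); b=s.img[255:300,355:390].astype(int); print("white diff",np.abs(a-b).mean(), np.abs(a-b)[20:].mean())
E
```

```text
p0 [ 659.7 -219.2  135.9] t 56.95 open 85.3 F [-0.1  0.2 -0.6]
tr [-0.0005, -0.003, -0.2473] rot [0.0, -0.0005, 1.9994] mm 98.93828903295608 deg 179.9
[[0.036, -0.0, 0.999], [-0.999, 0.001, 0.036], [-0.001, -1.0, 0.0]]
white diff 14.304973544973546 7.9283809523809525
```

View pics/s20c.png

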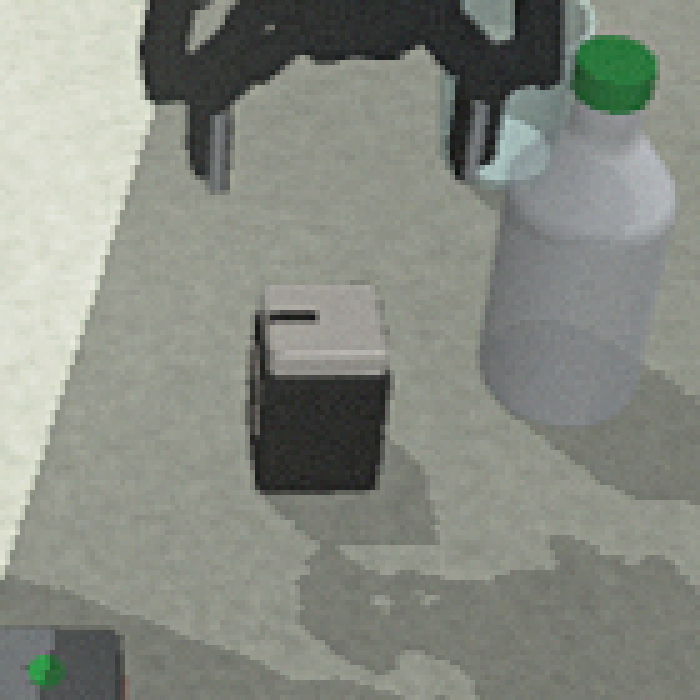

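View pics/t20c.png

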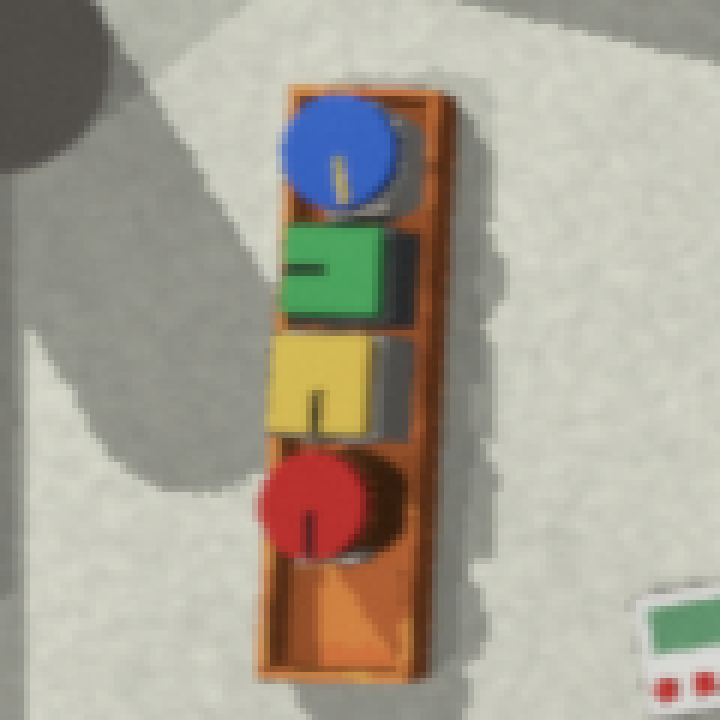

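>>> {"api": "send_rows", "payload": {"rows": [{"translation": [0, -0.002, -0.05], "rotation": [0, 0, 0], "jaw": 0}, {"translation": [0, -0.002, -0.1], "rotation": [0, 0, 0], "jaw": 0}, {"translation": [0, -0.002, -0.15], "rotation": [0, 0, 0], "jaw": 0}, {"translation": [0, -0.002, -0.2], "rotation": [0, 0, 0], "jaw": 0}, {"translation": [0, -0.002, -0.24], "rotation": [0, 0, 0], "jaw": 0}, {"translation": [0, -0.002, -0.2475], "rotation": [0, 0, 0], "jaw": 0}, {"translation": [0, -0.002, -0.2475], "rotation": [0, 0, 0], "jaw": 0}]}}

```text
t: 57.75
ee_pos: [0.6598, -0.221, 0.0369]
tcp_rot: [-1.225, 1.183, -1.184]
contact_force: [-0.0, -0.0, 1.2]
opening: 0.0851
```

>>> {"api": "send_rows", "payload": {"rows": [{"translation": [0, 0, 0], "rotation": [0, 0, 0], "jaw": 1}, {"translation": [0, 0, 0], "rotation": [0, 0, 0], "jaw": 1}, {"translation": [0, 0, 0], "rotation": [0, 0, 0], "jaw": 1}, {"translation": [0, 0, 0], "rotation": [0, 0, 0], "jaw": 1}, {"translation": [0, 0, 0], "rotation": [0, 0, 0], "jaw": 1}, {"translation": [0, 0, 0], "rotation": [0, 0, 0], "jaw": 1}]}}

```text
t: 58.35
ee_pos: [0.6601, -0.2213, 0.0378]
tcp_rot: [-1.225, 1.183, -1.185]
contact_force: [-2.6, 1.6, 10.0]
opening: 0.0487
```

>>> {"api": "send_rows", "payload": {"rows": [{"translation": [0, 0, 0.03], "rotation": [0, 0, 0], "jaw": 1}, {"translation": [0, 0, 0.1], "rotation": [0, 0, 0], "jaw": 1}, {"translation": [0, 0, 0.18], "rotation": [0, 0, 0], "jaw": 1}, {"translation": [0, 0, 0.24], "rotation": [0, 0, 0], "jaw": 1}, {"translation": [0, 0, 0.26], "rotation": [0, 0, 0], "jaw": 1}, {"translation": [0, 0, 0.26], "rotation": [0, 0, 0], "jaw": 1}]}}

```text
t: 58.95
ee_pos: [0.66, -0.2212, 0.1416]
tcp_rot: [-1.225, 1.182, -1.185]
contact_force: [-1.0, -0.5, -1.5]
opening: 0.0492
```

```bash
sed -i 's/delta(\[\*p,float(sys.argv\[2\])\],-3.3)/delta([*p,float(sys.argv[2])],-3.3,-1)/' slot.py; python3 slot.py white 141;  python3 - <<'E'
from h import *
s=V('side','s21'); s.crop((380,250),70,5,"s21c")
E
```

```text
[398.9 365.8]
p0 [ 660.  -221.2  141.6] t 58.95 open 49.2 F [-1.  -0.5 -1.5]
tr [-0.6527, 1.4676, -0.0015] rot [0.0009, 0.0004, -1.0587] mm 642.4719591220245 deg 95.3
```

View pics/s21c.png

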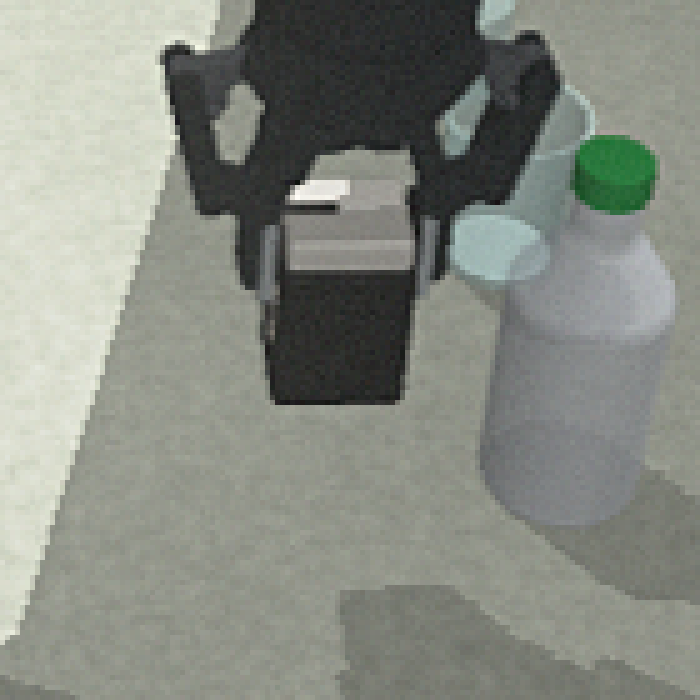

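>>> {"api": "send_rows", "payload": {"rows": [{"translation": [-0.03, 0.04, 0], "rotation": [0, 0, -0.04], "jaw": 1}, {"translation": [-0.08, 0.13, 0], "rotation": [0, 0, -0.12], "jaw": 1}, {"translation": [-0.13, 0.23, 0], "rotation": [0, 0, -0.2], "jaw": 1}, {"translation": [-0.18, 0.34, 0], "rotation": [0, 0, -0.28], "jaw": 1}, {"translation": [-0.23, 0.45, 0], "rotation": [0, 0, -0.36], "jaw": 1}, {"translation": [-0.28, 0.56, 0], "rotation": [0, 0, -0.44], "jaw": 1}, {"translation": [-0.33, 0.67, 0], "rotation": [0, 0, -0.52], "jaw": 1}, {"translation": [-0.38, 0.78, 0], "rotation": [0, 0, -0.6], "jaw": 1}, {"translation": [-0.43, 0.88, 0], "rotation": [0, 0, -0.68], "jaw": 1}, {"translation": [-0.48, 0.98, 0], "rotation": [0, 0, -0.76], "jaw": 1}]}}

```text
t: 60.0
ee_pos: [0.4662, 0.172, 0.1397]
tcp_rot: [-0.413, 1.998, -1.999]
contact_force: [1.2, 0.7, -2.2]
opening: 0.049
```

>>> {"api": "send_rows", "payload": {"rows": [{"translation": [-0.05, 0.1, 0], "rotation": [0, 0, -0.08], "jaw": 1}, {"translation": [-0.09, 0.21, 0], "rotation": [0, 0, -0.16], "jaw": 1}, {"translation": [-0.12, 0.32, 0], "rotation": [0, 0, -0.23], "jaw": 1}, {"translation": [-0.15, 0.41, 0], "rotation": [0, 0, -0.28], "jaw": 1}, {"translation": [-0.17, 0.47, 0], "rotation": [0, 0, -0.2987], "jaw": 1}, {"translation": [-0.174, 0.4876, 0], "rotation": [0, 0, -0.2987], "jaw": 1}, {"translation": [-0.174, 0.4876, 0], "rotation": [0, 0, -0.2987], "jaw": 1}, {"translation": [-0.174, 0.4876, 0], "rotation": [0, 0, -0.2987], "jaw": 1}, {"translation": [-0.174, 0.4876, 0], "rotation": [0, 0, -0.2987], "jaw": 1}]}}

```text
t: 60.9
ee_pos: [0.3987, 0.3646, 0.1405]
tcp_rot: [-0.065, -2.191, 2.192]
contact_force: [0.1, 0.3, -2.6]
opening: 0.0496
```

```bash
python3 slot.py white 46
python3 -c "
from h import *
V('side','s22').crop((300,125),60,6,'s22c')"
```

```text
[398.9 365.8]
p0 [398.7 364.6 140.5] t 60.9 open 49.6 F [ 0.1  0.3 -2.6]
tr [0.0005, 0.0029, -0.2362] rot [0.0004, -0.0, 0.0009] mm 94.47255827327672 deg 0.1
```

View pics/s22c.png

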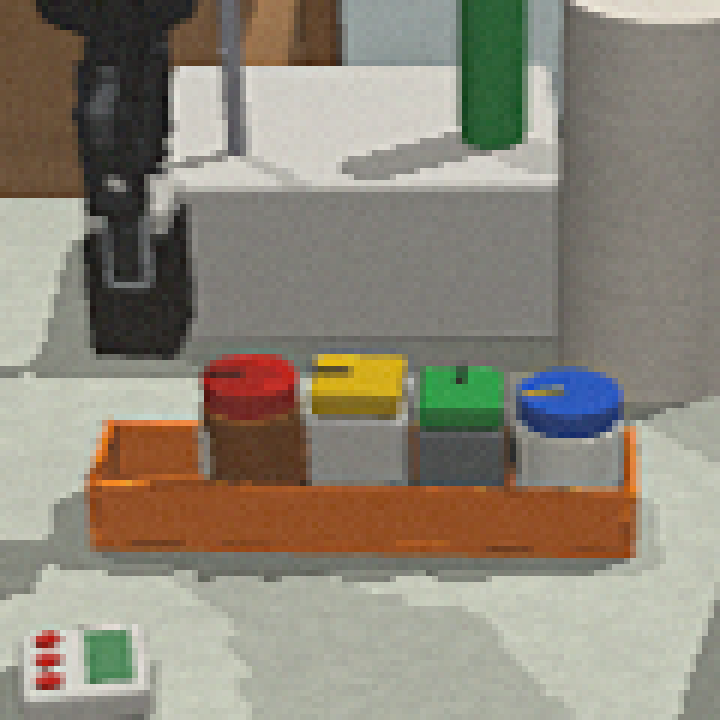

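Run:
```python
from h import *
s=V("side"); f=lambda X,Y:((X+.5)/6-.5+240,(Y+.5)/6-.5+65)
a=s.onz(f(92,354),.1027)*1000;b=s.onz(f(181,356),.1027)*1000; print(a,b,(a+b)/2,b-a)
c=np.array([398.7,364.6]); th=np.radians(-3.3); ex=np.array([np.cos(th),np.sin(th)]);ey=np.array([-ex[1],ex[0]])
for i in(-22,22): p=c+i*ex-25*ey; print(p,s.pix((*p/1000,.1027)))
print([f(92,354),f(181,356)])
# red jar body extents near rim in box: left/right visible 203..305 at Y~470
for X in(203,305): print(s.onz(f(X,470),.045)[:2]*1000)
```

```text
[374.12523324 347.09768621 102.7       ] [418.26732081 344.11092921 102.7       ] [396.19627703 345.60430771 102.7       ] [44.14208757 -2.986757    0.        ]
[375.29737936 340.90786318] [255.10365172 124.49851548]
[419.22441929 338.37504599] [269.93418315 124.76658935]
[(254.91666666666666, 123.58333333333334), (269.75, 123.91666666666666)]
[426.16222837 333.11365659]
[477.5954239  332.14798019]
```

>>> {"api": "send_rows", "payload": {"rows": [{"translation": [0, 0.002, -0.05], "rotation": [0, 0, 0], "jaw": 1}, {"translation": [0, 0.002, -0.1], "rotation": [0, 0, 0], "jaw": 1}, {"translation": [0, 0.002, -0.13], "rotation": [0, 0, 0], "jaw": 1}, {"translation": [0, 0.002, -0.15], "rotation": [0, 0, 0], "jaw": 1}, {"translation": [0, 0.002, -0.15], "rotation": [0, 0, 0], "jaw": 1}, {"translation": [0, 0.002, -0.15], "rotation": [0, 0, 0], "jaw": 1}]}}

```text
t: 61.6
ee_pos: [0.3984, 0.3668, 0.0811]
tcp_rot: [-0.064, -2.193, 2.192]
contact_force: [0.1, -0.4, -2.7]
opening: 0.0492
```

```bash
python3 slot.py white 46
python3 -c "
from h import *
V('side','s23').crop((300,125),60,6,'s23c')"
```

```text
[398.9 365.8]
p0 [398.4 366.8  81.1] t 61.6 open 49.2 F [ 0.1 -0.4 -2.7]
tr [0.0013, -0.0024, -0.0877] rot [-0.0003, 0.0003, 0.0001] mm 35.11434843659613 deg 0.0
```

View pics/s23c.png

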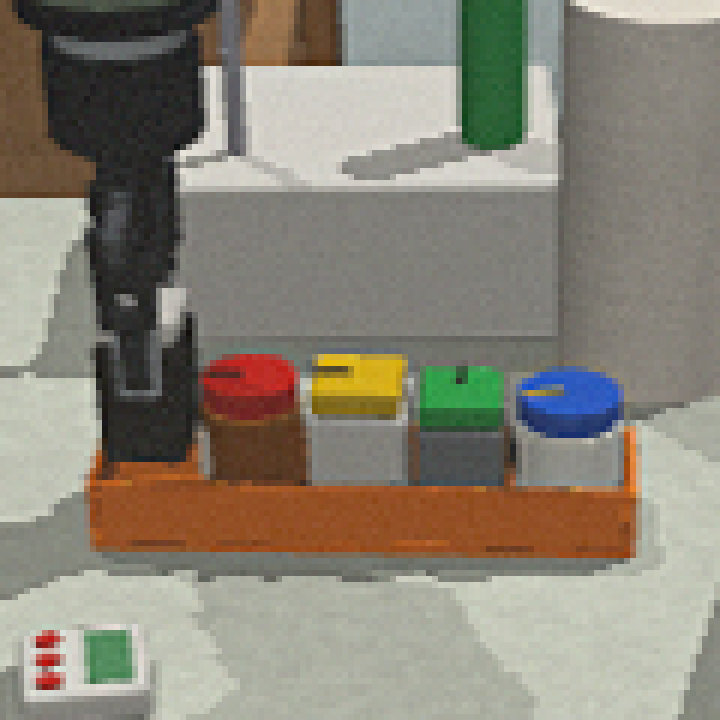

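>>> {"api": "send_rows", "payload": {"rows": [{"translation": [0, -0.002, -0.03], "rotation": [0, 0, 0], "jaw": 1}, {"translation": [0, -0.002, -0.05], "rotation": [0, 0, 0], "jaw": 1}, {"translation": [0, -0.002, -0.07], "rotation": [0, 0, 0], "jaw": 1}, {"translation": [0, -0.002, -0.082], "rotation": [0, 0, 0], "jaw": 1}, {"translation": [0, -0.002, -0.09], "rotation": [0, 0, 0], "jaw": 1}, {"translation": [0, -0.002, -0.093], "rotation": [0, 0, 0], "jaw": 1}, {"translation": [0, -0.002, -0.093], "rotation": [0, 0, 0], "jaw": 1}]}}

```text
t: 62.35
ee_pos: [0.3981, 0.3659, 0.0434]
tcp_rot: [-0.063, -2.192, 2.192]
contact_force: [-0.3, 0.0, -1.5]
opening: 0.0493
```

```bash
python3 slot.py white 43.2
```

```text
[398.9 365.8]
p0 [398.1 365.9  43.4] t 62.35 open 49.3 F [-0.3  0.  -1.5]
tr [0.0019, -0.0002, -0.0004] rot [-0.0, -0.0, -0.0] mm 0.7907544039682766 deg 0.0
```

>>> {"api": "send_rows", "payload": {"rows": [{"translation": [0, 0, 0], "rotation": [0, 0, 0], "jaw": 0.4}, {"translation": [0, 0, 0], "rotation": [0, 0, 0], "jaw": 0.2}, {"translation": [0, 0, 0], "rotation": [0, 0, 0], "jaw": 0}, {"translation": [0, 0, 0], "rotation": [0, 0, 0], "jaw": 0}, {"translation": [0, 0, 0], "rotation": [0, 0, 0], "jaw": 0}]}}

```text
t: 62.85
ee_pos: [0.3981, 0.366, 0.0435]
tcp_rot: [-0.063, -2.193, 2.192]
contact_force: [0.0, 1.0, -0.6]
opening: 0.0857
```

>>> {"api": "send_rows", "payload": {"rows": [{"translation": [0, 0, 0.05], "rotation": [0, 0, 0], "jaw": 0}, {"translation": [0, 0, 0.15], "rotation": [0, 0, 0], "jaw": 0}, {"translation": [0, 0, 0.25], "rotation": [0, 0, 0], "jaw": 0}, {"translation": [0, 0, 0.35], "rotation": [0, 0, 0], "jaw": 0}, {"translation": [0.05, -0.1, 0.4], "rotation": [0, 0, 0], "jaw": 0}, {"translation": [0.1, -0.2, 0.4], "rotation": [0, 0, 0], "jaw": 0}, {"translation": [0.15, -0.3, 0.4], "rotation": [0, 0, 0], "jaw": 0}, {"translation": [0.15, -0.4, 0.4], "rotation": [0, 0, 0], "jaw": 0}, {"translation": [0.15, -0.45, 0.4], "rotation": [0, 0, 0], "jaw": 0}, {"translation": [0.15, -0.45, 0.4], "rotation": [0, 0, 0], "jaw": 0}]}}

```text
t: 63.85
ee_pos: [0.4584, 0.1831, 0.2038]
tcp_rot: [-0.068, -2.19, 2.191]
contact_force: [-0.4, 1.2, -0.4]
opening: 0.0852
```

Run:
```python
from h import *
t=V('top','t24');s=V('side','s24'); s.crop((300,135),60,6,"s24c"); t.crop((192,225),60,6,"t24c")
cv2.imwrite("pics/full24.png",np.vstack([t.img[100:330],s.img[100:390]]))
```

```text
(no output)
```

View pics/s24c.png

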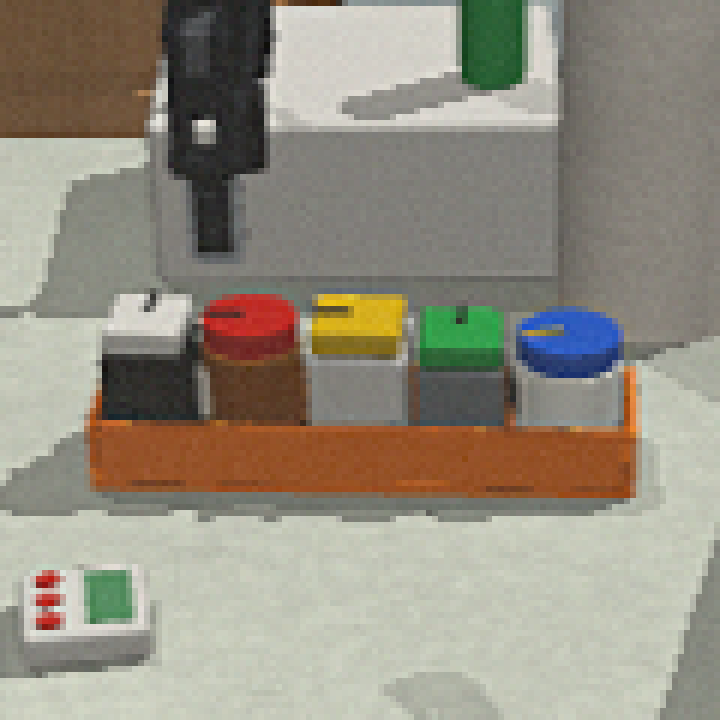

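View pics/t24c.png

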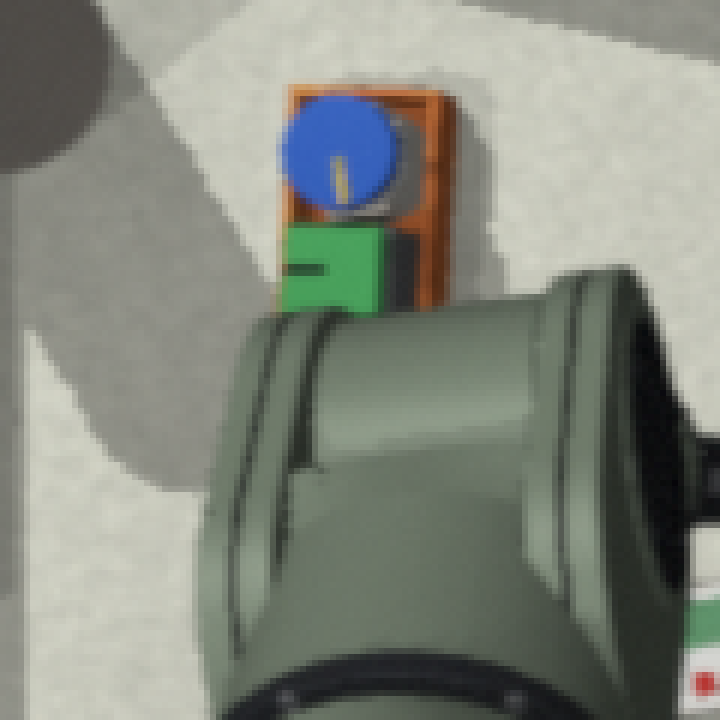

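View pics/full24.png

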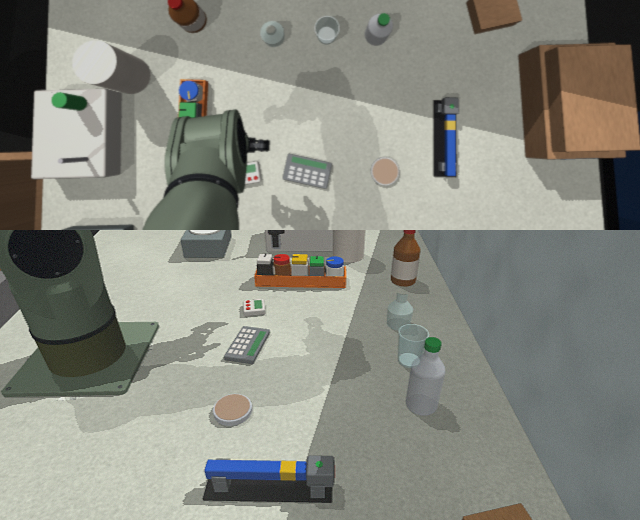

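>>> {"api": "send_rows", "payload": {"rows": [{"translation": [0, -0.1, 0.1], "rotation": [0, 0, 0], "jaw": 0}, {"translation": [0, -0.2, 0.1], "rotation": [0, 0, 0], "jaw": 0}, {"translation": [0, -0.3, 0.1], "rotation": [0, 0, 0], "jaw": 0}, {"translation": [0, -0.4, 0.1], "rotation": [0, 0, 0], "jaw": 0}, {"translation": [0, -0.5, 0.1], "rotation": [0, 0, 0], "jaw": 0}, {"translation": [0, -0.5, 0.1], "rotation": [0, 0, 0], "jaw": 0}, {"translation": [0, -0.5, 0.1], "rotation": [0, 0, 0], "jaw": 0}]}}

```text
t: 64.65
ee_pos: [0.4584, -0.0136, 0.2433]
tcp_rot: [-0.063, -2.193, 2.192]
contact_force: [0.2, 0.8, 0.4]
opening: 0.0851
```

Run:
```python
from h import *
t=V('top','t25');s=V('side','s25'); t.crop((192,225),60,6,"t25c")
o=cv2.imread("pics/top0.png"); a=t.img
d=cv2.absdiff(o,a).max(2)
for n,uv in(("calc",(307,271)),("timer",(249,273)),("dish",(385,271)),("flask",(272,132)),("beaker",(327,129)),("wash",(380,126)),("scanner",(450,240))):
    x,y=uv; print(n,d[y-20:y+20,x-20:x+20].mean().round(1))
```

```text
calc 60.9
timer 10.3
dish 10.4
flask 7.8
beaker 7.8
wash 7.3
scanner 9.7
```

View pics/t25c.png

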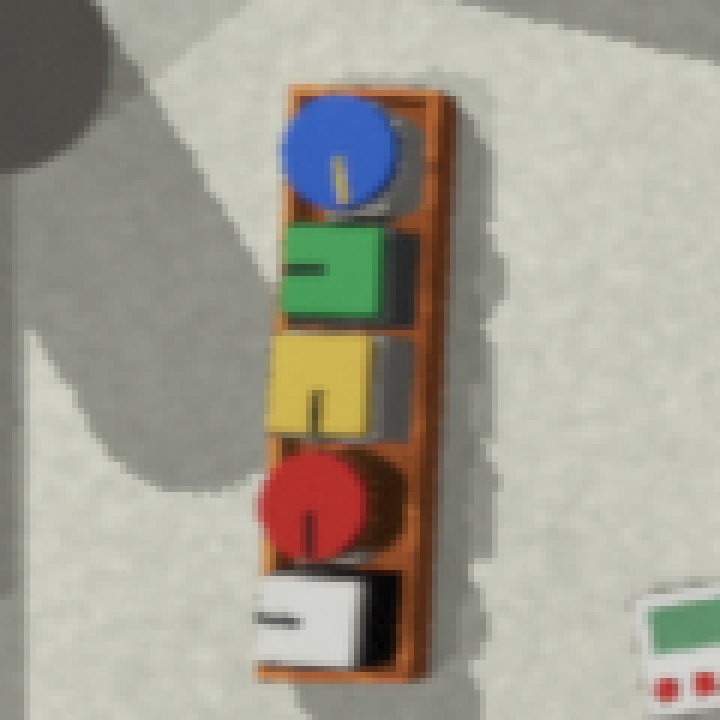

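View pics/t25.png

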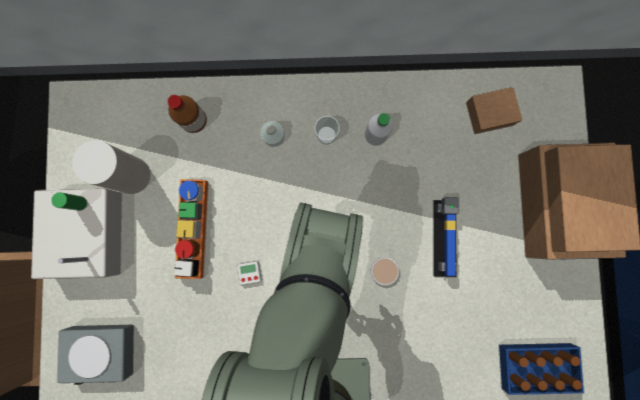

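```bash
python3 -c "
from bench import robot,sensors
print(robot.hand_in()); print(sensors.state()['t'])"
```

```text
the job is handed in; nothing more can be done
None
the job is handed in; nothing more can be done
```

I scanned all five labels in the order red, yellow, green, blue, white, put the scanner back in its cradle, packed the containers and handed the job in at about 65 s. No verdict is reported, so the outcome below rests on my own images and arm readings.

- **Scans:** I gripped the scanner on the yellow band and it carried level. At each label the nose was held about 5 cm away for about 2.5 s. From my measured poses I expect the aim to be within about 2 mm and 2°; the interface gives no reading to confirm a scan.
- **Scanner:** It looks the same in its cradle as at the start, and the gripper released it.
- **Packing:** In the last pictures all five stand upright in one row in the box. From the far end they are blue, green, yellow, red, white, with gaps of about 2 to 4 mm. Green and white are turned 90° to leave more room. Each was released with its underside within about 1 mm of the box floor.
- **Bystanders:** An image comparison shows the timer, dish, flask, beaker and wash bottle unmoved. The arm hid the calculator in that last top view, but it looks in place in a side view about a second earlier.
- **Check that disagreed:** One automatic reading put yellow about 4 mm off its slot. That reading's colour mask had run too wide, and both camera views show yellow clear of its neighbours. I saw no container knocked aside during the run.

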